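Brace, load and raise the parcel-tag scale

TASK

Get the bench scale ready to weigh the tag holders: first swing both yellow braces right out until they click into their end detents. Then lift every navy tag holder off its barbed hook and set it down on the weighing pan, put the brass counterweight upright in the middle of the round counter tray, and only when all of that is in place throw the lever fully over to raise the pan. Leave everything else on the table where it is.

Things in the scene. Friction and masses are not known exactly. Their poses are not given: they have to be found in the camera images.
- pan_top (a point): centre of the top of the green bench scale's weighing pan: aluminium plate 200 (x) x 130 (y) x 8 mm, 86 mm above the table when lowered; axes are the scale's (x away from the robot along the pan, y left, z up). It rises 40 mm as the lever is thrown. Base below: 190 x 120 mm, 50 mm tall, fixed
- brace_left (a joint): angle of the left (+y) yellow brace about its vertical hinge: 0 folded along the scale's +x; 1.57 fully out (along its +y), seated in its end detent. A sprung brass plunger resists (about 5 N at the grip) from about 1.1 to 1.4 rad, then snaps it on to the end stop and holds it there; left short of that it springs back. Starts nearly folded
- brace_right (a joint): the same for the right (-y) brace, mirrored: grows as it swings out to the scale's -y; 1.57 is fully out and seated
- brace_left_hinge (a point): on the vertical hinge axis of the left brace, 60 mm above the table
- brace_right_hinge (a point): on the vertical hinge axis of the right brace, 60 mm above the table
- brace_left_grip (a point): on the upright black grip post of the left brace, 60 mm above the table, 100 mm from the hinge; the post is 18 mm in diameter and reaches from 24 to 86 mm above the table; the yellow bar below is 24 mm wide, 10 to 24 mm above the table
- brace_right_grip (a point): the same point on the right brace's grip post
- lever (a joint): angle of the cast-iron lever at the far (+x) end of the scale: 0 leaning 0.55 rad to the scale's +y (pan down), 1.1 leaning 0.55 rad to its -y (pan fully up). It swings in the scale's y-z plane, is stiff (about 6 to 10 N at the knob) and stays where left
- lever_pivot (a point): on the lever's hinge axis (along the scale's x), 50 mm above the table
- lever_knob (a point): centre of the red ball knob, 34 mm in diameter, on the end of the lever, 130 mm from the pivot; about 161 mm above the table at both ends of its swing, 180 mm half-way
- counter_tray (a point): centre of the top of the round counter tray, a thin flat steel disc 120 mm across with an aluminium inlay 68 mm across marking its middle, 6 mm above the table at the scale's right far corner
- rack: steel rack with three barbed hooks, fixed; origin on the table under the middle of its crossbar (along rack y, 14 mm thick, axis 101 mm up, on posts at y = -143 and 143 mm). Hooks point along rack +x, roughly away from the robot, at y = -90, 0, 90 mm. Base plate 130 x 310 x 8 mm, x = -40 to 90
- hook0_tip (a point): tip of the hook at rack y = -90 mm, on the bar's axis. Each hook is an 8 mm bar: in rack x, z (mm) it runs level from (0, 101) to (50, 101), then rises 38 deg (0.66 rad) to its tip at (85.5, 128.6); there a 6 mm barb stands up almost square to the rising part, a little back, reaching 14.4 mm from the bar's axis
- hook1_tip (a point): tip of the hook at rack y = 0, same shape
- hook2_tip (a point): tip of the hook at rack y = 90 mm, same shape
- tag0_mid (a point): a navy plastic tag holder, 0.16 kg, 140 mm tall (2 or 3 identical ones; None when absent), hung by its slot on a hook, foot 22 mm above the table. Point: half-way up, slot centre, 70 mm above the foot's underside. Own z up, x through its thickness (as the hook points), y across. Foot 44 (x) x 76 (y) x 10 mm, on which it can stand; panel 16 x 66 mm, 10 to 57 mm up
- tag1_mid (a point): a tag holder, as tag0. More of the shape: slot through it along x, 57 to 83 mm up, 36 mm wide; top bar 16 x 62 mm, 83 to 97 mm up; on top a grip stem 16 (x) x 24 (y) mm, 97 to 140 mm up, best pinched across its 24 mm
- tag2_mid (a point): a tag holder, as tag0. To unhook any: raise it about 9 mm so that the bar is in the middle of the slot (slack 18 mm in all), tilt it, top back over the rack, square to the rising part of the bar (0.66 rad), and draw it off along that part with slot centre passing about 4 mm above the bar's axis at the barb
- counterweight_mid (a point): centre, half-way up, of the brass counterweight: 0.5 kg, 80 mm tall, body 60 mm in diameter up to 42 mm, neck 22 mm, grip knob 30 mm in diameter from 60 to 78 mm above its underside; stands on the table at the right
- whistle: tin whistle, 150 mm tube, bystander; origin at its underside
- tally_block: wooden tally block 100 x 60 x 35 mm, bystander; origin at its underside
Things that resemble listed ones, but are neither listed nor needed, are in the scene too. What is shaped like the part that bears tag0_mid but purple or turquoise is not meant.

How it is judged:
By the outcome, as a careful person would: the job done as asked, in the order asked, and still so for the second after the job is handed in, with the robot touching nothing.
Of tag0, tag1, tag2 only 2 to 3 are there at a start; the rules pass over those that are not, and their reading is None.
At some moment in a run one of counterweight may be knocked a few centimetres aside while the robot is not near it.
Once in a run the grip may slacken for a moment while it holds something.
It also fails if it takes over 208 s, if anything falls off the work surface, if the arm or the gripper's body presses on something with over 40 N, if the wrist force passes 120 N, or if a joint passes its speed limit or range.

ROBOT

A 6-joint arm with a two-finger parallel gripper is mounted at the origin on the work surface. World frame = base frame: x ahead of the robot, y to its left, z up, the work surface at z = 0. Lengths are in m, angles in rad, forces in N, time in s.
With the tool pointing down it reaches from about 0.35 to 0.975 m from the base axis. Payload 4.9 kg.
Tool frame: the origin (TCP) lies on the centre line of the jaws, within the pads' length; the fingertips stand 14 mm ahead of it and the grasp point (between the pads) lies 5 mm behind it; y points along the fingers, z is the direction in which the jaws open and shut, and the axes are right-handed (so a half turn about y gives the same grasp; the last joint's range is limited). The gripper opens to 85 mm and grips with 20 to 120 N. Pads are 22 mm wide; open, the fingers measure 114 mm over their backs; the gripper's body (76 mm by 85 mm) begins 54 mm behind the grasp point. The pads swing forward as they close: fully open they stand 13 mm farther back than shut.
Start: joints at [-1.229, 0.053, 1.613, -0, 1.476, -0.119], TCP at [0.278, -0.56, 0.245] pointing down, gripper open.
Joint ranges: [-3.01, 3.01], [-1.01, 2.22], [0.06, 2.58], [-1.02, 4.17], [0.09, 2.62], [-3.14, 3.14]. Speed limits (rad/s): [2.57, 2.57, 3.14, 3.14, 3.14, 3.14].

INTERFACE

Orientations are given as a rotation vector (axis times angle).
In Python, from station import ctrl gives the robot as it stands.
- The arm moves only by the tool servo_tool, never from a script. Its arguments are lists of equal length, an entry for each row: "delta_pos": the shift along the tool's x, y, z in m, a list of three; "dr": the turn, a rotation vector about the tool's x, y, z in degrees, a list of three; "grip": the opening, from 0 (shut) to 1 (fully open). In form: {"delta_pos": [[x, y, z], ...], "dr": [[rx, ry, rz], ...], "grip": [grip, ...]}. A call has 1 to 5 rows; each row shifts and turns the pose as measured when the row begins, along the tool's axes as they then stand; what a row does not reach is not made up. A row lasts 1/8 s, in which the tool goes at most 62.5 mm and 10.7 degrees, less where a joint would pass 70% of its speed; a pose out of reach is approached as far as the arm can. A call is refused whole if a number of a shift passes 0.0625 or a number of a turn 10.7, either way. A call with a gripper value outside its range is refused whole. The fingers move at their own pace and stop on an object; "grip_force" is the grip in N (left out, the last holds). Time passes only in rows, so rows that do not move let the fingers close. It gives the time, the measured TCP pose, the force and the opening at its end, in the units of the state.
- ctrl.get_obs(): the state, without advancing time (a new reading comes with each control period).
- ctrl.get_image(name): name is "scene" or "top"; returns the picture (480x640x3 uint8, red, green, blue); there is no depth.
- ctrl.camera_params(name): a dict with "fovy" (degrees; the focal length in pixels is half the picture's height over the tangent of half this angle, whatever the lens; pixels are square), "cx", "cy" (the principal point, pixels), "eye" and "rotation" of the camera in the world. Camera axes: x right, y down, z forward; pixel columns grow to the right and rows downward; lengths in m; the calibration is good to about 2 mm. A picture is of the moment at which its call begins. camera_params takes no time and is no camera call.
- ctrl.finish_job(): hands the job in, once; it reports no verdict.
Trained networks look in the newest picture that a camera, given by its name, has taken for a name from the list of things; names that differ only in an ending like _2 or _b are one class to them, and where a whole thing is asked for, a point or a joint stands for the part that bears it (a point fixed in the world has none). Each returns a list of dicts, best first, with "score" (0 to 1); they miss things now and then, are a little off and sometimes report something else, mostly with a low value. They report only what shows in the picture. A call takes as long as a camera call. They do not tell look-alikes from the thing itself.
- ctrl.masks_of(camera, label): "pixels" (480x640 bool, what is visible of it) and "extent" ([left, top, right, bottom] in pixels, round what is visible of it).
The state is a dict: "t": time; "q": joint angles; "dq": joint speeds; "effort": joint torques, N m; "tool_pos": TCP position; "tool_rot": TCP orientation; "contact_force": force on the tool from outside, world axes, zero at the start; "wrist_torque": the same for the moment, N m; "opening": finger opening in m.
Only numpy, scipy, OpenCV 4.12 (cv2) and the standard library are available. Lean on these libraries where they do the work, as an engineer would, in place of code of your own. Each camera call takes 0.05 s, during which the arm holds its last target.

## Working session

There is one attempt and no reset: what is moved stays moved. The work goes in short steps, Python scripts to look and compute and a tool call to move; the robot and the scene stay as the last step left them, time stands still between calls to the robot, and variables do not carry over. Pictures are saved under pics/ and viewed, and the job is handed in when it is done.

Besides the shell and the picture viewer there is one more tool, called after "Request:" by a JSON object that holds its "api" and its "payload", one argument or row to a line. servo_tool: Moves the arm, as the interface text tells. Its arguments: {"type":"object","properties":{"delta_pos":{"type":"array","items":{"type":"array","items":{"type":"number"}}},"dr":{"type":"array","items":{"type":"array","items":{"type":"number"}}},"grip":{"type":"array","items":{"type":"number"}},"grip_force":{"type":"number"}},"required":["delta_pos","dr","grip"]}

```bash
ls; mkdir -p pics
python3 - <<'E'
from station import ctrl
import cv2
for n in ("scene","top"):
    im=ctrl.get_image(n); cv2.imwrite(f"pics/{n}0.png",im[:,:,::-1]); print(n,ctrl.camera_params(n))
o=ctrl.get_obs(); print(o)
E
```

```text
pics
scene {'fovy': 55.71656248866787, 'cx': 317.8497684358625, 'cy': 238.46312627015809, 'eye': array([ 1.01035951, -0.32348038,  0.98809135]), 'rotation': array([-2.17359276, -1.30878423,  0.45178643])}
top {'fovy': 45.21830612963673, 'cx': 311.33430394013385, 'cy': 230.6016739890881, 'eye': array([ 0.16277522, -0.01085605,  1.60766055]), 'rotation': array([-2.163846  ,  2.10926958, -0.16983138])}
{'t': 0.1, 'q': array([-1.22899223e+00,  5.33111969e-02,  1.61414430e+00, -3.82187032e-05,
        1.47602772e+00, -1.18992443e-01]), 'dq': array([-0.00106859, -0.00194788, -0.00175398,  0.00026967, -0.00128376,
       -0.00044101]), 'effort': array([-4.80461113e-04, -3.94902527e+01, -3.71364534e+01, -1.82948652e-04,
        3.92840506e-03,  2.95184157e-05]), 'tool_pos': array([ 0.27772648, -0.55930067,  0.24418073]), 'tool_rot': array([-0.4612455 ,  1.9672081 , -1.96342391]), 'contact_force': array([0.34378155, 0.65772521, 0.46918678]), 'wrist_torque': array([ 0.00722259,  0.02303779, -0.00506237]), 'opening': 0.0853516988221636}
```

View pics/scene0.png

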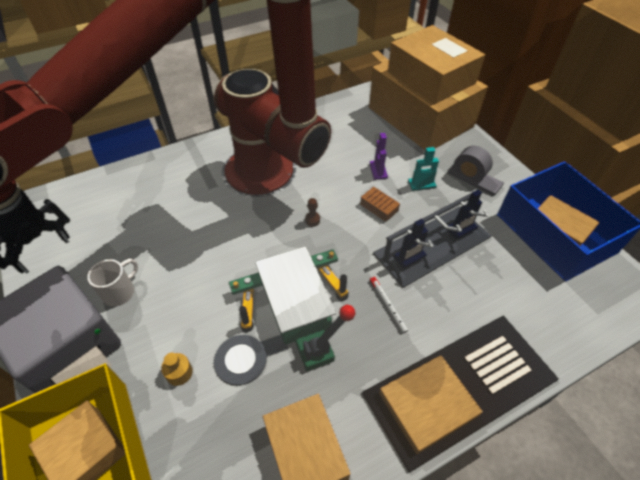

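View pics/top0.png

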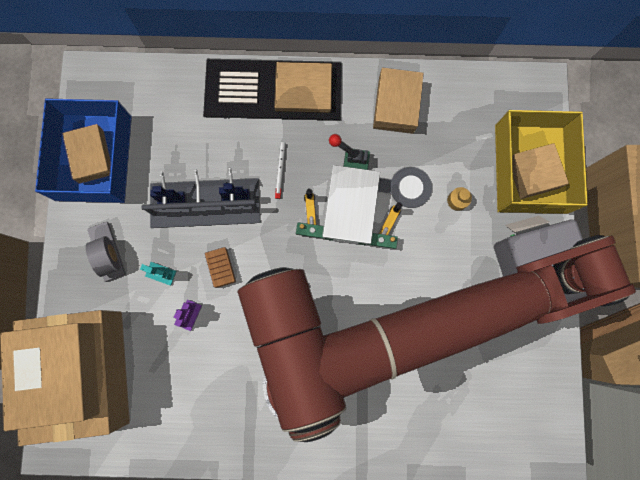

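Top view: rack at about (205,200) with navy holders on two hooks; scale at (350,205), counter tray (411,187), brass weight (459,199). Purple and turquoise lookalikes are at (187,315) and (158,272). Next I'll enlarge and run the masks.

```bash
cat > h.py <<'E'
import numpy as np, cv2
from scipy.spatial.transform import Rotation as R
from scipy.optimize import least_squares
from station import ctrl
P={n:ctrl.camera_params(n) for n in("scene","top")}
def proj(n,X):
    p=P[n];X=np.atleast_2d(X);Rm=R.from_rotvec(p['rotation']).as_matrix()
    c=(X-p['eye'])@Rm; f=240/np.tan(np.radians(p['fovy'])/2)
    return np.c_[p['cx']+f*c[:,0]/c[:,2],p['cy']+f*c[:,1]/c[:,2]]
def ray(n,uv,z):
    p=P[n];f=240/np.tan(np.radians(p['fovy'])/2)
    d=R.from_rotvec(p['rotation']).as_matrix()@np.array([(uv[0]-p['cx'])/f,(uv[1]-p['cy'])/f,1])
    return p['eye']+d*(z-p['eye'][2])/d[2]
def tri(us,ut):
    s=least_squares(lambda X:np.r_[proj('scene',X)[0]-us,proj('top',X)[0]-ut],[.5,0,.05])
    return s.x,np.abs(s.fun).max()
def crop(n,box,k,fn,pts=None):
    im=ctrl.get_image(n)[:,:,::-1].copy(); l,t,r,b=box
    c=cv2.resize(im[t:b,l:r],None,fx=k,fy=k,interpolation=cv2.INTER_CUBIC)
    if pts is not None:
        for q in proj(n,pts):
            cv2.circle(c,tuple(int(round(v)) for v in ((q-[l-.5,t-.5])*k)),3,(255,0,255),1)
    cv2.imwrite("pics/"+fn,c)
E
python3 - <<'E'
from h import *
crop('top',(140,120,300,240),5,'t_rack.png')
crop('top',(285,125,485,255),4,'t_scale.png')
crop('scene',(360,170,500,290),5,'s_rack.png')
crop('scene',(150,220,370,390),3.6,'s_scale.png')
for l in ["tag0_mid","counterweight_mid","brace_left","brace_right","brace_left_grip","lever","lever_knob","counter_tray","pan_top","rack","whistle","tally_block"]:
  for n in("scene","top"):
    r=ctrl.masks_of(n,l)
    print(l,n,[(round(d['score'],2),[int(v) for v in d['extent']],np.round(np.argwhere(d['pixels']).mean(0)[::-1],1).tolist()) for d in r])
print(proj('top',[0,0,0]),proj('scene',[0,0,0]))
E
```

```text
tag0_mid scene [(0.93, [406, 142, 438, 190], [424.5, 171.7]), (0.85, [369, 132, 385, 179], [379.1, 159.7]), (0.77, [393, 219, 427, 269], [411.7, 245.8]), (0.26, [374, 194, 491, 289], [431.9, 243.4])]
tag0_mid top [(0.97, [220, 184, 247, 199], [233.4, 191.7]), (0.78, [141, 262, 176, 283], [159.5, 272.9]), (0.62, [171, 303, 201, 328], [187.5, 314.5])]
counterweight_mid scene [(0.65, [161, 353, 191, 384], [176.2, 368.3])]
counterweight_mid top [(0.71, [447, 190, 472, 211], [459.0, 198.4]), (0.66, [383, 199, 402, 234], [390.9, 218.3])]
brace_left scene [(0.71, [318, 264, 349, 300], [335.1, 282.2])]
brace_left top [(0.64, [303, 189, 314, 224], [310.2, 206.8])]
brace_right scene [(0.67, [356, 191, 403, 219], [379.2, 203.5]), (0.66, [238, 286, 255, 333], [246.2, 309.8])]
brace_right top [(0.83, [378, 205, 400, 235], [391.4, 217.4])]
brace_left_grip scene [(0.87, [316, 263, 346, 298], [334.8, 282.0])]
brace_left_grip top [(0.61, [306, 191, 317, 222], [310.2, 207.4]), (0.46, [146, 167, 260, 225], [204.6, 203.9])]
lever scene [(0.76, [307, 306, 354, 356], [330.6, 330.2]), (0.56, [373, 196, 489
[... 682 characters left out ...]
8]), (0.49, [303, 191, 311, 223], [310.0, 206.5])]
rack scene [(0.71, [373, 198, 490, 287], [431.2, 243.7]), (0.4, [159, 352, 193, 386], [176.0, 368.5]), (0.27, [239, 288, 253, 333], [246.2, 311.0])]
rack top [(0.65, [328, 132, 363, 161], [346.3, 147.7]), (0.63, [141, 168, 259, 226], [204.6, 203.9])]
whistle scene [(0.6, [368, 276, 404, 333], [387.8, 304.2]), (0.34, [305, 306, 354, 357], [330.4, 330.5])]
whistle top [(0.52, [276, 143, 286, 197], [279.9, 171.0])]
tally_block scene [(0.81, [356, 190, 400, 221], [379.4, 203.7])]
tally_block top [(0.82, [203, 245, 236, 288], [220.0, 267.1]), (0.52, [322, 162, 378, 246], [351.1, 204.1])]
[[305.80272666 384.77914092]] [[258.66672313 169.82622026]]
```

View pics/t_rack.png

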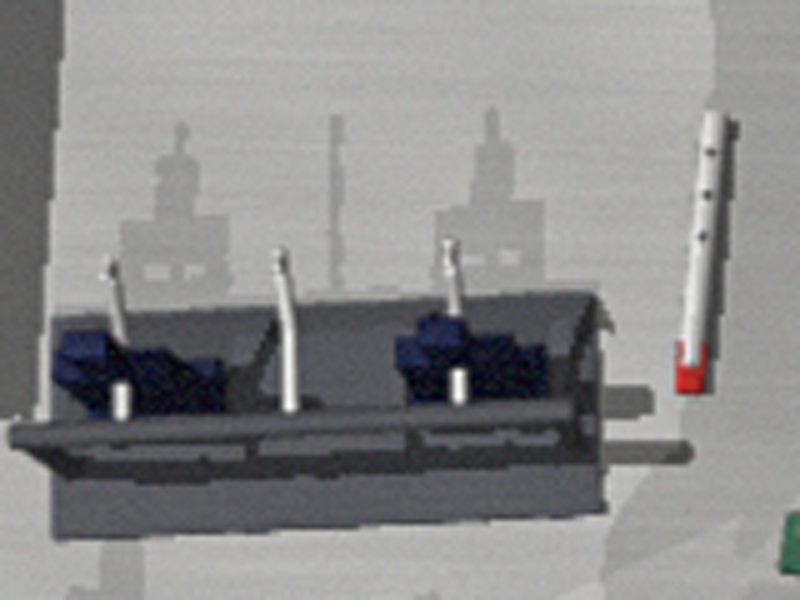

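View pics/t_scale.png

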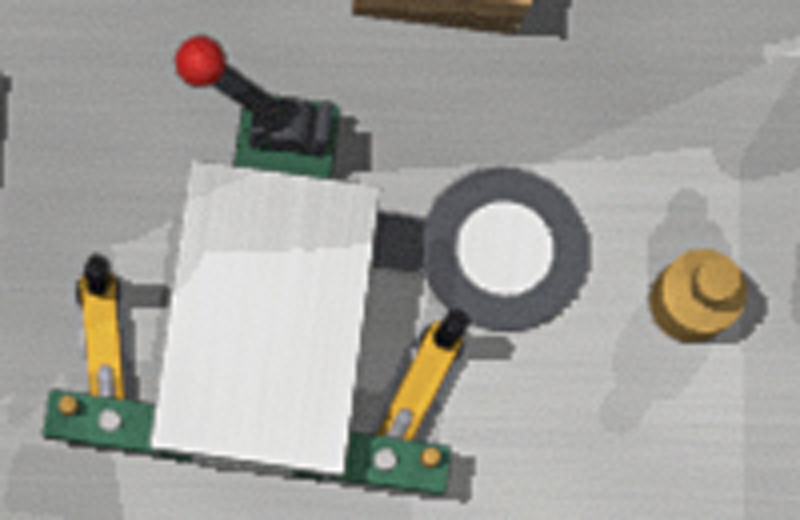

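View pics/s_rack.png

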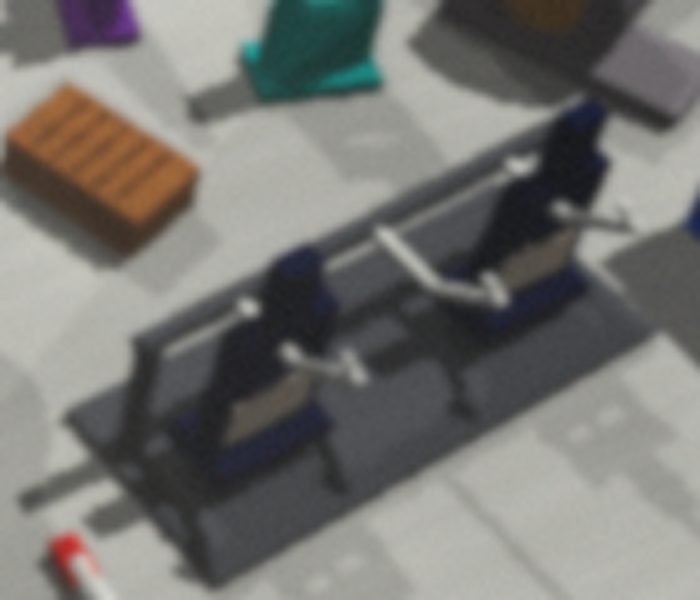

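View pics/s_scale.png

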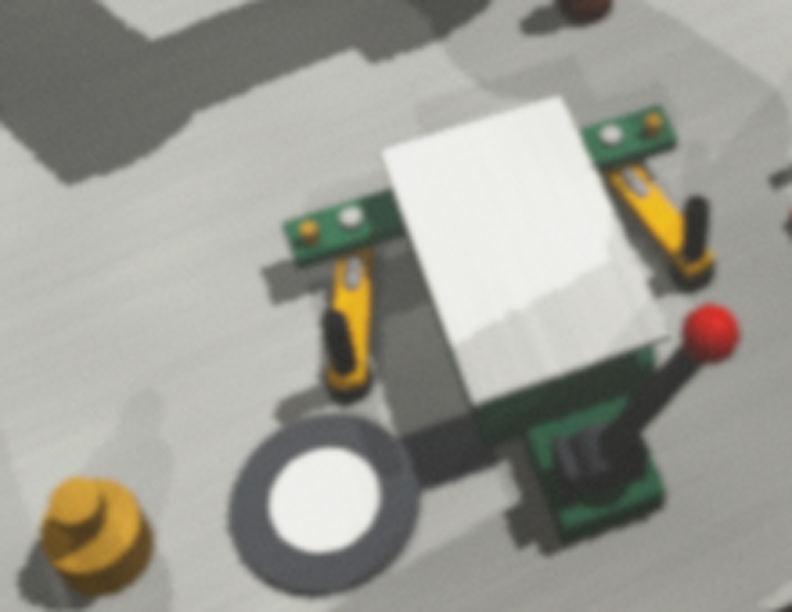

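```bash
cat > fit.py <<'E'
from h import *
def T(p,X): 
    X=np.array(X,float); c,s=np.cos(p[2]),np.sin(p[2]); return np.c_[p[0]+c*X[:,0]-s*X[:,1],p[1]+s*X[:,0]+c*X[:,1],X[:,2]]
t=lambda u,v:(u/4+285-.4,v/4+125-.4); s=lambda u,v:(u/3.6+150-.4,v/3.6+220-.4)
obs=[((.1,.065,.086),t(192,163),s(669,337)),((.1,-.065,.086),t(378,187),s(480,405)),((-.1,-.065,.086),t(344,473),s(383,152)),((-.1,.065,.086),t(152,446),s(561,97))]
def f(p): return np.concatenate([np.r_[proj('top',T(p,[X]))[0]-a,proj('scene',T(p,[X]))[0]-b] for X,a,b in obs])
r=least_squares(f,[.4,-.1,0]); sc=r.x; print('scale',sc,np.round(r.fun,1))
def inv(p,X): X=np.array(X); c,s=np.cos(p[2]),np.sin(p[2]); d=X[:2]-p[:2]; return np.r_[c*d[0]+s*d[1],-s*d[0]+c*d[1],X[2]]
for nm,a,b in [('hingeL',t(110,418),s(611,133)),('hingeR',t(384,458),s(350,217)),('gripLtop',t(97,265),s(697,206)),('gripRtop',t(455,323),s(334,320)),('knob',t(200,61),s(711,333)),('tray',t(507,249),s(324,500)),('cwtop',t(719,280),s(80,502))]:
    X,e=tri(np.array(b),np.array(a)); print(nm,np.round(X,4),'res',round(e,2),'in scale',np.round(inv(sc,X),4))
t=lambda u,v:(u/5+140-.4,v/5+120-.4); s=lambda u,v:(u/5+360-.4,v/5+170-.4)
o2=[('top',(-.04,.155,.008),t(52,540)),('top',(-.04,-.155,.008),t(607,510)),('top',(.09,-.155,.008),t(598,290)),
('scene',(.09,-.155,.008),s(213,588)),('scene',(.09,.155,.008),s(652,335)),('scene',(-.04,-.155,.008),s(68,415)),
('scene',(.05,0,.101),s(436,287)),('scene',(0.007,0,.101),s(382,232)),('top',(.0855-.009,0,.1286+.0112),t(280,250)),('top',(.0855-.009,-.09,.1286+.0112),t(452,240)),('top',(.0855-.009,.09,.1286+.0112),t(110,262))]
def g(p): return np.concatenate([proj(n,T(p,[X]))[0]-a for n,X,a in o2])
r=least_squares(g,[.4,.2,0]); print('rack',r.x,np.round(r.fun,1)); rk=r.x
for y in(-.09,0,.09): print(np.round(T(rk,[(0.05,y,.101),(.0855,y,.1286)]),4))
np.savez('poses.npz',sc=sc,rk=rk)
E
python3 fit.py
```

```text
scale [ 0.48652736 -0.10963039 -0.11308464] [-0.5 -0.8  1.3 -0.4  0.3 -0.4 -1.4  0.1 -0.1  0.2 -0.8  0.1 -0.5  0.3
  0.  -0.3]
hingeL [ 0.4185 -0.0069  0.0542] res 0.18 in scale [-0.0792  0.0944  0.0542]
hingeR [ 0.396  -0.195   0.0515] res 0.4 in scale [-0.0804 -0.0951  0.0515]
gripLtop [0.5176 0.0043 0.0868] res 0.22 in scale [0.018  0.1168 0.0868]
gripRtop [ 0.4842 -0.238   0.0853] res 0.28 in scale [ 0.0121 -0.1278  0.0853]
knob [ 0.6377 -0.0596  0.1635] res 0.09 in scale [0.1445 0.0668 0.1635]
tray [ 0.5556 -0.2854  0.0077] res 0.1 in scale [ 0.0884 -0.1669  0.0077]
cwtop [ 0.5211 -0.416   0.0761] res 0.74 in scale [ 0.0689 -0.3005  0.0761]
rack [0.47286218 0.2972677  0.07303438] [ 0.4 -0.9 -0.5 -0.1 -0.2 -0.9  0.8  0.7  1.8  0.  -0.7  0.1  0.1  1.9
 -0.5  1.9 -0.   2.2 -0.1  2.6 -0.4  1.4]
[[0.5293 0.2112 0.101 ]
 [0.5647 0.2137 0.1286]]
[[0.5227 0.3009 0.101 ]
 [0.5581 0.3035 0.1286]]
[[0.5162 0.3907 0.101 ]
 [0.5516 0.3933 0.1286]]
```

```bash
cat > plan.py <<'E'
from h import *
z=np.load('poses.npz'); sc,rk=z['sc'],z['rk']
def s2w(X): c,s=np.cos(sc[2]),np.sin(sc[2]); return np.array([sc[0]+c*X[0]-s*X[1],sc[1]+s*X[0]+c*X[1],X[2]])
def r2w(X): c,s=np.cos(rk[2]),np.sin(rk[2]); return np.array([rk[0]+c*X[0]-s*X[1],rk[1]+s*X[0]+c*X[1],X[2]])
def down(a): # tool x at world yaw a, y down
    x=np.array([np.cos(a),np.sin(a),0]);y=np.array([0,0,-1.]);return R.from_matrix(np.c_[x,y,np.cross(x,y)])
def cur():
    o=ctrl.get_obs(); return np.array(o['tool_pos']),R.from_rotvec(o['tool_rot']),o
def rows(wps,dmax=.06,amax=10,start=None):
    """wps: list of (pos,R); prints rows in tool frame, simulating perfect moves"""
    if start is None: p,r,o=cur()
    else: p,r=start
    out=[]
    for P1,R1 in wps:
        P1=np.array(P1)
        d=R1*r.inv(); ang=np.degrees(d.magnitude()); n=max(1,int(np.ceil(max(np.linalg.norm(P1-p)/dmax,ang/amax)-1e-6)))
        p0,r0=p,r
        for i in range(1,n+1):
            pn=p0+(P1-p0)*i/n; rn=R.from_rotvec(d.as_rotvec()*i/n)*r0
            dp=r.inv().apply(pn-p); dr=np.degrees((r.inv()*rn).as_rotvec())
            dp=np.round(dp,4);dr=np.round(dr,1)
            out.append((dp.tolist(),dr.tolist()))
            p=p+r.apply(dp); r=r*R.from_rotvec(np.radians(dr))
        out.append(None)
    k=0;A=[];B=[]
    for q in out:
        if q is None: print('--wp' if not A else ''); continue
        A.append(q[0]);B.append(q[1])
        if len(A)==5: print(A,B);A=[];B=[]
    if A: print(A,B)
def st():
    p,r,o=cur(); m=r.as_matrix(); print('t',round(o['t'],2),'p',np.round(p,4),'yaw',round(np.arctan2(m[1,0],m[0,0]),3),'ydir',np.round(m[:,1],3),'q',np.round(o['q'],2),'F',np.round(o['contact_force'],1),'op',round(o['opening'],4))
E
python3 - <<'E'
from plan import *
st()
H=np.array([-.08,.095]);th=.22
def pushL(th,gap=.003,z=.068): 
    g=H+.1*np.array([np.cos(th),np.sin(th)]); tn=np.array([-np.sin(th),np.cos(th)]); c=g-(.02+gap)*tn
    return s2w([c[0],c[1],z]), sc[2]+th-np.pi/2
p,a=pushL(.22,.005); print(p,a)
rows([([p[0],p[1],.25],down(a)),([p[0],p[1],.068],down(a))])
E
```

```text
t 1.5 p [ 0.2779 -0.5598  0.2453] yaw -2.681 ydir [ 0.  0. -1.] q [-1.23  0.05  1.61  0.    1.48 -0.12] F [-0.1  0.5  0.4] op 0.0855
[ 0.51985529 -0.02039575  0.068     ] -1.4638809658150482
[[-0.0457, -0.0005, -0.0376], [-0.0498, -0.0004, -0.0317], [-0.0534, -0.0005, -0.0255], [-0.056, -0.0005, -0.0188], [-0.058, -0.0004, -0.0118]] [[-0.0, -7.0, -0.0], [-0.0, -6.9, -0.0], [-0.0, -7.0, -0.0], [-0.0, -7.0, -0.0], [-0.0, -7.0, -0.0]]
[[-0.0589, -0.0005, -0.0047], [-0.059, -0.0005, 0.0025], [-0.0584, -0.0004, 0.0096], [-0.0567, -0.0005, 0.0166], [-0.0543, -0.0005, 0.0235]] [[-0.0, -6.9, -0.0], [-0.0, -7.0, -0.0], [-0.0, -7.0, -0.0], [-0.0, -7.0, -0.0], [-0.0, -6.9, -0.0]]
--wp

[[0.0, 0.0455, -0.0], [0.0, 0.0455, -0.0], [0.0, 0.0455, -0.0], [0.0, 0.0455, -0.0]] [[-0.0, -0.0, -0.0], [-0.0, -0.0, -0.0], [-0.0, -0.0, -0.0], [-0.0, -0.0, -0.0]]
```

Request:
{"api": "servo_tool", "payload": {
  "delta_pos": [
    [-0.0457,0,-0.0376],
    [-0.0498,0,-0.0317],
    [-0.0534,0,-0.0255],
    [-0.056,0,-0.0188],
    [-0.058,0,-0.0118]
  ],
  "dr": [
    [0,-7,0],
    [0,-7,0],
    [0,-7,0],
    [0,-7,0],
    [0,-7,0]
  ],
  "grip": [0,0,0,0,0]
}}

```text
t: 2.12
tool_pos: [0.3986, -0.2852, 0.2453]
tool_rot: [-0.937, 1.556, -1.56]
contact_force: [1.5, 1.0, 0.8]
opening: 0.0001
```

Request:
{"api": "servo_tool", "payload": {
  "delta_pos": [
    [-0.0589,0,-0.0047],
    [-0.059,0,0.0025],
    [-0.0584,0,0.0096],
    [-0.0567,0,0.0166],
    [-0.0543,0,0.0235]
  ],
  "dr": [
    [0,-7,0],
    [0,-7,0],
    [0,-7,0],
    [0,-7,0],
    [0,-7,0]
  ],
  "grip": [0,0,0,0,0]
}}

```text
t: 2.75
tool_pos: [0.5159, -0.0035, 0.2472]
tool_rot: [-1.271, 1.096, -1.109]
contact_force: [0.6, -0.4, -0.2]
opening: 0.0002
```

```bash
cat >> plan.py <<'E'
H=np.array([-.08,.095])
def pushL(th,gap=.003,z=.068): 
    g=H+.1*np.array([np.cos(th),np.sin(th)]); tn=np.array([-np.sin(th),np.cos(th)]); c=g-(.02+gap)*tn
    return s2w([c[0],c[1],z]), down(sc[2]+th-np.pi/2)
def pushR(th,gap=.003,z=.068): 
    g=np.array([-.08,-.095])+.1*np.array([np.cos(th),-np.sin(th)]); tn=np.array([-np.sin(th),-np.cos(th)]); c=g-(.02+gap)*tn
    return s2w([c[0],c[1],z]), down(sc[2]-th-np.pi/2)
E
python3 - <<'E'
from plan import *
st()
rows([pushL(.22,.005,.245),pushL(.22,.005,.068)])
E
```

```text
t 2.75 p [ 0.5159 -0.0035  0.2472] yaw -1.427 ydir [ 0.008 -0.003 -1.   ] q [-0.15 -0.22  1.86 -0.    1.49 -0.29] F [ 0.6 -0.4 -0.2] op 0.0002


[[0.0173, 0.0022, 0.0014], [-0.0001, 0.059, -0.0], [-0.0, 0.059, -0.0], [-0.0001, 0.059, -0.0]] [[-0.4, 2.1, 0.2], [-0.0, 0.0, 0.0], [-0.0, 0.0, 0.0], [-0.0, 0.0, 0.0]]
```

Request:
{"api": "servo_tool", "payload": {
  "delta_pos": [
    [0.0173,0.0022,0.0014],
    [0,0,0]
  ],
  "dr": [
    [-0.4,2.1,0.2],
    [0,0,0]
  ],
  "grip": [0,0]
}}

```text
t: 3.0
tool_pos: [0.5207, -0.0161, 0.2451]
tool_rot: [-1.261, 1.124, -1.124]
contact_force: [-0.2, 0.5, -1.0]
opening: -0.0002
```

Run:
```python
from plan import *
st(); print(pushL(.22,.005,.245)[0])
rows([pushL(.22,.005,.245),pushL(.22,.005,.068)],dmax=.05)
crop('top',(285,125,445,255),5,'a1.png',[cur()[0]])
```

```text
t 3.0 p [ 0.5207 -0.0161  0.2451] yaw -1.456 ydir [ 0. -0. -1.] q [-0.17 -0.2   1.85 -0.    1.49 -0.29] F [-0.2  0.5 -1. ] op -0.0002
[ 0.51985529 -0.02039575  0.245     ]

[[0.0041, 0.0001, -0.0013], [-0.0, 0.0442, -0.0], [-0.0, 0.0443, -0.0], [-0.0, 0.0442, -0.0001], [-0.0, 0.0443, 0.0]] [[-0.0, 0.5, 0.0], [-0.0, -0.0, 0.0], [-0.0, -0.0, 0.0], [-0.0, -0.0, 0.0], [-0.0, -0.0, 0.0]]
--wp
```

View pics/a1.png

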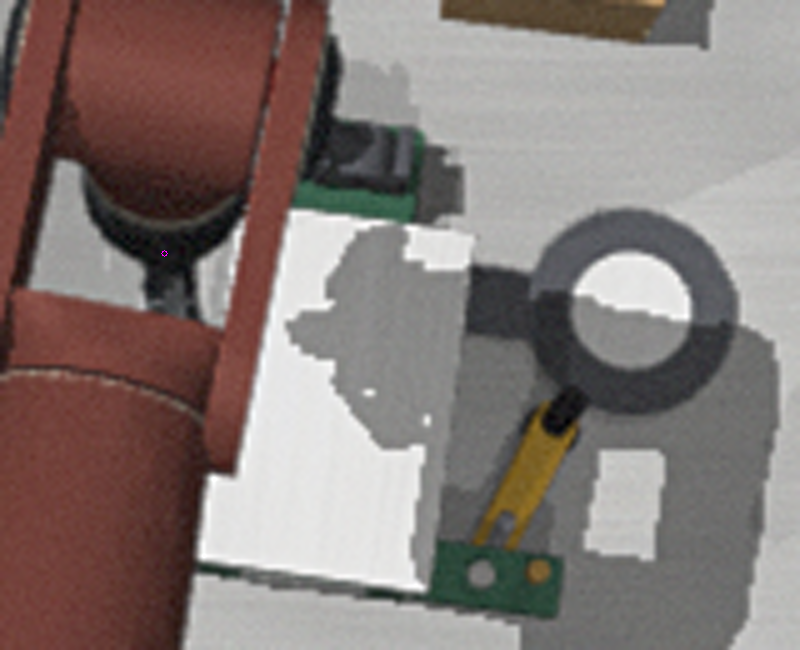

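The closed fingers hang just inside the left post, at about (319,185), with clear space below. Descending.

Request:
{"api": "servo_tool", "payload": {
  "delta_pos": [
    [0.004,0,-0.0013],
    [0,0.0442,0],
    [0,0.0442,0],
    [0,0.0442,0],
    [0,0.044,0]
  ],
  "dr": [
    [0,0.5,0],
    [0,0,0],
    [0,0,0],
    [0,0,0],
    [0,0,0]
  ],
  "grip": [0,0,0,0,0]
}}

```text
t: 3.68
tool_pos: [0.5235, -0.0279, 0.071]
tool_rot: [-1.243, 1.128, -1.15]
contact_force: [-0.3, 0.1, -0.2]
opening: -0.0
```

Run:
```python
from plan import *
st(); print(pushL(.22,.005,.068)[0])
rows([pushL(t,.0) for t in np.arange(.3,1.62,.1)])
crop('scene',(230,220,370,340),5,'a2.png',[cur()[0]])
```

```text
t 3.67 p [ 0.5235 -0.0279  0.071 ] yaw -1.478 ydir [ 0.015 -0.003 -1.   ] q [-0.2  -0.02  1.99  0.    1.15 -0.29] F [-0.3  0.1 -0.2] op -0.0
[ 0.51985529 -0.02039575  0.068     ]




[[-0.0209, 0.0029, -0.0019], [-0.0101, 0.0, 0.0015], [-0.0101, 0.0001, 0.0015], [-0.0101, -0.0, 0.0015], [-0.0101, -0.0, 0.0015]] [[-0.8, -5.4, 0.3], [-0.0, -5.7, -0.0], [-0.0, -5.8, -0.0], [-0.0, -5.7, -0.0], [-0.0, -5.7, -0.0]]
--wp




[[-0.01, -0.0, 0.0015], [-0.0101, -0.0, 0.0015], [-0.0101, -0.0, 0.0015], [-0.0101, -0.0, 0.0015], [-0.0101, -0.0, 0.0015]] [[-0.1, -5.8, -0.0], [0.0, -5.7, -0.0], [0.0, -5.7, -0.0], [0.0, -5.7, -0.0], [0.0, -5.8, -0.0]]
--wp




[[-0.0101, -0.0, 0.0015], [-0.01, -0.0, 0.0015], [-0.0101, -0.0, 0.0015], [-0.0101, 0.0, 0.0015]] [[0.0, -5.7, -0.0], [0.0, -5.7, -0.0], [0.0, -5.8, -0.0], [0.0, -5.7, -0.0]]
```

View pics/a2.png

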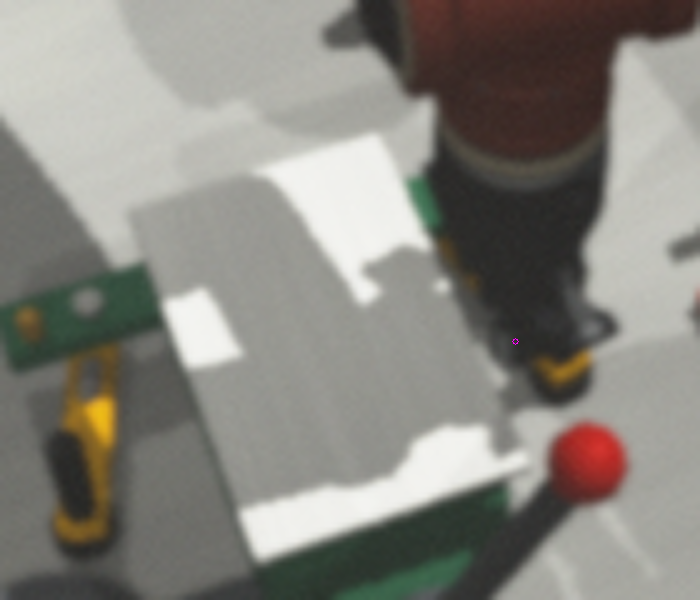

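The fingers are down between the pan and the left post, at about (333,288). Swinging the brace.

Request:
{"api": "servo_tool", "payload": {
  "delta_pos": [
    [-0.0209,0.0029,-0.0019],
    [-0.0101,0,0.0015],
    [-0.0101,0,0.0015],
    [-0.0101,0,0.0015],
    [-0.0101,0,0.0015]
  ],
  "dr": [
    [-0.8,-5.4,0.3],
    [0,-5.7,0],
    [0,-5.7,0],
    [0,-5.7,0],
    [0,-5.7,0]
  ],
  "grip": [0,0,0,0,0]
}}

```text
t: 4.35
tool_pos: [0.5076, 0.0272, 0.0649]
tool_rot: [-1.436, 0.773, -0.76]
contact_force: [0.5, -0.1, -0.4]
opening: -0.0
```

Run:
```python
from plan import *
st(); print(pushL(.7,.0,.068)[0])
rows([pushL(t,.0) for t in np.arange(.8,1.62,.1)])
```

```text
t 4.35 p [0.5076 0.0272 0.0649] yaw -0.983 ydir [-0.009 -0.    -1.   ] q [-0.09 -0.03  2.02 -0.    1.16 -0.68] F [ 0.5 -0.1 -0.4] op -0.0
[0.51209969 0.03251678 0.068     ]




[[-0.0121, -0.0031, 0.0082], [-0.01, -0.0, 0.0015], [-0.0101, -0.0, 0.0015], [-0.0101, -0.0, 0.0015], [-0.0101, -0.0, 0.0015]] [[0.4, -5.7, -0.3], [0.0, -5.7, -0.0], [0.0, -5.8, -0.0], [0.0, -5.7, -0.0], [0.0, -5.7, -0.0]]
--wp




[[-0.0101, -0.0, 0.0015], [-0.0101, -0.0, 0.0014], [-0.0101, -0.0, 0.0015], [-0.01, -0.0, 0.0015]] [[0.0, -5.7, -0.0], [0.0, -5.8, -0.0], [0.0, -5.7, -0.0], [0.0, -5.7, -0.0]]
```

Request:
{"api": "servo_tool", "payload": {
  "delta_pos": [
    [-0.0121,-0.003,0.008],
    [-0.0101,0,0.0015],
    [-0.0101,0,0.0015],
    [-0.0101,0,0.0015],
    [-0.0101,0,0.0015]
  ],
  "dr": [
    [0.4,-5.7,-0.3],
    [0,-5.7,0],
    [0,-5.7,0],
    [0,-5.7,0],
    [0,-5.7,0]
  ],
  "grip": [0,0,0,0,0]
}}

```text
t: 4.97
tool_pos: [0.4852, 0.0676, 0.0747]
tool_rot: [-1.539, 0.367, -0.386]
contact_force: [9.1, -4.5, -6.5]
opening: -0.0002
```

Run:
```python
from plan import *
st(); print(pushL(1.2,.0,.068)[0])
rows([pushL(t,.0) for t in np.arange(1.3,1.62,.1)])
```

```text
t 4.97 p [0.4852 0.0676 0.0747] yaw -0.48 ydir [ 0.011 -0.004 -1.   ] q [-0.01 -0.11  2.07 -0.    1.17 -1.1 ] F [ 9.1 -4.5 -6.5] op -0.0002
[0.48198423 0.07300557 0.068     ]




[[-0.0155, 0.0065, 0.0048], [-0.01, -0.0, 0.0015], [-0.0101, -0.0, 0.0015], [-0.0101, -0.0, 0.0015]] [[-0.1, -5.5, 0.7], [0.0, -5.7, -0.0], [0.0, -5.7, -0.0], [0.0, -5.8, -0.0]]
```

Request:
{"api": "servo_tool", "payload": {
  "delta_pos": [
    [-0.0155,0.0065,0.0048],
    [-0.0101,0,0.0015],
    [-0.0101,0,0.0015],
    [-0.0101,0,0.0015]
  ],
  "dr": [
    [0,-5.5,0.7],
    [0,-5.7,0],
    [0,-5.7,0],
    [0,-5.7,0]
  ],
  "grip": [0,0,0,0]
}}

```text
t: 5.48
tool_pos: [0.452, 0.0872, 0.0757]
tool_rot: [-1.57, 0.049, -0.078]
contact_force: [-0.0, -0.5, -0.3]
opening: 0.0002
```

Run:
```python
from plan import *
st(); print(pushL(1.57,.0,.068)[0])
rows([pushL(t,.0) for t in np.arange(1.57,1.62,.1)])
crop('scene',(230,200,390,320),5,'a3.png',[cur()[0]])
```

```text
t 5.47 p [0.452  0.0872 0.0757] yaw -0.081 ydir [ 0.018 -0.001 -1.   ] q [ 0.03 -0.19  2.14 -0.    1.17 -1.46] F [-0.  -0.5 -0.3] op 0.0002
[0.44899245 0.09086988 0.068     ]

[[-0.0034, 0.0076, 0.0034]] [[-0.1, 1.9, 1.0]]
```

View pics/a3.png

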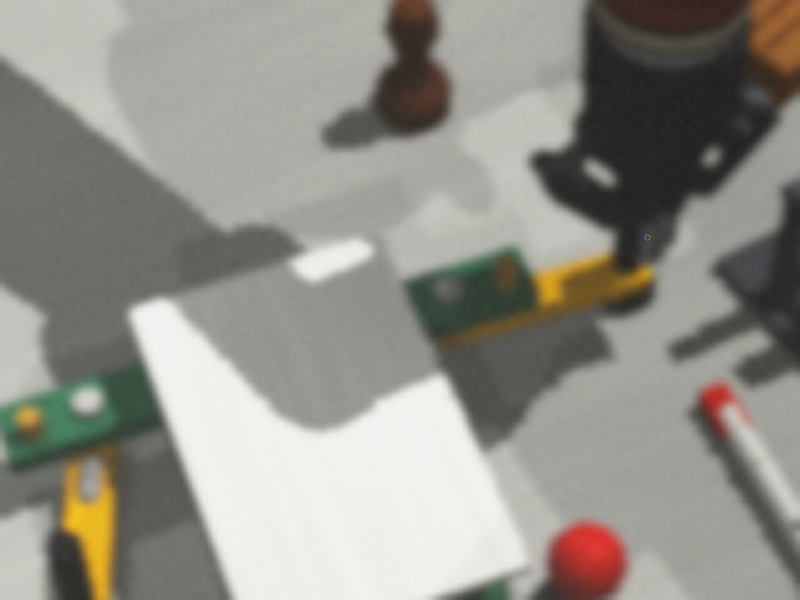

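Left brace lies straight out along the scale's +y, in line with the green bracket, and the force has gone. Now the right one.

Run:
```python
from plan import *
p,r,o=cur()
rows([(p+[.008,0,.06],r),(p+[.03,-.04,.16],r),pushR(.34,.006,.235)],dmax=.05,amax=9)
```

```text
[[0.0045, -0.0299, 0.0003], [0.0045, -0.03, 0.0004], [0.0089, -0.0332, -0.0127], [0.0089, -0.0332, -0.0127], [0.0089, -0.0331, -0.0127]] [[0.0, 0.0, 0.0], [0.0, 0.0, 0.0], [0.0, 0.0, 0.0], [0.0, 0.0, 0.0], [0.0, 0.0, 0.0]]
--wp
[[0.0029, 0.0001, -0.0201], [0.0058, 0.0001, -0.0194], [0.0086, 0.0001, -0.0183], [0.0113, 0.0001, -0.0168], [0.0137, 0.0001, -0.015]] [[-0.1, 8.6, 0.0], [-0.1, 8.5, 0.1], [-0.0, 8.6, 0.1], [-0.1, 8.6, -0.0], [-0.1, 8.6, 0.0]]
[[0.0157, 0.0002, -0.0127], [0.0175, 0.0001, -0.0103], [0.0188, 0.0002, -0.0076], [0.0197, 0.0001, -0.0046], [0.0202, 0.0001, -0.0017]] [[-0.0, 8.5, 0.1], [-0.1, 8.6, 0.0], [-0.1, 8.6, 0.1], [-0.1, 8.6, 0.0], [-0.0, 8.5, 0.1]]

[[0.0202, 0.0001, 0.0014], [0.0198, 0.0001, 0.0044], [0.0189, 0.0, 0.0072]] [[-0.1, 8.6, 0.0], [-0.1, 8.6, 0.1], [-0.1, 8.6, 0.0]]
```

Request:
{"api": "servo_tool", "payload": {
  "delta_pos": [
    [0.0045,-0.03,0],
    [0.0045,-0.03,0],
    [0.009,-0.033,-0.0127],
    [0.009,-0.033,-0.0127],
    [0.009,-0.033,-0.0127]
  ],
  "dr": [
    [0,0,0],
    [0,0,0],
    [0,0,0],
    [0,0,0],
    [0,0,0]
  ],
  "grip": [0,0,0,0,0]
}}

```text
t: 6.15
tool_pos: [0.4793, 0.0418, 0.2404]
tool_rot: [-1.57, 0.062, -0.083]
contact_force: [-0.3, -0.1, -0.5]
opening: -0.0001
```

Request:
{"api": "servo_tool", "payload": {
  "delta_pos": [
    [0.0029,0,-0.02],
    [0.0058,0,-0.0194],
    [0.0086,0,-0.0183],
    [0.0113,0,-0.0168],
    [0.0137,0,-0.015]
  ],
  "dr": [
    [-0.1,8.6,0],
    [-0.1,8.6,0],
    [-0.1,8.6,0],
    [-0.1,8.6,0],
    [-0.1,8.6,0]
  ],
  "grip": [0,0,0,0,0]
}}

```text
t: 6.78
tool_pos: [0.4847, -0.0673, 0.2514]
tool_rot: [-1.459, 0.67, -0.709]
contact_force: [-0.3, 0.7, -0.3]
opening: -0.0001
```

Request:
{"api": "servo_tool", "payload": {
  "delta_pos": [
    [0.0157,0,-0.0127],
    [0.0175,0,-0.0103],
    [0.0188,0,-0.0076],
    [0.0197,0,-0.0046],
    [0.0202,0,-0.0017]
  ],
  "dr": [
    [-0.1,8.6,0],
    [-0.1,8.6,0],
    [-0.1,8.6,0],
    [-0.1,8.6,0],
    [-0.1,8.6,0]
  ],
  "grip": [0,0,0,0,0]
}}

```text
t: 7.4
tool_pos: [0.4815, -0.1766, 0.2577]
tool_rot: [-1.155, 1.266, -1.306]
contact_force: [0.6, -0.3, -0.3]
opening: -0.0001
```

Run:
```python
from plan import *
st()
print(pushR(.34,.006,.235)[0]);rows([pushR(.34,.006,.235)],dmax=.04,amax=9)
```

```text
t 7.4 p [ 0.4815 -0.1766  0.2577] yaw -1.677 ydir [ 0.017 -0.016 -1.   ] q [-0.49 -0.24  1.87 -0.01  1.49 -0.39] F [ 0.6 -0.3 -0.3] op -0.0001
[ 0.49760956 -0.21539357  0.235     ]

[[0.0122, 0.0079, 0.0066], [0.0113, 0.0078, 0.0079], [0.0104, 0.0076, 0.0093]] [[-0.4, 6.6, 0.2], [-0.4, 6.7, 0.2], [-0.4, 6.6, 0.2]]
```

Request:
{"api": "servo_tool", "payload": {
  "delta_pos": [
    [0.0122,0.0079,0.0066],
    [0.0113,0.0078,0.0079],
    [0.0104,0.0076,0.0093],
    [0,0,0]
  ],
  "dr": [
    [-0.4,6.6,0.2],
    [-0.4,6.7,0.2],
    [-0.4,6.6,0.2],
    [0,0,0]
  ],
  "grip": [0,0,0,0]
}}

```text
t: 7.9
tool_pos: [0.4958, -0.2218, 0.2387]
tool_rot: [-0.942, 1.551, -1.554]
contact_force: [0.0, -0.7, 0.2]
opening: -0.0002
```

Run:
```python
from plan import *
st()
rows([pushR(.34,.006,.235),pushR(.34,.006,.07)],dmax=.042,amax=9)
```

```text
t 7.9 p [ 0.4958 -0.2218  0.2387] yaw -2.05 ydir [ 0.002 -0.001 -1.   ] q [-0.56 -0.14  1.81 -0.    1.47 -0.08] F [ 0.  -0.7  0.2] op -0.0002

[[-0.0065, 0.0037, -0.0013], [-0.0, 0.0412, -0.0], [-0.0, 0.0413, -0.0001], [-0.0, 0.0412, 0.0], [-0.0, 0.0413, -0.0]] [[-0.1, -1.5, 0.0], [-0.0, 0.0, 0.0], [-0.0, 0.0, 0.0], [-0.0, 0.0, 0.0], [-0.0, 0.0, 0.0]]
--wp
```

Request:
{"api": "servo_tool", "payload": {
  "delta_pos": [
    [-0.0065,0.0037,-0.0013],
    [0,0.0412,0],
    [0,0.0412,0],
    [0,0.0412,0],
    [0,0.0412,0]
  ],
  "dr": [
    [0,-1.5,0],
    [0,0,0],
    [0,0,0],
    [0,0,0],
    [0,0,0]
  ],
  "grip": [0,0,0,0,0]
}}

```text
t: 8.52
tool_pos: [0.5023, -0.2154, 0.0746]
tool_rot: [-0.957, 1.511, -1.539]
contact_force: [0.1, -0.4, -0.4]
opening: 0.0001
```

Run:
```python
from plan import *
st(); print(pushR(.34,.006,.07)[0])
rows([pushR(t,.0) for t in np.arange(.4,1.62,.1)])
crop('scene',(190,220,330,340),5,'a4.png',[cur()[0]])
```

```text
t 8.53 p [ 0.5023 -0.2154  0.0746] yaw -2.013 ydir [ 0.016 -0.008 -1.   ] q [-0.54  0.03  1.94  0.    1.16 -0.1 ] F [ 0.1 -0.4 -0.4] op 0.0001
[ 0.49760956 -0.21539357  0.07      ]




[[0.0141, 0.0066, -0.0035], [0.01, -0.0, 0.0015], [0.0101, -0.0, 0.0015], [0.0101, -0.0, 0.0015], [0.0101, -0.0, 0.0015]] [[-1.0, 4.0, 0.0], [-0.0, 5.8, 0.0], [-0.0, 5.7, 0.0], [-0.0, 5.7, 0.0], [-0.0, 5.8, -0.0]]
--wp




[[0.0101, -0.0, 0.0015], [0.0101, -0.0, 0.0015], [0.01, -0.0, 0.0015], [0.0101, -0.0, 0.0015], [0.0101, -0.0, 0.0015]] [[-0.0, 5.7, -0.0], [-0.0, 5.7, -0.0], [-0.0, 5.7, -0.0], [-0.0, 5.8, -0.0], [-0.0, 5.7, -0.0]]
--wp



[[0.0101, -0.0, 0.0015], [0.0101, -0.0, 0.0015], [0.0101, -0.0001, 0.0015]] [[-0.0, 5.7, -0.0], [-0.0, 5.8, -0.0], [-0.0, 5.7, -0.0]]
```

View pics/a4.png

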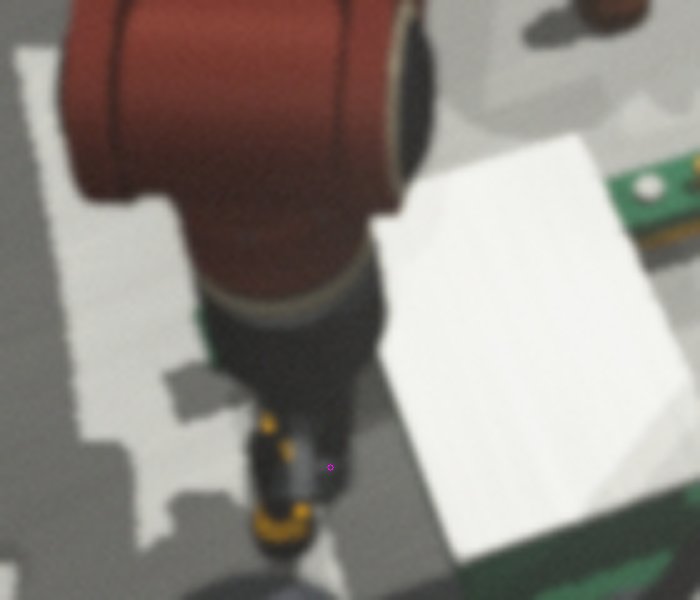

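The fingers sit between the pan and the right post (post at about (243,325), fingers at about (256,312)). Swinging it.

Request:
{"api": "servo_tool", "payload": {
  "delta_pos": [
    [0.0141,0.0066,-0.0035],
    [0.0101,0,0.0015],
    [0.0101,0,0.0015],
    [0.0101,0,0.0015],
    [0.0101,0,0.0015]
  ],
  "dr": [
    [-1,4,0],
    [0,5.7,0],
    [0,5.7,0],
    [0,5.7,0],
    [0,5.7,0]
  ],
  "grip": [0,0,0,0,0]
}}

```text
t: 9.2
tool_pos: [0.4701, -0.2563, 0.0651]
tool_rot: [-0.632, 1.855, -1.835]
contact_force: [0.6, 0.2, -0.6]
opening: 0.0001
```

Run:
```python
from plan import *
st(); print(pushR(.8,.0,.068)[0])
rows([pushR(t,.0) for t in np.arange(.9,1.32,.1)])
```

```text
t 9.2 p [ 0.4701 -0.2563  0.0651] yaw -2.486 ydir [-0.007  0.009 -1.   ] q [-0.64  0.03  1.95  0.    1.17  0.27] F [ 0.6  0.2 -0.6] op 0.0001
[ 0.4732768  -0.26190927  0.068     ]




[[0.011, -0.003, 0.0079], [0.0101, 0.0, 0.0015], [0.0101, 0.0, 0.0015], [0.0101, 0.0, 0.0015], [0.0101, 0.0, 0.0015]] [[0.6, 5.6, 0.0], [0.0, 5.8, 0.0], [0.0, 5.7, 0.0], [0.0, 5.7, 0.1], [0.0, 5.8, -0.0]]
--wp
```

Request:
{"api": "servo_tool", "payload": {
  "delta_pos": [
    [0.011,-0.003,0.0079],
    [0.0101,0,0.0015],
    [0.0101,0,0.0015],
    [0.0101,0,0.0015],
    [0.0101,0,0.0015]
  ],
  "dr": [
    [0.6,5.6,0],
    [0,5.7,0],
    [0,5.7,0],
    [0,5.7,0],
    [0,5.7,0]
  ],
  "grip": [0,0,0,0,0]
}}

```text
t: 9.82
tool_pos: [0.4357, -0.2889, 0.0749]
tool_rot: [-0.149, 2.134, -2.139]
contact_force: [3.4, 0.6, -2.8]
opening: -0.0001
```

Run:
```python
from plan import *
st(); print(pushR(1.3,.0,.068)[0])
rows([pushR(t,.0) for t in np.arange(1.4,1.64,.08)])
```

```text
t 9.82 p [ 0.4357 -0.2889  0.0749] yaw -2.99 ydir [ 0.013 -0.001 -1.   ] q [-0.73 -0.03  1.99  0.01  1.16  0.68] F [ 3.4  0.6 -2.8] op -0.0001
[ 0.43177584 -0.29061385  0.068     ]



[[0.0143, 0.0067, 0.0027], [0.0081, 0.0, 0.0013], [0.0081, 0.0, 0.0012]] [[-0.1, 5.4, -0.7], [-0.0, 4.6, -0.0], [-0.0, 4.6, -0.0]]
```

Request:
{"api": "servo_tool", "payload": {
  "delta_pos": [
    [0.0143,0.0067,0.0027],
    [0.0081,0,0.0013],
    [0.0081,0,0.0012],
    [0,0,0]
  ],
  "dr": [
    [0,5.4,-0.7],
    [0,4.6,0],
    [0,4.6,0],
    [0,0,0]
  ],
  "grip": [0,0,0,0]
}}

```text
t: 10.32
tool_pos: [0.4087, -0.2963, 0.0747]
tool_rot: [-0.124, -2.165, 2.18]
contact_force: [0.6, -0.7, -0.3]
opening: 0.0001
```

Run:
```python
from plan import *
st(); print(pushR(1.57,.0,.068)[0])
crop('scene',(190,200,350,320),5,'a5.png',[cur()[0]])
```

```text
t 10.32 p [ 0.4087 -0.2963  0.0747] yaw 3.037 ydir [ 0.009 -0.007 -1.   ] q [-0.78 -0.07  2.04  0.    1.16  0.9 ] F [ 0.6 -0.7 -0.3] op 0.0001
[ 0.40498698 -0.29660738  0.068     ]
```

View pics/a5.png

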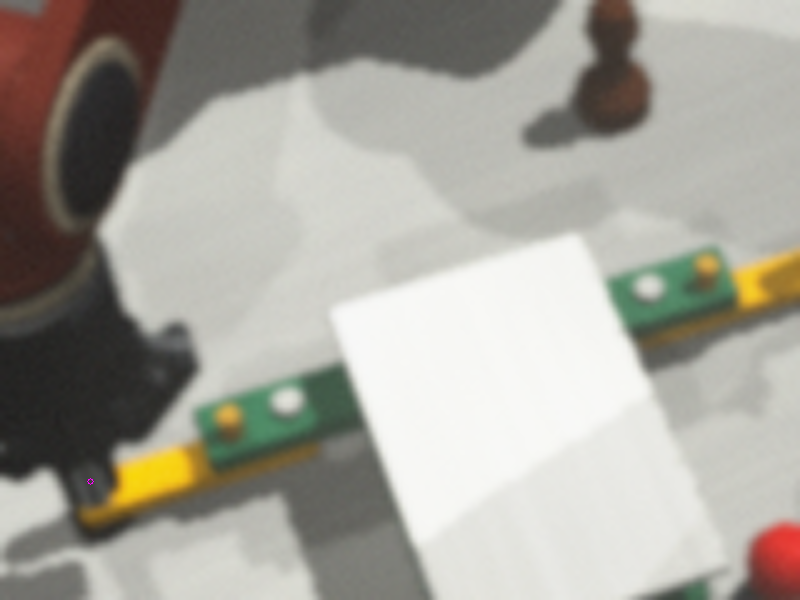

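Both braces lie straight out. Lifting off, then measuring the tag stems.

Run:
```python
from plan import *
p,r,o=cur()
rows([(p+[.01,0,.05],r),(p+[0,0.02,.17],r)],dmax=.045)
crop('top',(140,170,260,215),6.6,'b1.png'); crop('scene',(385,180,500,290),5.2,'b2.png')
def rinv(X): c,s=np.cos(rk[2]),np.sin(rk[2]); d=X[:2]-rk[:2]; return np.r_[c*d[0]+s*d[1],-s*d[0]+c*d[1],X[2]]
t=lambda u,v:np.array((u/5+140-.4,v/5+120-.4)); s=lambda u,v:np.array((u/5+360-.4,v/5+170-.4))
for a,b in [((440,328),(301,256)),((84,345),(587,110))]:
    X,e=tri(s(*b),t(*a)); print(X,e,rinv(X))
```

```text
[[-0.0052, -0.0249, -0.0004], [-0.0053, -0.025, -0.0003], [0.0036, -0.0401, -0.006], [0.0036, -0.0401, -0.0061], [0.0036, -0.04, -0.006]] [[0.0, 0.0, 0.0], [0.0, 0.0, 0.0], [0.0, 0.0, 0.0], [0.0, 0.0, 0.0], [0.0, 0.0, 0.0]]
--wp
[0.50894958 0.21321729 0.16672595] 0.12292942416507913 [ 0.02985808 -0.08645963  0.16672595]
[0.49627223 0.39635845 0.16487409] 0.4035604670440307 [0.03057824 0.09711837 0.16487409]
```

View pics/b1.png

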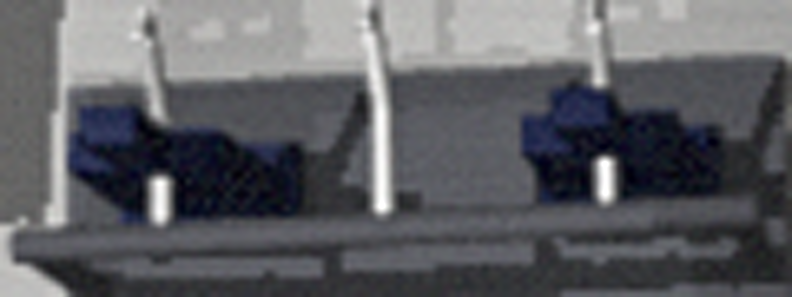

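View pics/b2.png

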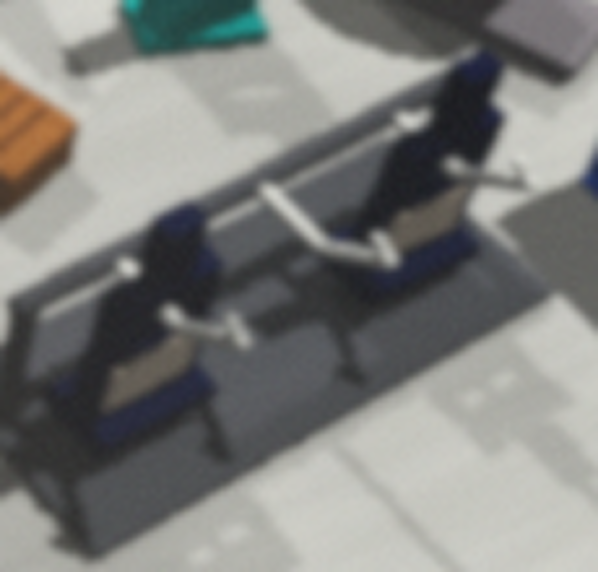

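Two navy holders, stems at rack x ≈ 0.030, y ≈ −0.087 and +0.097. They hang on hooks 0 and 2, and the middle hook is empty. Checking with a wireframe overlay.

```bash
cat >> plan.py <<'E'
def box(x0,x1,y0,y1,z0,z1): return np.array([(x,y,zz) for zz in(z0,z1) for x,y in((x0,y0),(x1,y0),(x1,y1),(x0,y1))])
E4=[(0,1),(1,2),(2,3),(3,0),(4,5),(5,6),(6,7),(7,4),(0,4),(1,5),(2,6),(3,7)]
TAG=[box(-.022,.022,-.038,.038,0,.01),box(-.008,.008,-.033,.033,.01,.057),box(-.008,.008,-.031,.031,.083,.097),box(-.008,.008,-.012,.012,.097,.14)]
def wire(n,bx,k,fn,tags,hooks=True):
    im=ctrl.get_image(n)[:,:,::-1]; l,t,r,b=bx
    c=cv2.resize(im[t:b,l:r],None,fx=k,fy=k,interpolation=cv2.INTER_CUBIC)
    def ln(A,B,col):
        q=(proj(n,np.array([A,B]))-[l-.5,t-.5])*k
        cv2.line(c,tuple(map(int,q[0])),tuple(map(int,q[1])),col,1,cv2.LINE_AA)
    for (pos,Rm) in tags:
        for bb in TAG:
            w=Rm.apply(bb-[0,0,.07])+pos
            for i,j in E4: ln(w[i],w[j],(0,255,255))
    if hooks:
        for y in(-.09,0,.09):
            pts=[r2w(q) for q in((0,y,.101),(.05,y,.101),(.0855,y,.1286),(.0766,y,.1399))]
            for A,B in zip(pts,pts[1:]): ln(A,B,(0,0,255))
        w=np.array([r2w(q) for q in box(-.04,.09,-.155,.155,0,.008)])
        for i,j in E4: ln(w[i],w[j],(0,200,0))
    cv2.imwrite('pics/'+fn,c)
E
python3 - <<'E'
from plan import *
Rk=R.from_euler('z',rk[2])
tg=[(r2w((.03,-.09,.092)),Rk),(r2w((.03,.09,.092)),Rk)]
wire('top',(140,150,270,235),6,'c1.png',tg); wire('scene',(365,180,500,292),5.3,'c2.png',tg)
E
```

```text
(no output)
```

View pics/c1.png

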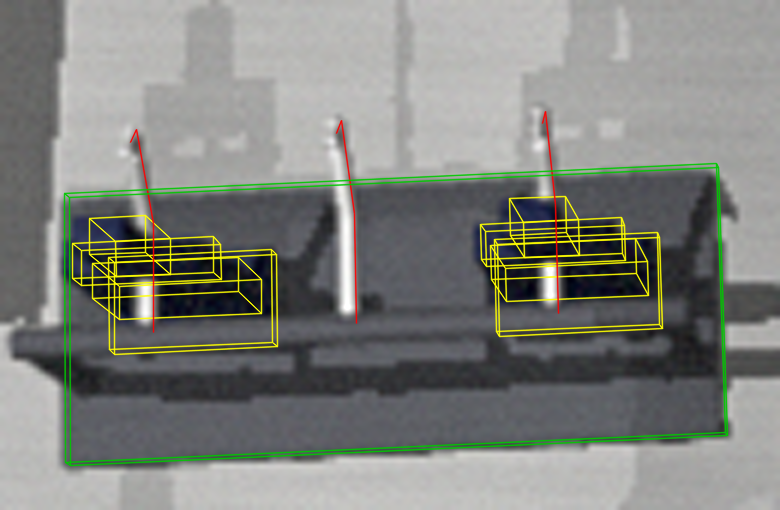

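View pics/c2.png

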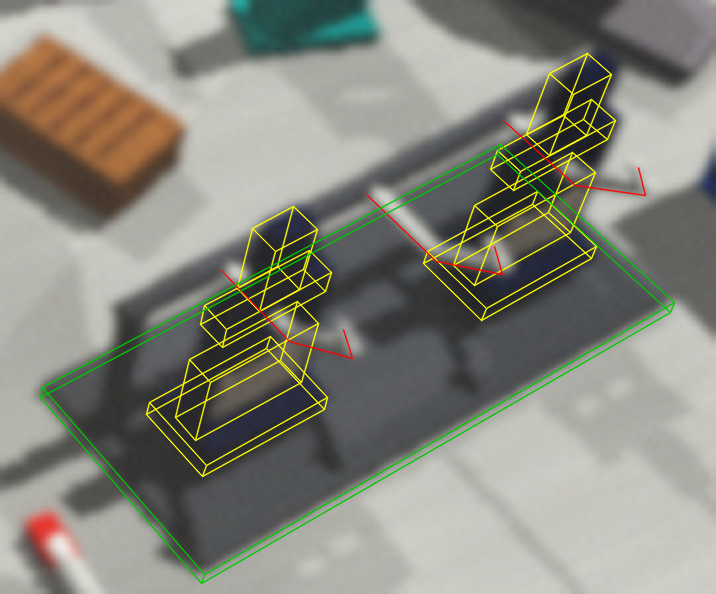

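Run:
```python
from plan import *
crop('top',(150,160,250,215),8,'d1.png'); crop('scene',(395,190,500,270),7.6,'d2.png')
```

```text
(no output)
```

View pics/d1.png

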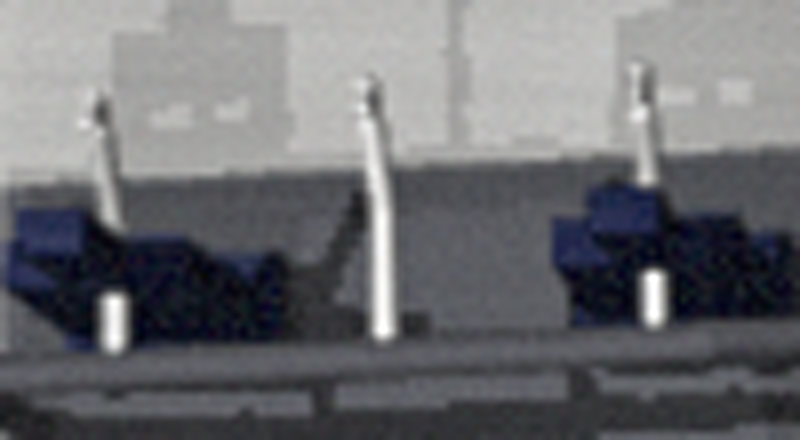

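View pics/d2.png

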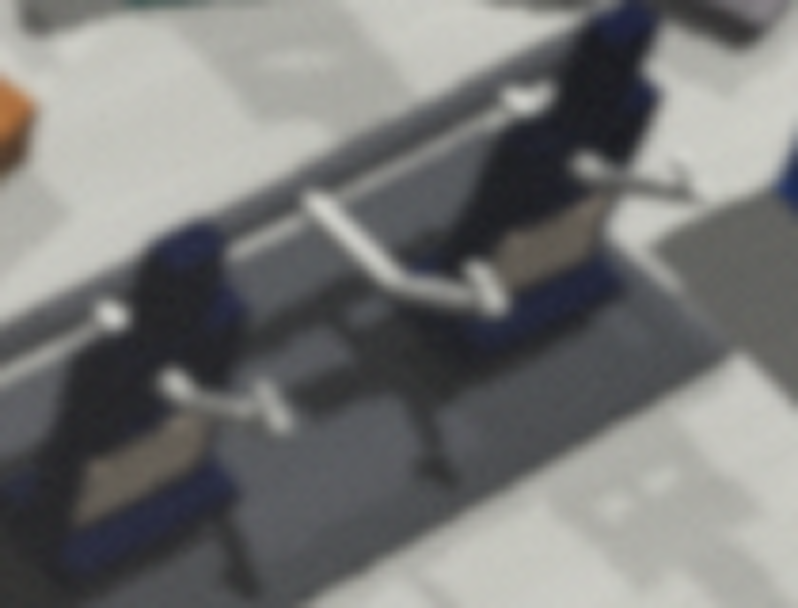

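```bash
cat > fit2.py <<'E'
from plan import *
import sys
t=lambda u,v:np.array((u/8+150-.45,v/8+160-.45)); s=lambda u,v:np.array((u/7.6+395-.45,v/7.6+190-.45))
T=(.0875,.130)
o=[('top',(.007,0,.101),t(384,335)),('top',(.007,-.09,.101),t(654,325)),('top',(.007,.09,.101),t(114,350)),('top',(.05,0,.101),t(378,200)),
('top',(T[0],0,T[1]),t(368,75)),('top',(T[0],-.09,T[1]),t(640,62)),('top',(T[0],.09,T[1]),t(97,90)),
('scene',(.007,0,.101),s(315,205)),('scene',(.05,0,.101),s(400,283)),('scene',(T[0],0,T[1]),s(500,306)),('scene',(.0766,0,.1399),s(475,265)),
('scene',(T[0],-.09,T[1]),s(288,427)),('scene',(.0766,-.09,.1399),s(261,385)),('scene',(T[0],.09,T[1]),s(697,195)),('scene',(.0766,.09,.1399),s(680,163))]
def W(p,X): c,s_=np.cos(p[2]),np.sin(p[2]); return np.array([p[0]+c*X[0]-s_*X[1],p[1]+s_*X[0]+c*X[1],X[2]+p[3]])
f=lambda p:np.concatenate([proj(n,W(p,X))[0]-a for n,X,a in o])
r=least_squares(f,[.47,.3,.07,0],loss='soft_l1'); print(r.x); print(np.round(f(r.x).reshape(-1,2),1).tolist())
f3=lambda p:f(np.r_[p,0]); r3=least_squares(f3,[.47,.3,.07],loss='soft_l1'); print(r3.x); print(np.round(f3(r3.x).reshape(-1,2),1).tolist())
np.savez('poses.npz',sc=sc,rk=r3.x)
E
python3 fit2.py
python3 - <<'E'
from plan import *
Rk=R.from_euler('z',rk[2])
tg=[(r2w((.03,-.09,.092)),Rk),(r2w((.03,.09,.092)),Rk)]
wire('top',(140,150,270,235),6,'c3.png',tg); wire('scene',(365,180,500,292),5.3,'c4.png',tg)
E
```

```text
[0.47056356 0.29917236 0.07035402 0.00210958]
[[0.4, 0.0], [0.4, -0.2], [0.4, -0.4], [0.9, 1.2], [-0.1, 0.4], [-0.0, 0.5], [-0.4, 0.0], [-0.3, -0.0], [-0.1, 0.7], [-0.2, 0.2], [1.0, 0.1], [-0.7, -0.0], [0.6, -0.1], [0.9, -0.0], [1.2, -1.2]]
[0.4702507  0.30000896 0.07000859]
[[0.2, 0.3], [0.2, 0.1], [0.3, -0.1], [0.8, 1.5], [-0.3, 0.7], [-0.2, 0.9], [-0.5, 0.3], [-0.3, 0.3], [-0.1, 1.0], [-0.2, 0.6], [1.0, 0.4], [-0.7, 0.3], [0.6, 0.2], [0.9, 0.4], [1.1, -0.9]]
```

View pics/c3.png

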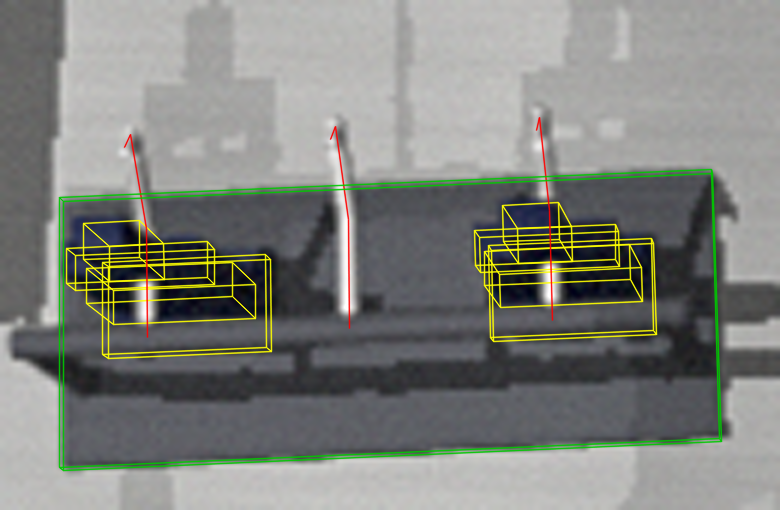

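View pics/c4.png

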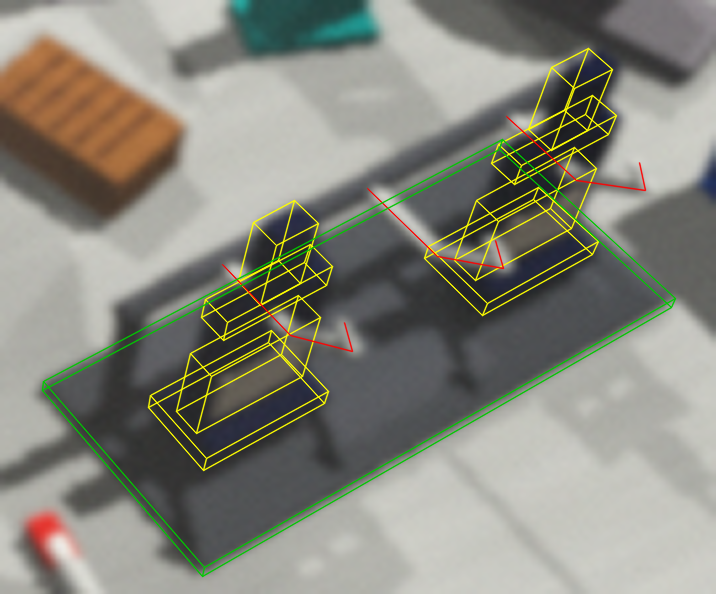

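Run:
```python
from plan import *
def rinv(X): c,s=np.cos(rk[2]),np.sin(rk[2]); d=X[:2]-rk[:2]; return np.r_[c*d[0]+s*d[1],-s*d[0]+c*d[1],X[2]]
t=lambda u,v:np.array((u/8+150-.45,v/8+160-.45)); s=lambda u,v:np.array((u/7.6+395-.45,v/7.6+190-.45))
for a,b in [((627,208),(187,243)),((53,233),(622,22))]:
    X,e=tri(s(*b),t(*a)); print(X,e,rinv(X))
    for n,q in(('top',t(*a)),('scene',s(*b))): print(n,rinv(ray(n,q,.162)))
Rk=R.from_euler('z',rk[2])
tg=[(r2w((.033,-.088,.092)),Rk),(r2w((.033,.095,.092)),Rk)]
wire('top',(140,160,260,220),6.6,'c5.png',tg,False); wire('scene',(375,180,500,282),6,'c6.png',tg,False)
```

```text
[0.50853284 0.21250712 0.16407345] 0.023896572840612862 [ 0.03206749 -0.08996539  0.16407345]
top [ 0.03254443 -0.08973599  0.162     ]
scene [ 0.03092507 -0.08847755  0.162     ]
[0.49613946 0.39693918 0.16161913] 0.0053561885699195955 [0.03260575 0.09488182 0.16161913]
top [0.03250078 0.09476934 0.162     ]
scene [0.03282422 0.09454717 0.162     ]
```

View pics/c5.png

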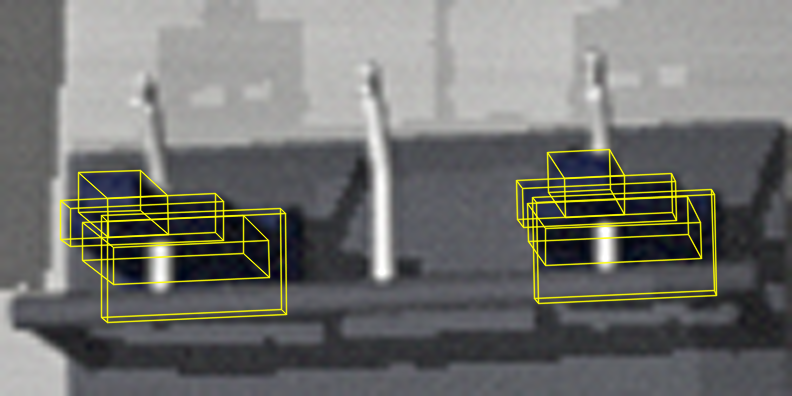

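View pics/c6.png

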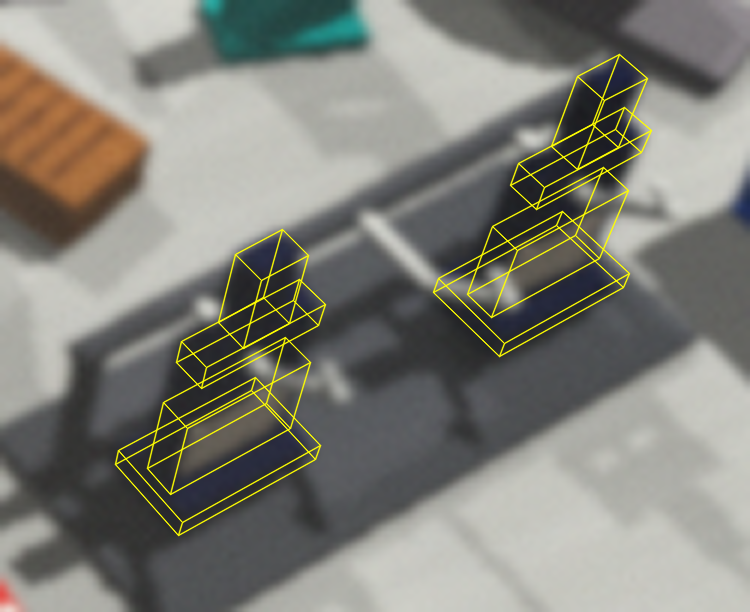

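Request:
{"api": "servo_tool", "payload": {
  "delta_pos": [
    [-0.0052,-0.025,0],
    [-0.0053,-0.025,0],
    [0.0036,-0.04,-0.006],
    [0.0036,-0.04,-0.006],
    [0.0036,-0.04,-0.006]
  ],
  "dr": [
    [0,0,0],
    [0,0,0],
    [0,0,0],
    [0,0,0],
    [0,0,0]
  ],
  "grip": [0,0,0,0.5,1]
}}

```text
t: 11.5
tool_pos: [0.4069, -0.2754, 0.2427]
tool_rot: [-0.114, -2.169, 2.165]
contact_force: [0.8, -0.5, -0.5]
opening: 0.0358
```

Run:
```python
from plan import *
st()
T=r2w((.032,-.0895,.25)); print(T)
rows([(T,down(rk[2]+np.pi))],dmax=.058,amax=9)
```

```text
t 11.5 p [ 0.4069 -0.2754  0.2427] yaw 3.036 ydir [-0.     0.002 -1.   ] q [-0.75 -0.27  1.92  0.    1.5   0.93] F [ 0.8 -0.5 -0.5] op 0.0358
[0.50843296 0.21296665 0.25      ]
[[-0.0055, -0.0007, -0.0552], [-0.0065, -0.0007, -0.055], [-0.0076, -0.0007, -0.0549], [-0.0088, -0.0008, -0.0547], [-0.0098, -0.0007, -0.0546]] [[0.0, -1.1, 0.0], [0.0, -1.1, 0.0], [0.0, -1.2, 0.0], [0.0, -1.1, 0.0], [0.1, -1.1, 0.0]]

[[-0.0108, -0.0008, -0.0543], [-0.0119, -0.0008, -0.0542], [-0.0129, -0.0008, -0.0539], [-0.014, -0.0008, -0.0536]] [[-0.0, -1.1, 0.0], [-0.0, -1.1, 0.0], [-0.0, -1.2, 0.0], [0.0, -1.1, 0.0]]
```

Request:
{"api": "servo_tool", "payload": {
  "delta_pos": [
    [-0.0055,-0.0007,-0.0552],
    [-0.0065,-0.0007,-0.055],
    [-0.0076,-0.0007,-0.0549],
    [-0.0088,-0.0008,-0.0547],
    [-0.0098,-0.0007,-0.0546]
  ],
  "dr": [
    [0,-1.1,0],
    [0,-1.1,0],
    [0,-1.2,0],
    [0,-1.1,0],
    [0,-1.1,0]
  ],
  "grip": [1,1,1,1,1]
}}

```text
t: 12.12
tool_pos: [0.4664, -0.001, 0.2524]
tool_rot: [-0.027, -2.215, 2.225]
contact_force: [1.4, -0.6, -0.4]
opening: 0.0853
```

Request:
{"api": "servo_tool", "payload": {
  "delta_pos": [
    [-0.0108,-0.0008,-0.0543],
    [-0.0119,-0.0008,-0.0542],
    [-0.0129,-0.0008,-0.0539],
    [-0.014,-0.0008,-0.05],
    [0,0,0]
  ],
  "dr": [
    [0,-1.1,0],
    [0,-1.1,0],
    [0,-1.2,0],
    [0,-1.1,0],
    [0,0,0]
  ],
  "grip": [1,1,1,1,1]
}}

```text
t: 12.75
tool_pos: [0.5127, 0.223, 0.2551]
tool_rot: [-0.068, 2.172, -2.184]
contact_force: [0.2, -0.6, 0.3]
opening: 0.0854
```

Run:
```python
from plan import *
st()
T=r2w((.032,-.0895,.25)); print(T)
rows([(T,down(rk[2]+np.pi))],dmax=.058,amax=9)
```

```text
t 12.75 p [0.5127 0.223  0.2551] yaw -3.068 ydir [ 0.012 -0.005 -1.   ] q [ 0.28 -0.12  1.76 -0.01  1.49  1.78] F [ 0.2 -0.6  0.3] op 0.0854
[0.50843296 0.21296665 0.25      ]

[[0.005, 0.0051, 0.0097]] [[-0.3, 0.2, -0.7]]
```

Request:
{"api": "servo_tool", "payload": {
  "delta_pos": [
    [0.005,0.005,0.0097],
    [0,0,0],
    [0,0.035,0],
    [0,0.03,0],
    [0,0,0]
  ],
  "dr": [
    [-0.3,0.2,-0.7],
    [0,0,0],
    [0,0,0],
    [0,0,0],
    [0,0,0]
  ],
  "grip": [1,1,1,1,1]
}}

```text
t: 13.38
tool_pos: [0.5082, 0.207, 0.1838]
tool_rot: [-0.069, 2.189, -2.191]
contact_force: [0.3, -0.2, 0.5]
opening: 0.0855
```

Run:
```python
from plan import *
st()
T=r2w((.032,-.0895,.14)); print(T)
rows([(T+[0,0,.035],down(rk[2]+np.pi)),(T,down(rk[2]+np.pi))],dmax=.02,amax=9)
crop('scene',(360,130,500,280),4,'e1.png',[T])
crop('top',(170,140,270,220),6,'e2.png',[T])
```

```text
t 13.38 p [0.5082 0.207  0.1838] yaw -3.079 ydir [-0.    -0.001 -1.   ] q [ 0.25 -0.08  1.85 -0.    1.37  1.76] F [ 0.3 -0.2  0.5] op 0.0855
[0.50843296 0.21296665 0.14      ]


[[-0.0006, 0.0088, -0.006], [-0.0, 0.0175, 0.0], [-0.0, 0.0175, 0.0]] [[-0.1, -0.4, 0.0], [0.0, -0.0, 0.0], [0.0, -0.0, 0.0]]
```

View pics/e1.png

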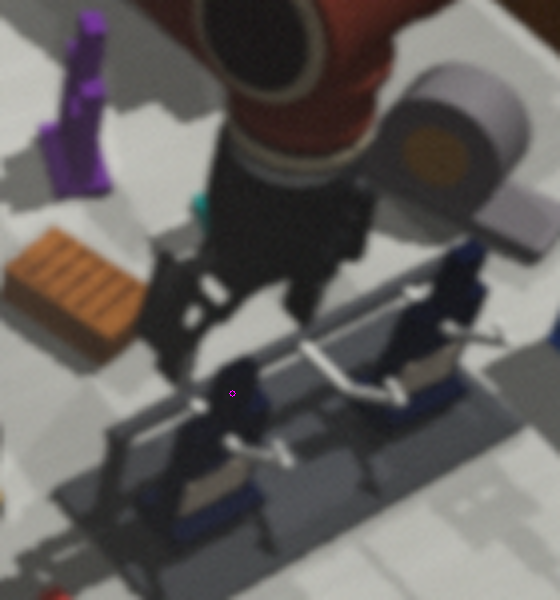

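The open jaws hang centred over the right-hand navy stem, at (420,222). Descending.

Request:
{"api": "servo_tool", "payload": {
  "delta_pos": [
    [-0.0006,0.009,-0.006],
    [0,0.0175,0],
    [0,0.0175,0],
    [0,0,0]
  ],
  "dr": [
    [0,-0.4,0],
    [0,0,0],
    [0,0,0],
    [0,0,0]
  ],
  "grip": [1,1,1,1]
}}

```text
t: 13.98
tool_pos: [0.5121, 0.2144, 0.1433]
tool_rot: [-0.066, 2.183, -2.179]
contact_force: [0.1, -0.7, 0.0]
opening: 0.0854
```

Run:
```python
from plan import *
st()
T=r2w((.032,-.0895,.14)); print(T)
rows([(T,down(rk[2]+np.pi))],dmax=.02,amax=9)
crop('scene',(380,180,480,290),5,'e3.png',[T])
```

```text
t 13.97 p [0.5121 0.2144 0.1433] yaw -3.071 ydir [ 0.01   0.002 -1.   ] q [ 0.26 -0.03  1.88 -0.    1.29  1.76] F [ 0.1 -0.7  0. ] op 0.0854
[0.50843296 0.21296665 0.14      ]

[[0.0038, 0.0032, 0.0012]] [[0.1, 0.0, -0.6]]
```

View pics/e3.png

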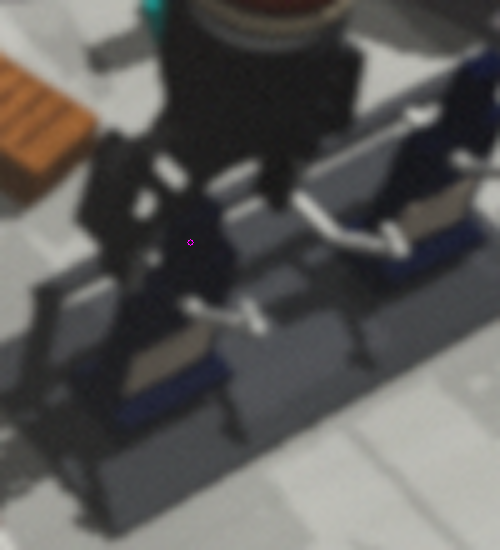

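Request:
{"api": "servo_tool", "payload": {
  "delta_pos": [
    [0.0038,0.0032,0.0012],
    [0,0,0],
    [0,0,0],
    [0,0,0],
    [0,0,0]
  ],
  "dr": [
    [0.1,0,-0.6],
    [0,0,0],
    [0,0,0],
    [0,0,0],
    [0,0,0]
  ],
  "grip": [1,0,0,0,0],
  "grip_force": 80
}}

```text
t: 14.65
tool_pos: [0.51, 0.2132, 0.1427]
tool_rot: [-0.073, 2.184, -2.184]
contact_force: [0.2, -0.8, 0.5]
opening: 0.0233
```

Run:
```python
from plan import *
st()
T=r2w((.032,-.0895,.14)); print(T)
```

```text
t 14.65 p [0.51   0.2132 0.1427] yaw -3.071 ydir [ 0.003  0.    -1.   ] q [ 0.26 -0.04  1.88 -0.    1.3   1.76] F [ 0.2 -0.8  0.5] op 0.0233
[0.50843296 0.21296665 0.14      ]
```

```bash
cat >> plan.py <<'E'
import json,os
def rinv(X): c,s=np.cos(rk[2]),np.sin(rk[2]); d=np.array(X[:2])-rk[:2]; return np.r_[c*d[0]+s*d[1],-s*d[0]+c*d[1],X[2]]
def Rrack(tilt,yaw=None): # tool rot for tag tilted top-back by tilt
    y=rk[2] if yaw is None else yaw
    return R.from_euler('z',y)*R.from_euler('y',-tilt)*down(np.pi)
def tcp(C,tilt,off): # C rack coords of slot centre, off: C-TCP in tool frame
    Rt=Rrack(tilt); return r2w(C)-Rt.apply(off),Rt
def Cnow(off):
    p,r,o=cur(); C=rinv(p+r.apply(off)); m=r.as_matrix(); 
    yd=R.from_euler('z',-rk[2]).apply(m[:,1]); 
    F=R.from_euler('z',-rk[2]).apply(o['contact_force'])
    print('C',np.round(C,4),'tilt',round(np.arctan2(yd[0],-yd[2]),3),'Frack',np.round(F,1),'op',round(o['opening'],4),'t',round(o['t'],2)); return C
def rise(s,n): return (.05+.79*s-.613*n, .101+.613*s+.79*n)
E
python3 - <<'E'
from plan import *
p,r,o=cur(); off=r.inv().apply(r2w((.032,rinv(p)[1],.092))-p); print(off,rinv(p)); np.save('off0.npy',off)
y=rinv(p)[1]
def P(x,z,t): return tcp((x,y,z),t,off)
rows([P(.032,.101,0)],dmax=.005)
E
```

```text
[ 1.75346294e-03  5.07106727e-02 -6.71414297e-06] [ 0.03357767 -0.0893846   0.14271645]

[[-0.0001, -0.0045, 0.0], [-0.0001, -0.0045, 0.0]] [[-0.0, 0.0, -0.1], [-0.0, 0.0, -0.1]]
```

Request:
{"api": "servo_tool", "payload": {
  "delta_pos": [
    [0,-0.0045,0],
    [0,-0.0045,0],
    [0,0,0]
  ],
  "dr": [
    [0,0,-0.1],
    [0,0,-0.1],
    [0,0,0]
  ],
  "grip": [0,0,0]
}}

```text
t: 15.02
tool_pos: [0.5095, 0.2132, 0.1517]
tool_rot: [-0.078, 2.186, -2.186]
contact_force: [-0.2, 0.1, -1.8]
opening: 0.0228
```

Run:
```python
from plan import *
off=np.load('off0.npy'); C=Cnow(off); y=-.0895
def P(x,z,t): return tcp((x,y,z),t,off)
rows([P(.036,.101,.1),P(.040,.1015,.22),P(.045,.102,.34),P(.05,.103,.46),P(.056,.106,.58)],dmax=.03)
crop('scene',(380,180,480,290),5,'e4.png')
```

```text
C [ 0.0313 -0.0894  0.101 ] tilt -0.001 Frack [-0.2  0.1 -1.8] op 0.0228 t 15.03




[[0.0004, 0.0001, 0.0001], [0.0021, 0.0001, 0.0], [0.0011, 0.0007, 0.0], [0.001, 0.0009, 0.0], [-0.0006, 0.0001, 0.0]] [[-0.0, 0.0, 5.8], [0.0, 0.0, 6.9], [0.0, 0.0, 6.9], [0.0, 0.0, 6.8], [0.0, 0.0, 6.9]]
--wp
```

View pics/e4.png

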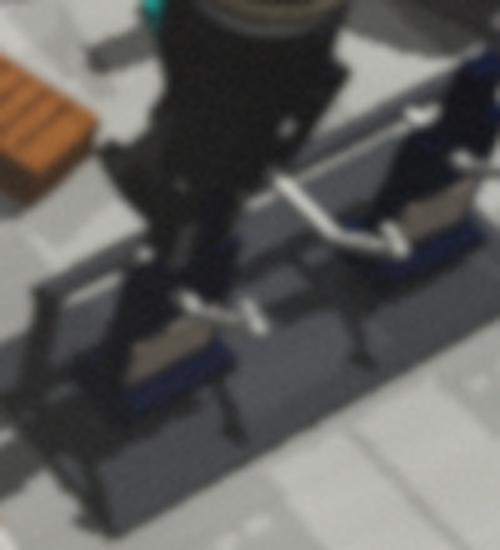

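The tag is held and its weight registers (−1.8 N), so it is free on the hook. Tilting along the bend.

Request:
{"api": "servo_tool", "payload": {
  "delta_pos": [
    [0.0004,0,0],
    [0.0021,0,0],
    [0.0011,0.0007,0]
  ],
  "dr": [
    [0,0,5.8],
    [0,0,6.9],
    [0,0,6.9]
  ],
  "grip": [0,0,0]
}}

```text
t: 15.45
tool_pos: [0.5076, 0.2128, 0.1507]
tool_rot: [0.285, 2.015, -1.99]
contact_force: [0.6, 0.1, -1.8]
opening: 0.023
```

Run:
```python
from plan import *
off=np.load('off0.npy'); C=Cnow(off); y=-.0895
def P(x,z,t): return tcp((x,y,z),t,off)
rows([P(.047,.103,.40),P(.052,.105,.52),P(.058,.109,.62)],dmax=.03)
```

```text
C [ 0.0469 -0.0896  0.1024] tilt 0.35 Frack [ 0.6  0.  -1.8] op 0.023 t 15.45



[[0.0022, -0.0005, -0.0001], [0.0007, 0.0002, 0.0], [-0.0021, -0.0004, -0.0]] [[-0.0, -0.0, 2.9], [-0.0, -0.0, 6.8], [-0.0, -0.0, 5.8]]
```

Request:
{"api": "servo_tool", "payload": {
  "delta_pos": [
    [0.0022,-0.0005,0],
    [0.0007,0.0002,0],
    [-0.0021,-0.0004,0]
  ],
  "dr": [
    [0,0,2.9],
    [0,0,6.8],
    [0,0,5.8]
  ],
  "grip": [0,0,0]
}}

```text
t: 15.82
tool_pos: [0.5047, 0.2124, 0.1503]
tool_rot: [0.532, 1.86, -1.818]
contact_force: [0.5, -0.1, -1.7]
opening: 0.023
```

Run:
```python
from plan import *
off=np.load('off0.npy'); C=Cnow(off); y=-.0895
d=np.array([C[0]-.05,C[2]-.101]); print('s',d@[.79,.613],'n',d@[-.613,.79])
def P(s,n,t): x,z=rise(s,n); return tcp((x,y,z),t,off)
rows([P(.017,.003,.66),P(.024,.004,.66),P(.031,.0045,.66)],dmax=.03)
```

```text
C [ 0.0565 -0.0898  0.1082] tilt 0.627 Frack [ 0.5 -0.1 -1.7] op 0.023 t 15.82
s 0.009589210526413568 n 0.0016959502168570645



[[-0.0057, -0.0016, -0.0003], [-0.007, -0.001, 0.0], [-0.007, -0.0005, 0.0]] [[-0.0, -0.0, 1.9], [-0.0, -0.0, 0.0], [-0.0, -0.0, 0.0]]
```

Request:
{"api": "servo_tool", "payload": {
  "delta_pos": [
    [-0.0057,-0.0016,-0.0003],
    [-0.007,-0.001,0],
    [0,0,0]
  ],
  "dr": [
    [0,0,1.9],
    [0,0,0],
    [0,0,0]
  ],
  "grip": [0,0,0]
}}

```text
t: 16.2
tool_pos: [0.5128, 0.2132, 0.1599]
tool_rot: [0.558, 1.841, -1.799]
contact_force: [0.4, -0.5, -1.1]
opening: 0.0233
```

```bash
cat >> plan.py <<'E'
def sn(off,y,targets,dmax=.03):
    C=Cnow(off); d=np.array([C[0]-.05,C[2]-.101]); print('s',round(d@[.79,.613],4),'n',round(d@[-.613,.79],4))
    w=[]
    for s,n,t in targets: x,z=rise(s,n); w.append(tcp((x,y,z),t,off))
    rows(w,dmax=dmax)
E
python3 - <<'E'
from plan import *
sn(np.load('off0.npy'),-.0895,[(.029,.0045,.66),(.035,.0045,.66),(.041,.0045,.66)])
crop('scene',(380,180,480,290),5,'e5.png')
E
```

```text
C [ 0.066  -0.0896  0.1187] tilt 0.657 Frack [ 0.4 -0.5 -1.1] op 0.0233 t 16.2
s 0.0235 n 0.0042



[[-0.0054, -0.0003, -0.0001], [-0.006, -0.0, 0.0], [-0.006, -0.0, 0.0]] [[-0.0, -0.0, 0.2], [-0.0, -0.0, -0.0], [-0.0, -0.0, -0.0]]
```

View pics/e5.png

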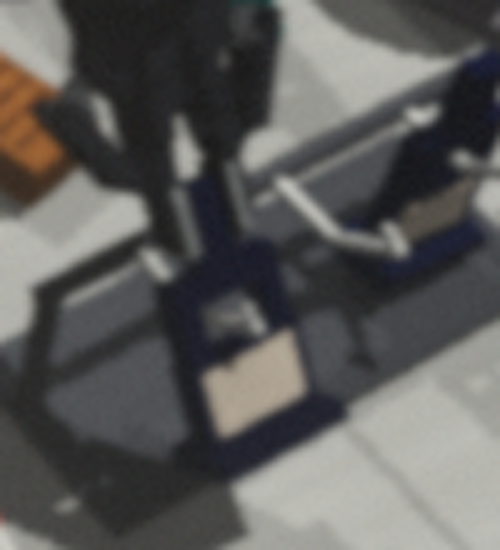

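The tag is tilted square to the rise and the hook tip shows inside the slot at about (427,243). Drawing it off.

Request:
{"api": "servo_tool", "payload": {
  "delta_pos": [
    [-0.0054,-0.0003,0],
    [-0.006,0,0],
    [-0.006,0,0]
  ],
  "dr": [
    [0,0,0.2],
    [0,0,0],
    [0,0,0]
  ],
  "grip": [0,0,0]
}}

```text
t: 16.62
tool_pos: [0.5275, 0.214, 0.1712]
tool_rot: [0.56, 1.84, -1.798]
contact_force: [-0.4, -0.0, -1.9]
opening: 0.0228
```

Run:
```python
from plan import *
sn(np.load('off0.npy'),-.0895,[(.047,.0045,.66),(.053,.0045,.66),(.059,.0045,.66)])
```

```text
C [ 0.0808 -0.0899  0.1301] tilt 0.66 Frack [-0.4 -0.  -1.9] op 0.0228 t 16.62
s 0.0422 n 0.0041



[[-0.0048, -0.0004, -0.0003], [-0.006, -0.0, 0.0], [-0.006, -0.0, 0.0]] [[-0.1, -0.1, 0.0], [0.0, 0.0, 0.0], [0.0, 0.0, 0.0]]
```

Request:
{"api": "servo_tool", "payload": {
  "delta_pos": [
    [-0.005,-0.0004,-0.0003],
    [-0.006,0,0],
    [-0.006,0,0],
    [-0.006,0,0]
  ],
  "dr": [
    [0,0,0],
    [0,0,0],
    [0,0,0],
    [0,0,0]
  ],
  "grip": [0,0,0,0]
}}

```text
t: 17.12
tool_pos: [0.5469, 0.2156, 0.1869]
tool_rot: [0.56, 1.84, -1.798]
contact_force: [1.0, 1.5, -1.7]
opening: 0.0227
```

Run:
```python
from plan import *
sn(np.load('off0.npy'),-.0895,[(.11,.0045,.66)],.02)
crop('scene',(380,180,480,290),5,'e6.png')
```

```text
C [ 0.1003 -0.0896  0.1458] tilt 0.66 Frack [ 1.1  1.4 -1.7] op 0.0227 t 17.12
s 0.0672 n 0.0045

[[-0.0143, 0.0, -0.0], [-0.0142, 0.0, -0.0], [-0.0143, 0.0, -0.0001]] [[-0.0, -0.0, 0.0], [-0.0, -0.0, 0.0], [-0.1, -0.1, 0.0]]
```

View pics/e6.png

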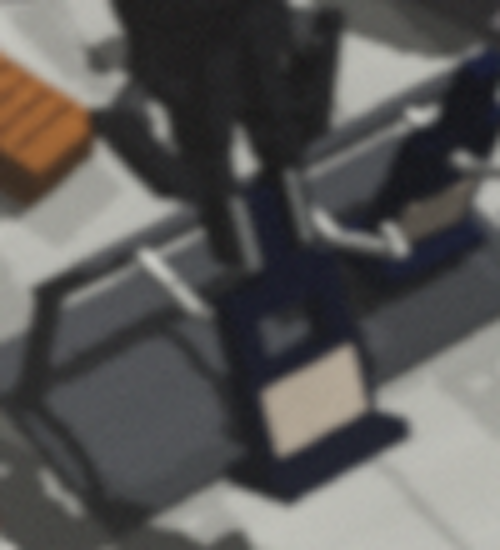

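The slot is clear of the hook: the bare hook end is at (421,242) and the tag is in front of it. Moving out and up.

Request:
{"api": "servo_tool", "payload": {
  "delta_pos": [
    [-0.0143,0,0],
    [-0.0142,0,0],
    [-0.0143,0,0],
    [-0.02,-0.02,0],
    [-0.02,-0.03,0]
  ],
  "dr": [
    [0,0,0],
    [0,0,0],
    [0,0,0],
    [0,0,0],
    [0,0,-5]
  ],
  "grip": [0,0,0,0,0]
}}

```text
t: 17.8
tool_pos: [0.5834, 0.2177, 0.2763]
tool_rot: [0.478, 1.894, -1.861]
contact_force: [1.1, 0.1, -0.7]
opening: 0.0227
```

```bash
cat >> plan.py <<'E'
def place(sx,sy,dz,off,yaw=None):
    y=sc[2] if yaw is None else yaw
    Rt=Rrack(0,y); return s2w((sx,sy,.086+.07+dz))-Rt.apply(off),Rt
E
python3 - <<'E'
from plan import *
off=np.load('off0.npy'); Cnow(off); st()
p,r,o=cur()
Ra=Rrack(0)
print(place(.05,0,.07,off))
Pm=r2w((.13,-.10,.24))-Ra.apply(off)
rows([(Pm,Ra),place(.05,0,.07,off)],dmax=.05,amax=8)
E
```

```text
C [ 0.1327 -0.0902  0.2325] tilt 0.563 Frack [ 1.1  0.1 -0.7] op 0.0227 t 17.8
t 17.8 p [0.5834 0.2177 0.2763] yaw -3.072 ydir [ 0.533  0.035 -0.846] q [ 0.29 -0.28  1.93 -0.15  0.94  1.84] F [ 1.1  0.1 -0.7] op 0.0227
(array([ 0.5379495 , -0.11547712,  0.27671067]), Rotation.from_matrix(array([[-9.93612743e-01,  0.00000000e+00, -1.12843769e-01],
                            [ 1.12843769e-01,  1.97324795e-17, -9.93612743e-01],
                            [ 0.00000000e+00, -1.00000000e+00, -3.57786717e-17]])))
[[-0.0057, 0.0002, 0.002], [-0.0057, -0.0004, 0.002], [-0.0056, -0.0011, 0.002], [-0.0054, -0.0017, 0.002], [-0.0053, -0.0023, 0.0019]] [[-0.0, -0.0, -6.5], [-0.1, -0.0, -6.4], [0.0, -0.0, -6.5], [-0.0, -0.0, -6.4], [-0.0, -0.0, -6.5]]
--wp
[[0.0133, 0.002, 0.0456], [0.0121, 0.002, 0.046], [0.0109, 0.0021, 0.0462], [0.0097, 0.002, 0.0465], [0.0084, 0.002, 0.0468]] [[-0.0, 1.5, 0.0], [-0.0, 1.5, 0.0], [-0.0, 1.5, 0.0], [-0.0, 1.5, 0.0], [-0.0, 1.5, 0.0]]

[[0.0073, 0.002, 0.0469], [0.006, 0.0021, 0.0472]] [[-0.0, 1.5, 0.0], [-0.0, 1.5, 0.0]]
```

Request:
{"api": "servo_tool", "payload": {
  "delta_pos": [
    [-0.0057,0,0.002],
    [-0.0057,0,0.002],
    [-0.0056,-0.001,0.002],
    [-0.0054,-0.0017,0.002],
    [-0.0053,-0.0023,0.002]
  ],
  "dr": [
    [0,0,-6.5],
    [0,0,-6.5],
    [0,0,-6.5],
    [0,0,-6.4],
    [0,0,-6.5]
  ],
  "grip": [0,0,0,0,0]
}}

```text
t: 18.42
tool_pos: [0.6154, 0.2104, 0.3021]
tool_rot: [-0.081, 2.189, -2.185]
contact_force: [0.3, -0.1, -2.0]
opening: 0.0225
```

Request:
{"api": "servo_tool", "payload": {
  "delta_pos": [
    [0.0133,0.002,0.0456],
    [0.0121,0.002,0.046],
    [0.0109,0.002,0.0462],
    [0.0097,0.002,0.0465],
    [0.0084,0.002,0.0468]
  ],
  "dr": [
    [0,1.5,0],
    [0,1.5,0],
    [0,1.5,0],
    [0,1.5,0],
    [0,1.5,0]
  ],
  "grip": [0,0,0,0,0]
}}

```text
t: 19.05
tool_pos: [0.5722, -0.027, 0.292]
tool_rot: [-0.066, -2.194, 2.192]
contact_force: [0.3, -1.0, -1.6]
opening: 0.0229
```

Run:
```python
from plan import *
off=np.load('off0.npy'); st(); T=place(.05,0,.06,off); print(T[0])
rows([T],dmax=.04,amax=8)
```

```text
t 19.05 p [ 0.5722 -0.027   0.292 ] yaw 3.083 ydir [ 0.002  0.001 -1.   ] q [-0.18 -0.1   1.68  0.    1.55  1.45] F [ 0.3 -1.  -1.6] op 0.0229
[ 0.5379495  -0.11547712  0.26671067]

[[0.0097, 0.0084, 0.0301], [0.0091, 0.0084, 0.0303], [0.0086, 0.0084, 0.0305]] [[0.0, 1.0, -0.0], [0.0, 1.1, -0.1], [0.1, 1.0, -0.0]]
```

Request:
{"api": "servo_tool", "payload": {
  "delta_pos": [
    [0.0097,0.0084,0.0301],
    [0.0091,0.0084,0.0303],
    [0.0086,0.0084,0.0305],
    [0,0,0]
  ],
  "dr": [
    [0,1,0],
    [0,1.1,0],
    [0,1,0],
    [0,0,0]
  ],
  "grip": [0,0,0,0]
}}

```text
t: 19.55
tool_pos: [0.5398, -0.1234, 0.269]
tool_rot: [-0.14, -2.163, 2.166]
contact_force: [0.0, 0.1, -1.3]
opening: 0.0232
```

Run:
```python
from plan import *
off=np.load('off0.npy'); st(); T=place(.05,0,.06,off); print(T[0])
rows([place(.05,0,.04,off),place(.05,0,.003,off)],dmax=.02,amax=8)
p,r,o=cur(); Rm=r*down(np.pi).inv()
wire('scene',(240,180,370,340),4,'f1.png',[(p+r.apply(off),Rm)],False)
```

```text
t 19.55 p [ 0.5398 -0.1234  0.269 ] yaw 3.022 ydir [ 0.01  -0.002 -1.   ] q [-0.36 -0.14  1.76  0.    1.51  1.33] F [ 0.   0.1 -1.3] op 0.0232
[ 0.5379495  -0.11547712  0.26671067]


[[0.0015, 0.0111, -0.0038], [0.0014, 0.0111, -0.0038], [-0.0, 0.0185, -0.0], [-0.0, 0.0185, -0.0001]] [[-0.0, -0.2, -0.3], [-0.0, -0.2, -0.3], [-0.0, 0.0, 0.0], [-0.0, 0.0, 0.0]]
```

View pics/f1.png

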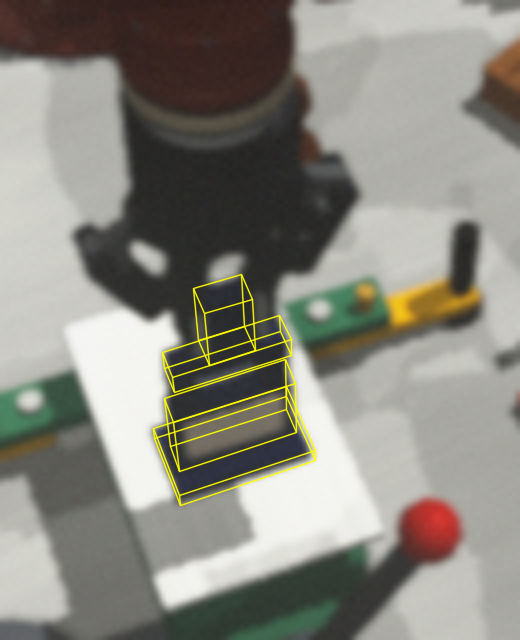

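The wireframe matches the held tag, over the middle of the pan. Lowering.

Request:
{"api": "servo_tool", "payload": {
  "delta_pos": [
    [0.0015,0.0111,-0.0038],
    [0.0014,0.0111,-0.0038],
    [0,0.015,0],
    [0,0.015,0],
    [0,0,0]
  ],
  "dr": [
    [0,-0.2,-0.3],
    [0,-0.2,-0.3],
    [0,0,0],
    [0,0,0],
    [0,0,0]
  ],
  "grip": [0,0,0,0,0]
}}

```text
t: 20.23
tool_pos: [0.5396, -0.1113, 0.2134]
tool_rot: [-0.115, -2.168, 2.166]
contact_force: [-0.9, 0.0, -1.8]
opening: 0.0232
```

Run:
```python
from plan import *
off=np.load('off0.npy'); st(); T=place(.05,0,.0,off); print(T[0])
rows([place(.05,0,.001,off)],dmax=.005,amax=8)
```

```text
t 20.23 p [ 0.5396 -0.1113  0.2134] yaw 3.036 ydir [ 0.     0.001 -1.   ] q [-0.34 -0.1   1.82  0.    1.43  1.34] F [-0.9  0.  -1.8] op 0.0232
[ 0.5379495  -0.11547712  0.20671067]

[[0.0006, 0.0028, 0.0021], [0.0006, 0.0028, 0.0022]] [[0.0, 0.2, 0.0], [0.0, 0.2, 0.0]]
```

Request:
{"api": "servo_tool", "payload": {
  "delta_pos": [
    [0.0006,0.0028,0.0021],
    [0.0006,0.0028,0.0022],
    [0,0.002,0],
    [0,0,0]
  ],
  "dr": [
    [0,0.2,0],
    [0,0.2,0],
    [0,0,0],
    [0,0,0]
  ],
  "grip": [0,0,0,0]
}}

```text
t: 20.72
tool_pos: [0.5388, -0.1165, 0.2074]
tool_rot: [-0.127, -2.164, 2.165]
contact_force: [-0.1, -0.3, -1.1]
opening: 0.023
```

Run:
```python
from plan import *
st()
```

```text
t 20.73 p [ 0.5388 -0.1165  0.2074] yaw 3.028 ydir [ 0.003 -0.001 -1.   ] q [-0.35 -0.1   1.83  0.    1.41  1.34] F [-0.1 -0.3 -1.1] op 0.023
```

Force is still nearly the tag's weight, so I'm easing down to contact.

Request:
{"api": "servo_tool", "payload": {
  "delta_pos": [
    [0,0.0015,0],
    [0,0.0015,0],
    [0,0,0]
  ],
  "dr": [
    [0,0,0],
    [0,0,0],
    [0,0,0]
  ],
  "grip": [0,0,0]
}}

```text
t: 21.1
tool_pos: [0.5395, -0.1168, 0.2071]
tool_rot: [-0.129, -2.164, 2.167]
contact_force: [-0.7, -0.1, -1.4]
opening: 0.0227
```

Request:
{"api": "servo_tool", "payload": {
  "delta_pos": [
    [0,0.004,0],
    [0,0,0]
  ],
  "dr": [
    [0,0,0],
    [0,0,0]
  ],
  "grip": [0,0]
}}

```text
t: 21.35
tool_pos: [0.5409, -0.1174, 0.2075]
tool_rot: [-0.134, -2.164, 2.17]
contact_force: [-0.3, -0.3, -2.6]
opening: 0.0225
```

Run:
```python
from plan import *
off=np.load('off0.npy');st()
print(ctrl.get_obs()['effort'],ctrl.get_obs()['dq'])
p,r,o=cur(); Rm=r*down(np.pi).inv()
wire('scene',(240,200,350,340),5,'f2.png',[],False)
```

```text
t 21.35 p [ 0.5409 -0.1174  0.2075] yaw 3.028 ydir [ 0.009 -0.003 -1.   ] q [-0.35 -0.1   1.82  0.    1.4   1.34] F [-0.3 -0.3 -2.6] op 0.0225
[-1.80442261e-03 -3.35505402e+01 -3.79055822e+01  4.95016124e-03
  4.76249575e-02 -5.08457379e-03] [ 0.00056901 -0.00705518 -0.01040687 -0.00443515  0.01523797 -0.00175305]
```

View pics/f2.png

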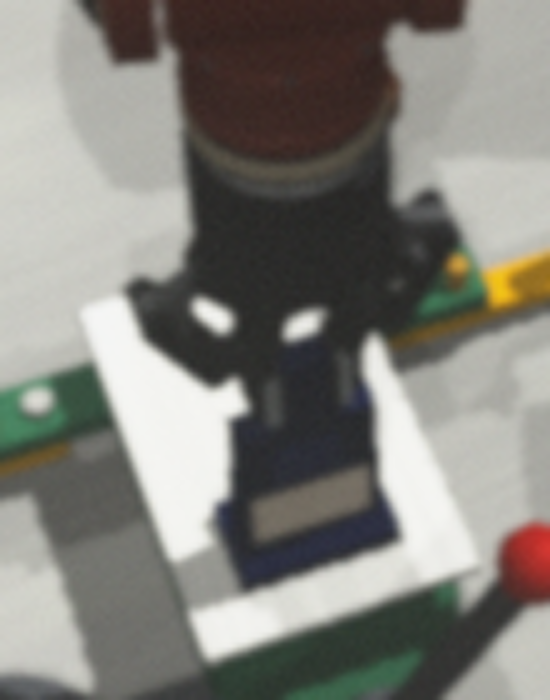

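Request:
{"api": "servo_tool", "payload": {
  "delta_pos": [
    [0.001,0.005,0],
    [0,0,0],
    [0,0,0]
  ],
  "dr": [
    [0,0,-0.5],
    [0,0,0],
    [0,0,0]
  ],
  "grip": [0,0,0]
}}

```text
t: 21.78
tool_pos: [0.5425, -0.1181, 0.2072]
tool_rot: [-0.132, -2.162, 2.171]
contact_force: [-0.7, -0.3, 0.7]
opening: 0.0231
```

Weight is now carried by the pan. Releasing and rising.

Request:
{"api": "servo_tool", "payload": {
  "delta_pos": [
    [0,0,0],
    [0,0,0],
    [0,0,0],
    [0,-0.02,0],
    [0,-0.03,0]
  ],
  "dr": [
    [0,0,0],
    [0,0,0],
    [0,0,0],
    [0,0,0],
    [0,0,0]
  ],
  "grip": [0.7,1,1,1,1]
}}

```text
t: 22.4
tool_pos: [0.5398, -0.117, 0.254]
tool_rot: [-0.122, -2.161, 2.164]
contact_force: [0.0, 0.2, -0.1]
opening: 0.0855
```

Run:
```python
from plan import *
st(); p,r,o=cur()
T=r2w((.0325,.095,.25)); print(T)
rows([(p+[0,0,.05],r),(T,down(rk[2]+np.pi))],dmax=.055,amax=9)
```

```text
t 22.4 p [ 0.5398 -0.117   0.254 ] yaw 3.028 ydir [-0.001 -0.001 -1.   ] q [-0.35 -0.13  1.77 -0.    1.5   1.34] F [ 0.   0.2 -0.1] op 0.0855
[0.4960257  0.39704967 0.25      ]

[[0.0, -0.05, 0.0001], [0.0102, 0.0053, -0.0506], [0.0092, 0.0054, -0.0508], [0.0083, 0.0053, -0.0509], [0.0074, 0.0054, -0.0511]] [[0.0, 0.0, 0.0], [-0.0, -1.1, 0.0], [-0.0, -1.0, 0.0], [-0.0, -1.1, 0.0], [-0.0, -1.0, 0.0]]
[[0.0064, 0.0053, -0.0512], [0.0055, 0.0053, -0.0513], [0.0045, 0.0054, -0.0514], [0.0036, 0.0054, -0.0514], [0.0027, 0.0054, -0.0516]] [[-0.0, -1.1, 0.0], [-0.0, -1.0, 0.0], [-0.1, -1.1, 0.0], [0.0, -1.0, 0.0], [0.0, -1.1, 0.0]]

[[0.0017, 0.0054, -0.0515]] [[0.0, -1.0, 0.1]]
```

Request:
{"api": "servo_tool", "payload": {
  "delta_pos": [
    [0,-0.05,0],
    [0.0102,0.0053,-0.0506],
    [0.0092,0.0054,-0.0508],
    [0.0083,0.0053,-0.0509],
    [0.0074,0.0054,-0.0511]
  ],
  "dr": [
    [0,0,0],
    [0,-1.1,0],
    [0,-1,0],
    [0,-1.1,0],
    [0,-1,0]
  ],
  "grip": [1,1,1,1,1]
}}

```text
t: 23.02
tool_pos: [0.5259, 0.0904, 0.2971]
tool_rot: [-0.071, -2.203, 2.211]
contact_force: [0.4, -0.0, -0.3]
opening: 0.0853
```

Request:
{"api": "servo_tool", "payload": {
  "delta_pos": [
    [0.0064,0.0053,-0.0512],
    [0.0055,0.0053,-0.0513],
    [0.0045,0.0054,-0.0514],
    [0.0036,0.0054,-0.0514],
    [0,0,0]
  ],
  "dr": [
    [0,-1.1,0],
    [0,-1,0],
    [0,-1.1,0],
    [0,-1,0],
    [0,0,0]
  ],
  "grip": [1,1,1,1,1]
}}

```text
t: 23.65
tool_pos: [0.5091, 0.3063, 0.2835]
tool_rot: [-0.006, 2.188, -2.191]
contact_force: [-0.6, 0.1, -0.2]
opening: 0.0856
```

Run:
```python
from plan import *
st(); p,r,o=cur()
T=r2w((.0325,.095,.19)); print(T)
rows([(T,down(rk[2]+np.pi))],dmax=.04,amax=9)
crop('scene',(240,200,350,340),4,'f3.png')
```

```text
t 23.65 p [0.5091 0.3063 0.2835] yaw -3.107 ydir [ 0.029 -0.001 -1.   ] q [ 0.42 -0.06  1.66 -0.01  1.51  1.96] F [-0.6  0.1 -0.2] op 0.0856
[0.4960257  0.39704967 0.19      ]

[[0.0032, 0.0232, -0.0228], [0.0028, 0.0233, -0.0229], [0.0024, 0.0233, -0.0228], [0.0021, 0.0233, -0.0229]] [[-0.0, -0.5, -0.4], [-0.1, -0.5, -0.4], [-0.0, -0.5, -0.4], [-0.0, -0.5, -0.5]]
```

View pics/f3.png

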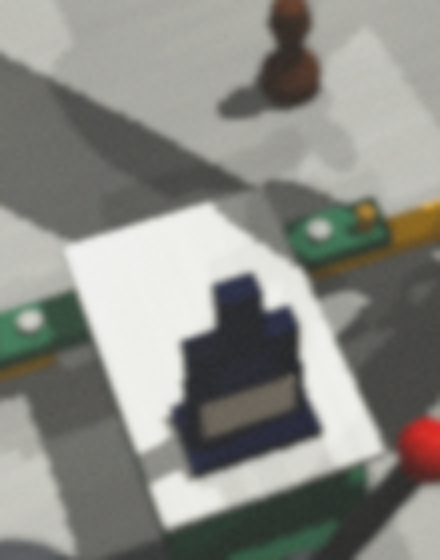

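First tag stands on the pan. On to the second tag, on hook 2.

Request:
{"api": "servo_tool", "payload": {
  "delta_pos": [
    [0.0032,0.01,-0.0228],
    [0.0028,0.02,-0.0229],
    [0.0024,0.0233,-0.0228],
    [0.0021,0.0233,-0.0229],
    [0,0,0]
  ],
  "dr": [
    [0,-0.5,-0.4],
    [0,-0.5,-0.4],
    [0,-0.5,-0.4],
    [0,-0.5,-0.5],
    [0,0,0]
  ],
  "grip": [1,1,1,1,1]
}}

```text
t: 24.32
tool_pos: [0.499, 0.3951, 0.2071]
tool_rot: [-0.064, 2.184, -2.191]
contact_force: [0.0, 0.3, -0.2]
opening: 0.0851
```

Run:
```python
from plan import *
st(); p,r,o=cur()
T=r2w((.0325,.095,.14)); print(T)
rows([(T+[0,0,.035],down(rk[2]+np.pi)),(T,down(rk[2]+np.pi))],dmax=.02,amax=9)
crop('scene',(390,130,520,270),4.2,'g1.png',[T])
```

```text
t 24.32 p [0.499  0.3951 0.2071] yaw -3.079 ydir [ 0.004 -0.003 -1.   ] q [ 0.56  0.1   1.62 -0.01  1.41  2.06] F [ 0.   0.3 -0.2] op 0.0851
[0.4960257  0.39704967 0.14      ]


[[0.0015, 0.016, -0.0011], [0.0015, 0.0161, -0.0011], [0.0, 0.0175, 0.0], [0.0, 0.0175, 0.0]] [[-0.1, -0.2, -0.1], [-0.1, -0.2, -0.1], [-0.0, -0.0, -0.0], [-0.0, -0.0, -0.0]]
```

View pics/g1.png

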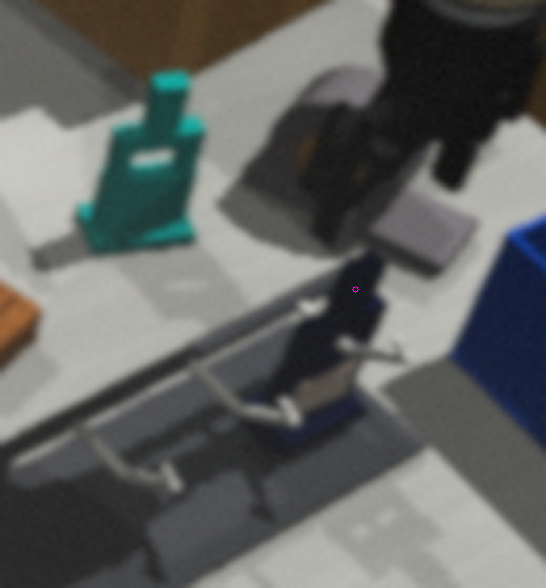

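Request:
{"api": "servo_tool", "payload": {
  "delta_pos": [
    [0.0015,0.016,-0.001],
    [0.0015,0.016,-0.001],
    [0,0.0175,0],
    [0,0.0175,0],
    [0,0,0]
  ],
  "dr": [
    [0,-0.2,0],
    [0,-0.2,0],
    [0,0,0],
    [0,0,0],
    [0,0,0]
  ],
  "grip": [1,1,1,1,1]
}}

```text
t: 25.0
tool_pos: [0.4983, 0.3944, 0.1385]
tool_rot: [-0.063, 2.181, -2.186]
contact_force: [-0.1, 0.8, 0.3]
opening: 0.0854
```

Run:
```python
from plan import *
st(); p,r,o=cur()
T=r2w((.0325,.095,.14)); print(T)
rows([(T,down(rk[2]+np.pi))],dmax=.02,amax=9)
crop('scene',(430,150,510,250),5.5,'g2.png',[T])
```

```text
t 25.0 p [0.4983 0.3944 0.1385] yaw -3.075 ydir [ 0.009 -0.002 -1.   ] q [ 0.56  0.16  1.68 -0.01  1.29  2.06] F [-0.1  0.8  0.3] op 0.0854
[0.4960257  0.39704967 0.14      ]

[[0.0021, -0.0015, -0.0028]] [[-0.2, -0.2, -0.5]]
```

View pics/g2.png

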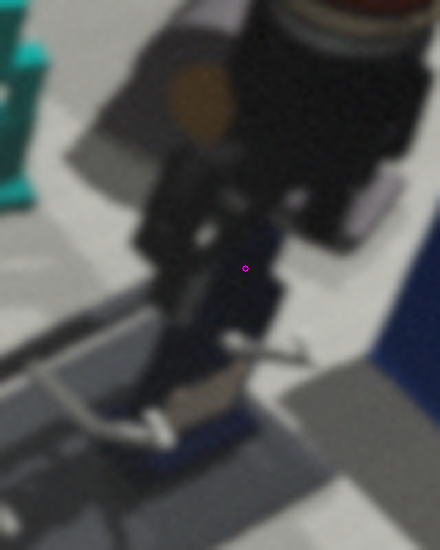

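The jaws straddle the stem at (474,199). Closing.

Request:
{"api": "servo_tool", "payload": {
  "delta_pos": [
    [0.0021,-0.0015,-0.0028],
    [0,0,0],
    [0,0,0],
    [0,0,0],
    [0,0,0]
  ],
  "dr": [
    [-0.2,-0.2,-0.5],
    [0,0,0],
    [0,0,0],
    [0,0,0],
    [0,0,0]
  ],
  "grip": [1,0,0,0,0],
  "grip_force": 80
}}

```text
t: 25.68
tool_pos: [0.4981, 0.3987, 0.1448]
tool_rot: [-0.071, 2.187, -2.178]
contact_force: [0.1, -0.0, -0.8]
opening: 0.0227
```

Run:
```python
from plan import *
st()
p,r,o=cur(); off=r.inv().apply(r2w((.0325,rinv(p)[1],.092))-p); print(off,rinv(p)); np.save('off1.npy',off)
y=rinv(p)[1]
rows([tcp((.0325,y,.101),0,off)],dmax=.005)
```

```text
t 25.68 p [0.4981 0.3987 0.1448] yaw -3.071 ydir [ 0.006  0.004 -1.   ] q [0.56 0.16 1.67 0.   1.3  2.06] F [ 0.1 -0.  -0.8] op 0.0227
[0.00254017 0.05276434 0.00021106] [0.03473216 0.09647701 0.14477868]

[[-0.0002, -0.0045, -0.0001], [-0.0001, -0.0045, -0.0001]] [[0.1, 0.0, -0.2], [0.1, 0.0, -0.1]]
```

TCP drifted up about 4 mm while closing, so the tag may already be partly lifted. Lowering until the hook takes its weight will set the reference.

Request:
{"api": "servo_tool", "payload": {
  "delta_pos": [
    [0.0006,0.0035,0],
    [0,0,0]
  ],
  "dr": [
    [0,0,-0.3],
    [0,0,0]
  ],
  "grip": [0,0]
}}

```text
t: 25.92
tool_pos: [0.4988, 0.399, 0.1451]
tool_rot: [-0.073, 2.19, -2.179]
contact_force: [-1.0, 1.2, -1.3]
opening: 0.0226
```

Run:
```python
from plan import *
st()
off=np.load('off1.npy');Cnow(off)
p,r,o=cur(); Rm=r*down(np.pi).inv()
wire('scene',(430,160,510,260),6,'g3.png',[(p+r.apply(off),Rm)],False)
```

```text
t 25.93 p [0.4988 0.399  0.1451] yaw -3.071 ydir [ 0.003  0.005 -1.   ] q [0.56 0.16 1.67 0.   1.31 2.06] F [-1.   1.2 -1.3] op 0.0226
C [0.033  0.0968 0.0924] tilt 0.003 Frack [-0.9  1.3 -1.3] op 0.0226 t 25.93
```

View pics/g3.png

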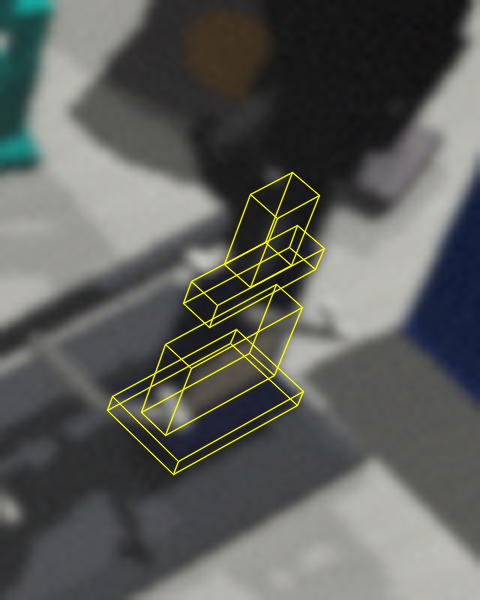

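Request:
{"api": "servo_tool", "payload": {
  "delta_pos": [
    [0.0006,0.005,0],
    [0,0.003,0]
  ],
  "dr": [
    [0,0,0],
    [0,0,0]
  ],
  "grip": [0,0]
}}

```text
t: 26.22
tool_pos: [0.4991, 0.3993, 0.1445]
tool_rot: [-0.072, 2.188, -2.179]
contact_force: [-6.7, -4.5, 12.7]
opening: 0.0225
```

Run:
```python
from plan import *
for i in range(3): st()
```

```text
t 26.23 p [0.4991 0.3993 0.1445] yaw -3.071 ydir [ 0.004  0.004 -1.   ] q [0.56 0.16 1.67 0.   1.31 2.06] F [-6.7 -4.5 12.7] op 0.0225
t 26.23 p [0.4991 0.3993 0.1445] yaw -3.071 ydir [ 0.004  0.004 -1.   ] q [0.56 0.16 1.67 0.   1.31 2.06] F [-6.7 -4.5 12.7] op 0.0225
t 26.23 p [0.4991 0.3993 0.1445] yaw -3.071 ydir [ 0.004  0.004 -1.   ] q [0.56 0.16 1.67 0.   1.31 2.06] F [-6.7 -4.5 12.7] op 0.0225
```

Contact confirmed (+12.7 N at z = 0.1445), so the slot reference holds. Raising 9 mm.

Request:
{"api": "servo_tool", "payload": {
  "delta_pos": [
    [0.001,-0.0045,0],
    [0,-0.0045,0],
    [0,0,0]
  ],
  "dr": [
    [0,0,-0.1],
    [0,0,0],
    [0,0,0]
  ],
  "grip": [0,0,0]
}}

```text
t: 26.6
tool_pos: [0.4973, 0.399, 0.1524]
tool_rot: [-0.076, 2.189, -2.181]
contact_force: [-0.4, -0.4, -0.8]
opening: 0.0228
```

Run:
```python
from plan import *
off=np.load('off1.npy'); C=Cnow(off);st(); y=.0945
def P(x,z,t): return tcp((x,y,z),t,off)
rows([P(.036,.101,.1),P(.040,.1015,.22),P(.045,.102,.34),P(.05,.103,.46),P(.056,.106,.58)],dmax=.03)
```

```text
C [0.0315 0.0969 0.0996] tilt 0.001 Frack [-0.5 -0.4 -0.8] op 0.0228 t 26.6
t 26.6 p [0.4973 0.399  0.1524] yaw -3.071 ydir [ 0.001  0.004 -1.   ] q [0.56 0.15 1.67 0.   1.32 2.06] F [-0.4 -0.4 -0.8] op 0.0228




[[0.0007, -0.0014, 0.0022], [0.0023, -0.0, -0.0], [0.0013, 0.0007, -0.0], [0.0013, 0.0007, -0.0], [-0.0004, 0.0001, -0.0]] [[0.2, 0.0, 5.7], [0.0, 0.0, 6.8], [0.0, 0.0, 6.9], [0.0, 0.0, 6.9], [0.0, 0.0, 6.9]]
--wp
```

Request:
{"api": "servo_tool", "payload": {
  "delta_pos": [
    [0.0007,-0.0014,0.0022],
    [0.0023,0,0],
    [0.0013,0.0007,0]
  ],
  "dr": [
    [0.2,0,5.7],
    [0,0,6.8],
    [0,0,6.9]
  ],
  "grip": [0,0,0]
}}

```text
t: 26.98
tool_pos: [0.4947, 0.3959, 0.1507]
tool_rot: [0.283, 2.016, -1.992]
contact_force: [0.8, 0.4, -0.6]
opening: 0.0222
```

Run:
```python
from plan import *
off=np.load('off1.npy'); C=Cnow(off); y=.0945
def P(x,z,t): return tcp((x,y,z),t,off)
rows([P(.048,.103,.42),P(.053,.105,.54),P(.058,.109,.64)],dmax=.03)
```

```text
C [0.0466 0.0938 0.1003] tilt 0.348 Frack [ 0.8  0.3 -0.6] op 0.0222 t 26.98



[[0.0016, -0.0022, -0.0007], [0.001, 0.0003, -0.0], [-0.0011, -0.0008, -0.0]] [[-0.0, -0.1, 4.1], [-0.0, 0.0, 6.9], [-0.0, 0.0, 5.7]]
```

Request:
{"api": "servo_tool", "payload": {
  "delta_pos": [
    [0.0016,-0.0024,-0.0007],
    [0.001,0,0],
    [-0.0011,-0.0008,0]
  ],
  "dr": [
    [0,-0.1,4.1],
    [0,0,6.9],
    [0,0,5.7]
  ],
  "grip": [0,0,0]
}}

```text
t: 27.35
tool_pos: [0.4898, 0.3956, 0.1505]
tool_rot: [0.545, 1.848, -1.807]
contact_force: [0.4, -0.1, -1.0]
opening: 0.0231
```

Run:
```python
from plan import *
sn(np.load('off1.npy'),.0945,[(.016,.003,.66),(.023,.0042,.66)])
```

```text
C [0.0558 0.0938 0.1068] tilt 0.644 Frack [ 0.4 -0.1 -1. ] op 0.0231 t 27.35
s 0.0081 n 0.001


[[-0.007, -0.0022, -0.0007], [-0.007, -0.0012, 0.0]] [[-0.0, 0.1, 0.9], [-0.0, -0.0, -0.0]]
```

Request:
{"api": "servo_tool", "payload": {
  "delta_pos": [
    [-0.007,-0.0022,-0.0007],
    [-0.007,-0.0014,0],
    [0,0,0]
  ],
  "dr": [
    [0,0.1,0.9],
    [0,0,0],
    [0,0,0]
  ],
  "grip": [0,0,0]
}}

```text
t: 27.72
tool_pos: [0.4981, 0.3966, 0.1608]
tool_rot: [0.555, 1.84, -1.801]
contact_force: [0.3, 0.3, -1.0]
opening: 0.0228
```

Run:
```python
from plan import *
sn(np.load('off1.npy'),.0945,[(.029,.0045,.66),(.035,.0045,.66),(.041,.0045,.66)])
crop('scene',(430,160,510,260),6,'g4.png')
```

```text
C [0.0647 0.0941 0.1174] tilt 0.656 Frack [ 0.3  0.2 -1. ] op 0.0228 t 27.73
s 0.0217 n 0.0039



[[-0.0071, -0.0006, -0.0003], [-0.006, -0.0, 0.0], [-0.006, -0.0, 0.0]] [[-0.1, 0.0, 0.3], [0.0, 0.0, -0.0], [0.0, 0.0, -0.0]]
```

View pics/g4.png

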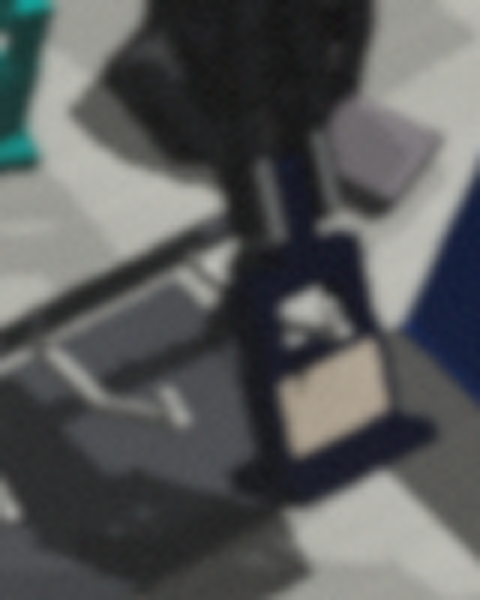

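Same picture as the first tag, with the hook tip inside the slot at about (484,213). Drawing it off.

Request:
{"api": "servo_tool", "payload": {
  "delta_pos": [
    [-0.0071,-0.0006,-0.0003],
    [-0.006,0,0],
    [-0.006,0,0]
  ],
  "dr": [
    [0,0,0.3],
    [0,0,0],
    [0,0,0]
  ],
  "grip": [0,0,0]
}}

```text
t: 28.15
tool_pos: [0.5144, 0.3978, 0.1738]
tool_rot: [0.561, 1.838, -1.798]
contact_force: [-0.1, 0.3, -0.5]
opening: 0.0227
```

Run:
```python
from plan import *
sn(np.load('off1.npy'),.0945,[(.047,.0045,.66),(.053,.0045,.66),(.059,.0045,.66)])
```

```text
C [0.0812 0.0941 0.1305] tilt 0.661 Frack [-0.1  0.3 -0.5] op 0.0227 t 28.15
s 0.0428 n 0.0042



[[-0.0043, -0.0003, -0.0002], [-0.006, 0.0, -0.0], [-0.006, 0.0, -0.0]] [[-0.1, -0.0, -0.0], [-0.0, -0.0, -0.0], [-0.0, -0.0, -0.0]]
```

Request:
{"api": "servo_tool", "payload": {
  "delta_pos": [
    [-0.0043,-0.0003,0],
    [-0.006,0,0],
    [-0.006,0,0],
    [-0.006,0,0]
  ],
  "dr": [
    [0,0,0],
    [0,0,0],
    [0,0,0],
    [0,0,0]
  ],
  "grip": [0,0,0,0]
}}

```text
t: 28.65
tool_pos: [0.5331, 0.3991, 0.1888]
tool_rot: [0.561, 1.838, -1.798]
contact_force: [-0.4, 0.6, -1.6]
opening: 0.0225
```

Run:
```python
from plan import *
sn(np.load('off1.npy'),.0945,[(.11,.0045,.66)],.02)
crop('scene',(430,160,510,260),6,'g5.png')
```

```text
C [0.1    0.0941 0.1456] tilt 0.661 Frack [-0.3  0.6 -1.6] op 0.0225 t 28.65
s 0.0669 n 0.0046

[[-0.0144, 0.0, -0.0001], [-0.0144, 0.0001, -0.0001], [-0.0144, -0.0, -0.0001]] [[-0.0, -0.0, -0.0], [-0.1, -0.0, -0.0], [-0.0, -0.0, -0.0]]
```

View pics/g5.png

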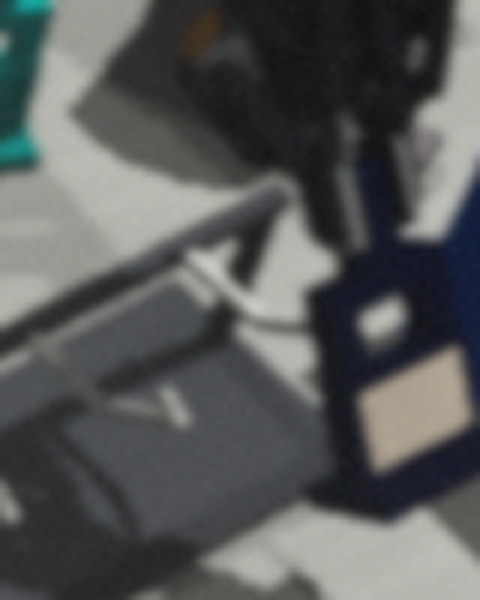

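Request:
{"api": "servo_tool", "payload": {
  "delta_pos": [
    [-0.0143,0,0],
    [-0.0142,0,0],
    [-0.0143,0,0.005],
    [-0.01,-0.03,0.01],
    [0,-0.04,0.01]
  ],
  "dr": [
    [0,0,0],
    [0,0,0],
    [0,0,0],
    [0,0,0],
    [0,0,-5]
  ],
  "grip": [0,0,0,0,0]
}}

```text
t: 29.32
tool_pos: [0.536, 0.3724, 0.2764]
tool_rot: [0.48, 1.889, -1.863]
contact_force: [0.3, -0.1, -1.0]
opening: 0.023
```

Run:
```python
from plan import *
off=np.load('off1.npy'); Cnow(off); st()
p,r,o=cur()
Ra=Rrack(0); Pm=r2w((.10,.03,.27))-Ra.apply(off)
rows([(Pm,Ra),place(-.05,0,.10,off)],dmax=.05,amax=8)
```

```text
C [0.0968 0.0671 0.2305] tilt 0.566 Frack [ 0.3 -0.1 -1. ] op 0.023 t 29.32
t 29.32 p [0.536  0.3724 0.2764] yaw -3.07 ydir [ 0.535  0.032 -0.844] q [ 0.61 -0.15  1.83 -0.34  1.    2.22] F [ 0.3 -0.1 -1. ] op 0.023
[[-0.0103, -0.0044, 0.0075], [-0.0098, -0.0055, 0.0075], [-0.0091, -0.0066, 0.0076], [-0.0083, -0.0076, 0.0075], [-0.0074, -0.0085, 0.0075]] [[-0.1, 0.0, -6.5], [-0.0, 0.0, -6.5], [-0.1, 0.0, -6.4], [-0.1, 0.0, -6.5], [-0.0, 0.0, -6.5]]
--wp
[[0.0162, 0.0014, 0.0431], [0.0154, 0.0015, 0.0434], [0.0145, 0.0014, 0.0437], [0.0139, 0.0015, 0.0439], [0.0129, 0.0014, 0.0442]] [[-0.0, 1.0, -0.0], [-0.0, 1.1, -0.0], [-0.0, 1.0, -0.0], [-0.0, 1.1, -0.0], [-0.0, 1.0, -0.0]]
[[0.0122, 0.0014, 0.0444], [0.0114, 0.0015, 0.0446], [0.0105, 0.0014, 0.0448], [0.0097, 0.0015, 0.045], [0.0089, 0.0014, 0.0452]] [[-0.0, 1.1, -0.0], [-0.0, 1.0, -0.0], [-0.0, 1.1, -0.0], [-0.0, 1.0, -0.0], [-0.0, 1.1, -0.0]]
--wp
```

Request:
{"api": "servo_tool", "payload": {
  "delta_pos": [
    [-0.0103,-0.0044,0.0075],
    [-0.0098,-0.0055,0.0075],
    [-0.0091,-0.0066,0.0076],
    [-0.0083,-0.0076,0.0075],
    [-0.0074,-0.0085,0.0075]
  ],
  "dr": [
    [0,0,-6.5],
    [0,0,-6.5],
    [0,0,-6.4],
    [0,0,-6.5],
    [0,0,-6.5]
  ],
  "grip": [0,0,0,0,0]
}}

```text
t: 29.95
tool_pos: [0.5739, 0.3357, 0.3346]
tool_rot: [-0.085, 2.188, -2.185]
contact_force: [0.5, 0.7, -0.8]
opening: 0.023
```

Request:
{"api": "servo_tool", "payload": {
  "delta_pos": [
    [0.0162,0.0014,0.0431],
    [0.0154,0.0015,0.0434],
    [0.0145,0.0014,0.0437],
    [0.0139,0.0015,0.0439],
    [0.0129,0.0014,0.0442]
  ],
  "dr": [
    [0,1,0],
    [0,1.1,0],
    [0,1,0],
    [0,1.1,0],
    [0,1,0]
  ],
  "grip": [0,0,0,0,0]
}}

```text
t: 30.58
tool_pos: [0.5146, 0.1079, 0.3284]
tool_rot: [-0.02, -2.214, 2.211]
contact_force: [0.4, 0.2, -1.0]
opening: 0.0226
```

Run:
```python
from plan import *
off=np.load('off1.npy'); Cnow(off); st()
T=place(-.05,0,.08,off); print(T[0])
rows([T],dmax=.045,amax=8)
```

```text
C [ 0.0282 -0.1947  0.2756] tilt -0.0 Frack [ 0.4  0.1 -1. ] op 0.0226 t 30.57
t 30.57 p [0.5146 0.1079 0.3284] yaw 3.123 ydir [-0.     0.001 -1.   ] q [ 0.06 -0.22  1.73  0.    1.63  1.65] F [ 0.4  0.2 -1. ] op 0.0226
[ 0.43939448 -0.10406513  0.28876434]
[[0.0119, 0.0066, 0.0356], [0.0113, 0.0065, 0.0357], [0.0108, 0.0066, 0.0359], [0.0102, 0.0065, 0.0361], [0.0096, 0.0066, 0.0362]] [[0.0, 0.9, 0.0], [0.0, 0.9, 0.0], [0.0, 0.9, 0.0], [0.0, 0.9, 0.0], [0.1, 0.9, 0.0]]

[[0.009, 0.0066, 0.0364]] [[-0.0, 0.9, 0.0]]
```

Request:
{"api": "servo_tool", "payload": {
  "delta_pos": [
    [0.0119,0.0066,0.0356],
    [0.0113,0.0065,0.0357],
    [0.0108,0.0066,0.0359],
    [0.0102,0.0065,0.0361],
    [0.0096,0.0066,0.0362]
  ],
  "dr": [
    [0,0.9,0],
    [0,0.9,0],
    [0,0.9,0],
    [0,0.9,0],
    [0,0.9,0]
  ],
  "grip": [0,0,0,0,0]
}}

```text
t: 31.2
tool_pos: [0.4522, -0.0779, 0.3]
tool_rot: [-0.123, -2.176, 2.177]
contact_force: [0.6, -0.2, -1.6]
opening: 0.0226
```

Request:
{"api": "servo_tool", "payload": {
  "delta_pos": [
    [0.009,0.0066,0.02],
    [0,0,0]
  ],
  "dr": [
    [0,0.9,0],
    [0,0,0]
  ],
  "grip": [0,0]
}}

```text
t: 31.45
tool_pos: [0.4409, -0.1006, 0.2943]
tool_rot: [-0.147, -2.165, 2.169]
contact_force: [0.5, 0.0, -1.9]
opening: 0.0228
```

Run:
```python
from plan import *
off=np.load('off1.npy'); st(); T=place(-.05,0,.0,off); print(T[0])
rows([place(-.05,0,.04,off),place(-.05,0,.006,off)],dmax=.02,amax=8)
p,r,o=cur(); Rm=r*down(np.pi).inv()
wire('scene',(230,150,370,330),3.3,'h1.png',[(p+r.apply(off),Rm)],False)
```

```text
t 31.45 p [ 0.4409 -0.1006  0.2943] yaw 3.022 ydir [ 0.016 -0.003 -1.   ] q [-0.39 -0.41  1.94  0.    1.6   1.3 ] F [ 0.5  0.  -1.9] op 0.0228
[ 0.43939448 -0.10406513  0.20876434]

[[0.0006, 0.0152, 0.0012], [0.0005, 0.0151, 0.0012], [0.0004, 0.0152, 0.0011], [0.0, 0.017, 0.0], [0.0, 0.017, 0.0001]] [[-0.0, -0.1, -0.3], [-0.0, -0.2, -0.3], [-0.1, -0.1, -0.3], [0.0, 0.0, -0.0], [0.0, 0.0, -0.0]]
--wp
```

View pics/h1.png

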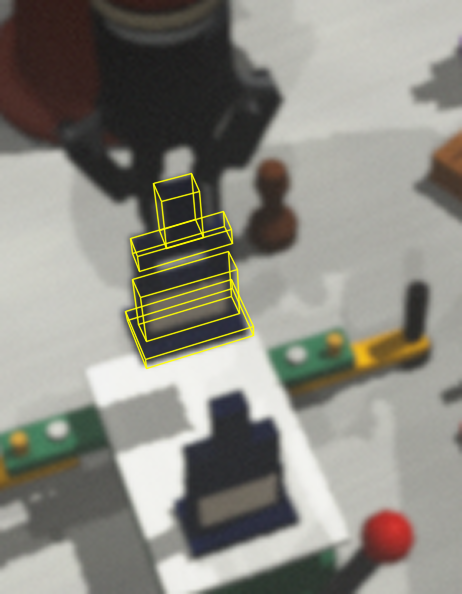

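The second tag is held, matches the wireframe, and has clear room on the near half of the pan. Lowering.

Request:
{"api": "servo_tool", "payload": {
  "delta_pos": [
    [0.0006,0.0152,0.0012],
    [0.0005,0.0151,0.0012],
    [0.0004,0.0152,0.0011],
    [0,0.017,0],
    [0,0.015,0]
  ],
  "dr": [
    [0,-0.1,-0.3],
    [0,-0.2,-0.3],
    [0,-0.1,-0.3],
    [0,0,0],
    [0,0,0]
  ],
  "grip": [0,0,0,0,0]
}}

```text
t: 32.12
tool_pos: [0.4413, -0.102, 0.213]
tool_rot: [-0.118, -2.166, 2.168]
contact_force: [0.3, -0.2, -0.7]
opening: 0.0229
```

Run:
```python
from plan import *
off=np.load('off1.npy'); st(); T=place(-.05,0,.0,off); print(T[0])
rows([place(-.05,0,.0,off)],dmax=.005,amax=8)
```

```text
t 32.12 p [ 0.4413 -0.102   0.213 ] yaw 3.035 ydir [ 0.002 -0.001 -1.   ] q [-0.39 -0.36  2.04 -0.    1.46  1.29] F [ 0.3 -0.2 -0.7] op 0.0229
[ 0.43939448 -0.10406513  0.20876434]

[[0.0009, 0.0021, 0.0011], [0.0008, 0.0021, 0.0011]] [[-0.0, 0.2, -0.1], [-0.0, 0.2, -0.0]]
```

Request:
{"api": "servo_tool", "payload": {
  "delta_pos": [
    [0.0009,0.0025,0.001],
    [0.0008,0.0025,0.001],
    [0,0.003,0],
    [0,0,0]
  ],
  "dr": [
    [0,0.2,0],
    [0,0.2,0],
    [0,0,0],
    [0,0,0]
  ],
  "grip": [0,0,0,0]
}}

```text
t: 32.62
tool_pos: [0.4413, -0.1034, 0.2106]
tool_rot: [-0.131, -2.168, 2.165]
contact_force: [-0.2, -0.6, -1.2]
opening: 0.023
```

Request:
{"api": "servo_tool", "payload": {
  "delta_pos": [
    [0,0.004,0],
    [0,0.002,0]
  ],
  "dr": [
    [0,0,0],
    [0,0,0]
  ],
  "grip": [0,0]
}}

```text
t: 32.88
tool_pos: [0.4427, -0.1041, 0.2095]
tool_rot: [-0.135, -2.168, 2.168]
contact_force: [-4.6, 2.0, 7.6]
opening: 0.0227
```

Contact with the pan. Settling, releasing and rising.

Request:
{"api": "servo_tool", "payload": {
  "delta_pos": [
    [0,0,0],
    [0,0,0],
    [0,0,0],
    [0,-0.02,0],
    [0,-0.03,0]
  ],
  "dr": [
    [0,0,0],
    [0,0,0],
    [0,0,0],
    [0,0,0],
    [0,0,0]
  ],
  "grip": [0,0.7,1,1,1]
}}

```text
t: 33.5
tool_pos: [0.4409, -0.1037, 0.2584]
tool_rot: [-0.13, -2.167, 2.164]
contact_force: [-0.1, -0.9, 0.4]
opening: 0.0857
```

Request:
{"api": "servo_tool", "payload": {
  "delta_pos": [
    [0,-0.04,0],
    [0,-0.03,0]
  ],
  "dr": [
    [0,0,0],
    [0,0,0]
  ],
  "grip": [1,1]
}}

```text
t: 33.75
tool_pos: [0.4403, -0.1038, 0.3331]
tool_rot: [-0.132, -2.167, 2.166]
contact_force: [0.3, 0.4, -0.4]
opening: 0.0855
```

Run:
```python
from plan import *
st()
crop('scene',(150,200,370,390),3.5,'i1.png')
crop('top',(390,150,490,240),7,'i2.png')
```

```text
t 33.75 p [ 0.4403 -0.1038  0.3331] yaw 3.028 ydir [ 0.008  0.    -1.   ] q [-0.4  -0.42  1.88  0.    1.67  1.29] F [ 0.3  0.4 -0.4] op 0.0855
```

View pics/i1.png

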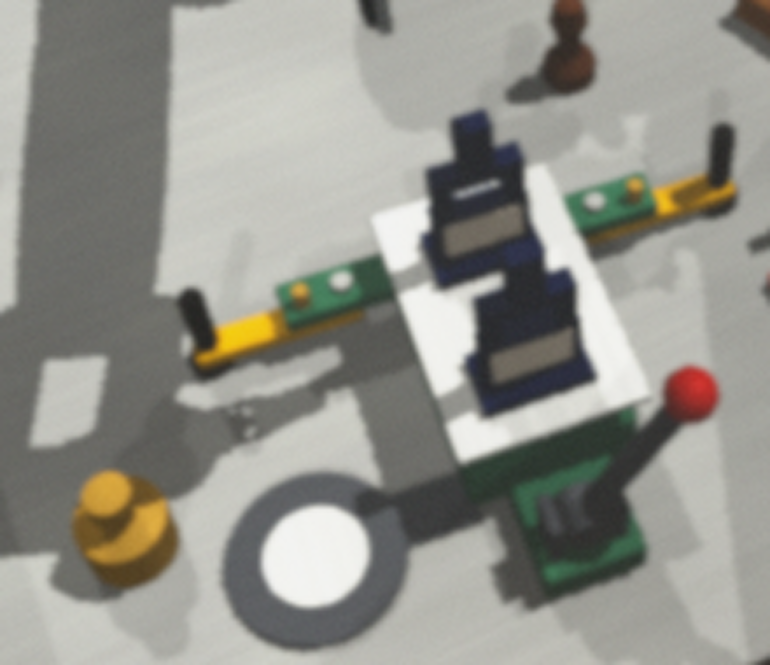

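View pics/i2.png

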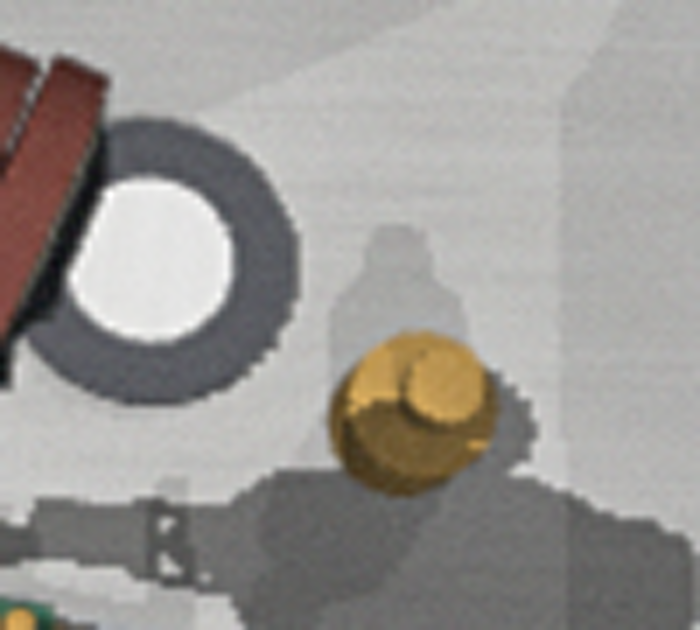

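Both tags stand on the pan and both braces are seated. The counterweight has been nudged to top (453,204), so I'm remeasuring it and the tray.

Run:
```python
from plan import *
t=lambda u,v:np.array((u/7+390-.4,v/7+150-.4)); s=lambda u,v:np.array((u/3.5+150-.4,v/3.5+200-.4))
a,b=t(447,378),s(107,494)
print('cw',tri(b,a),ray('top',a,.08),ray('scene',b,.08))
print('body bottom circle top-view', ray('top',t(413,412),.042))
# inlay via threshold
for n,box in(('top',(385,160,440,215)),('scene',(205,325,275,395))):
    im=ctrl.get_image(n); l,tt,r,bb=box; g=cv2.cvtColor(im[tt:bb,l:r],cv2.COLOR_RGB2GRAY)
    hsv=cv2.cvtColor(im[tt:bb,l:r],cv2.COLOR_RGB2HSV)
    m=(g>165).astype(np.uint8) ; nlab,lab,stt,cen=cv2.connectedComponentsWithStats(m)
    for i in range(1,nlab):
        if stt[i,4]>60: print(n,stt[i],cen[i]+[l,tt],ray(n,cen[i]+[l,tt],.006))
T=s2w((.09,-.165,.006)); print(proj('top',T),proj('scene',T),T)
a2=s(316,555); print(ray('scene',a2,.006))
st()
```

```text
cw (array([ 0.49342677, -0.38619748,  0.08335474]), np.float64(0.015031369665450711)) [ 0.49414652 -0.38706408  0.08      ] [ 0.49151955 -0.38640653  0.08      ]
body bottom circle top-view [ 0.48830499 -0.38278408  0.042     ]
top [   3    0   52   55 1084] [421.97693727 189.94833948] [ 0.54762493 -0.31621257  0.006     ]
top [ 15  15  23  24 417] [411.32853717 186.95683453] [ 0.5555922  -0.28591491  0.006     ]
scene [   0    0   70   70 2070] [235.05652174 365.3468599 ] [ 0.56522503 -0.3003053   0.006     ]
scene [ 20  19  31  30 712] [239.68117978 358.44662921] [ 0.55483632 -0.28498218  0.006     ]
[[410.56136537 186.34253718]] [[240.6049821  359.12511526]] [ 0.55733328 -0.28373243  0.006     ]
[ 0.55443915 -0.28432439  0.006     ]
t 33.95 p [ 0.4403 -0.1038  0.3308] yaw 3.028 ydir [ 0.007  0.    -1.   ] q [-0.4  -0.42  1.88  0.    1.67  1.29] F [ 0.4 -0.3 -0.9] op 0.0849
```

Run:
```python
from plan import *
rows([([.4925,-.3865,.20],down(3.03))],dmax=.055)
```

```text
[[-0.0138, 0.0218, 0.0459], [-0.0139, 0.0219, 0.0458], [-0.0139, 0.0218, 0.0459], [-0.0138, 0.0218, 0.0458], [-0.0139, 0.0218, 0.0459]] [[0.0, -0.0, -0.1], [0.0, -0.0, -0.0], [0.0, -0.1, -0.1], [0.0, 0.0, -0.1], [0.1, -0.0, -0.0]]

[[-0.0139, 0.0218, 0.0459]] [[-0.0, -0.0, -0.1]]
```

Request:
{"api": "servo_tool", "payload": {
  "delta_pos": [
    [-0.0138,0.01,0.0459],
    [-0.0139,0.02,0.0458],
    [-0.0139,0.0218,0.0459],
    [-0.0138,0.0218,0.0458],
    [-0.0139,0.0218,0.0459]
  ],
  "dr": [
    [0,0,0],
    [0,0,0],
    [0,0,0],
    [0,0,0],
    [0,0,0]
  ],
  "grip": [1,1,1,1,1]
}}

```text
t: 34.58
tool_pos: [0.4838, -0.3417, 0.2281]
tool_rot: [-0.122, -2.174, 2.162]
contact_force: [-0.4, 0.0, 0.8]
opening: 0.0855
```

Request:
{"api": "servo_tool", "payload": {
  "delta_pos": [
    [-0.0139,0.0218,0.03],
    [0,0,0]
  ],
  "dr": [
    [0,0,0],
    [0,0,0]
  ],
  "grip": [1,1]
}}

```text
t: 34.83
tool_pos: [0.4918, -0.3743, 0.1982]
tool_rot: [-0.116, -2.175, 2.148]
contact_force: [-1.0, 0.8, 0.1]
opening: 0.0854
```

Run:
```python
from plan import *
st()
rows([([.4925,-.3865,.13],down(3.03)),([.4925,-.3865,.066],down(3.03))],dmax=.03)
crop('scene',(120,240,260,390),4,'j1.png',[[.4925,-.3865,.08]])
```

```text
t 34.83 p [ 0.4918 -0.3743  0.1982] yaw 3.03 ydir [-0.004  0.013 -1.   ] q [-0.77  0.08  1.67  0.01  1.41  0.91] F [-1.   0.8  0.1] op 0.0854

[[-0.0008, 0.0227, 0.0043], [-0.0008, 0.0227, 0.0042], [-0.0007, 0.0227, 0.0041], [0.0, 0.0213, -0.0], [0.0, 0.0214, -0.0]] [[0.2, -0.0, 0.1], [0.3, -0.0, 0.1], [0.2, -0.0, 0.1], [0.0, -0.0, -0.0], [0.0, -0.0, -0.0]]

[[0.0, 0.0213, -0.0]] [[0.0, -0.0, -0.0]]
```

View pics/j1.png

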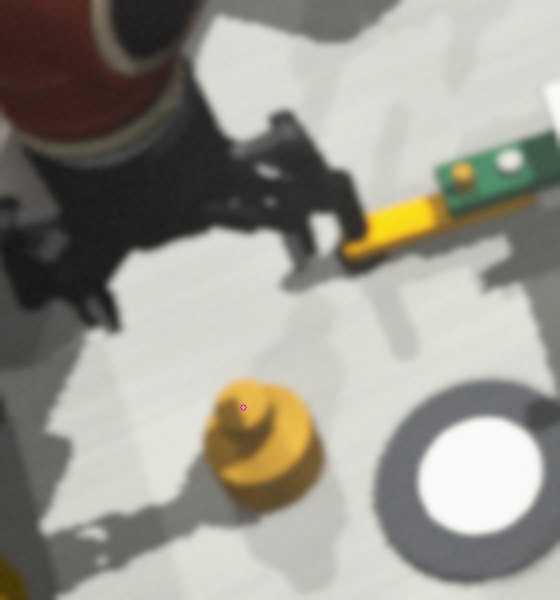

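The marker sits on the knob top at (181,341) and the jaws hang above it. Descending.

Request:
{"api": "servo_tool", "payload": {
  "delta_pos": [
    [-0.0008,0.0227,0.0043],
    [-0.0008,0.0227,0.0042],
    [-0.0007,0.0227,0.0041],
    [0,0.015,0],
    [0,0,0]
  ],
  "dr": [
    [0.2,0,0.1],
    [0.3,0,0.1],
    [0.2,0,0.1],
    [0,0,0],
    [0,0,0]
  ],
  "grip": [1,1,1,1,1]
}}

```text
t: 35.5
tool_pos: [0.4938, -0.3818, 0.1177]
tool_rot: [-0.12, -2.166, 2.171]
contact_force: [-0.1, 0.3, -0.2]
opening: 0.0855
```

Run:
```python
from plan import *
st()
rows([([.4925,-.3865,.066],down(3.03))],dmax=.018)
```

```text
t 35.5 p [ 0.4938 -0.3818  0.1177] yaw 3.035 ydir [ 0.004 -0.002 -1.   ] q [-0.78  0.16  1.72  0.    1.26  0.9 ] F [-0.1  0.3 -0.2] op 0.0855

[[0.0003, 0.0172, 0.0016], [0.0004, 0.0173, 0.0016], [0.0002, 0.0172, 0.0016]] [[-0.0, 0.1, -0.1], [-0.1, 0.1, -0.1], [-0.0, 0.1, -0.1]]
```

Request:
{"api": "servo_tool", "payload": {
  "delta_pos": [
    [0.0003,0.0172,0.0016],
    [0.0004,0.0173,0.0016],
    [0.0002,0.0172,0.0016],
    [0,0,0]
  ],
  "dr": [
    [0,0.1,0],
    [0,0.1,0],
    [0,0.1,0],
    [0,0,0]
  ],
  "grip": [1,1,1,1]
}}

```text
t: 36.0
tool_pos: [0.4933, -0.3869, 0.0643]
tool_rot: [-0.128, -2.163, 2.171]
contact_force: [0.0, -1.0, 1.1]
opening: 0.0854
```

Run:
```python
from plan import *
st()
rows([([.4925,-.3865,.066],down(3.03))],dmax=.018)
crop('top',(400,150,500,250),5,'j2.png',[[.4925,-.3865,.08]])
```

```text
t 36.0 p [ 0.4933 -0.3869  0.0643] yaw 3.03 ydir [ 0.006 -0.004 -1.   ] q [-0.78  0.22  1.74  0.    1.17  0.9 ] F [ 0.  -1.   1.1] op 0.0854

[[0.0009, -0.0017, -0.0003]] [[-0.2, 0.0, -0.4]]
```

Request:
{"api": "servo_tool", "payload": {
  "delta_pos": [
    [0.0009,-0.002,0],
    [0,0,0],
    [0,0,0],
    [0,0,0],
    [0,0,0]
  ],
  "dr": [
    [-0.2,0,-0.4],
    [0,0,0],
    [0,0,0],
    [0,0,0],
    [0,0,0]
  ],
  "grip": [1,0,0,0,0],
  "grip_force": 100
}}

```text
t: 36.67
tool_pos: [0.4943, -0.3884, 0.0704]
tool_rot: [-0.125, -2.162, 2.169]
contact_force: [-0.0, 1.7, 2.2]
opening: 0.0268
```

Request:
{"api": "servo_tool", "payload": {
  "delta_pos": [
    [0,-0.01,0],
    [0,-0.015,0],
    [0,0,0]
  ],
  "dr": [
    [0,0,0],
    [0,0,0],
    [0,0,0]
  ],
  "grip": [0,0,0]
}}

```text
t: 37.05
tool_pos: [0.4929, -0.3871, 0.0945]
tool_rot: [-0.121, -2.163, 2.165]
contact_force: [0.0, -0.4, -5.1]
opening: 0.0269
```

Run:
```python
from plan import *
st()
crop('scene',(120,260,260,390),5,'j3.png')
rows([([.5555,-.2855,.115],down(3.03))],dmax=.03)
```

```text
t 37.05 p [ 0.4929 -0.3871  0.0945] yaw 3.03 ydir [ 0.001 -0.001 -1.   ] q [-0.78  0.19  1.73 -0.    1.22  0.9 ] F [ 0.  -0.4 -5.1] op 0.0269
[[-0.0103, -0.0043, -0.0215], [-0.0103, -0.0043, -0.0215], [-0.0103, -0.0043, -0.0215], [-0.0103, -0.0043, -0.0215], [-0.0103, -0.0043, -0.0216]] [[0.0, 0.0, 0.0], [0.0, 0.0, 0.0], [0.0, 0.0, 0.0], [0.0, 0.0, 0.0], [0.0, 0.0, 0.0]]
--wp
```

View pics/j3.png

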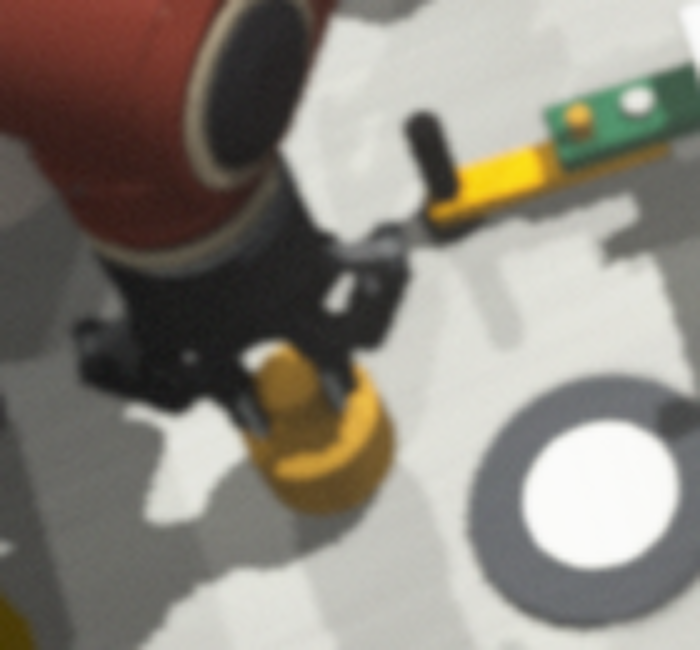

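The weight is lifted (−5.1 N) and upright. Moving over the tray.

Request:
{"api": "servo_tool", "payload": {
  "delta_pos": [
    [-0.0103,-0.0043,-0.0215],
    [-0.0103,-0.0043,-0.0215],
    [-0.0103,-0.0043,-0.0215],
    [-0.0103,-0.0043,-0.0215],
    [-0.01,-0.002,-0.02]
  ],
  "dr": [
    [0,0,0],
    [0,0,0],
    [0,0,0],
    [0,0,0],
    [0,0,0]
  ],
  "grip": [0,0,0,0,0]
}}

```text
t: 37.72
tool_pos: [0.554, -0.2844, 0.1097]
tool_rot: [-0.118, -2.163, 2.156]
contact_force: [0.6, -0.6, -5.2]
opening: 0.0263
```

Request:
{"api": "servo_tool", "payload": {
  "delta_pos": [
    [0,0,0]
  ],
  "dr": [
    [0,0,0]
  ],
  "grip": [0]
}}

```text
t: 37.85
tool_pos: [0.5546, -0.2829, 0.1094]
tool_rot: [-0.116, -2.164, 2.157]
contact_force: [-0.4, -0.4, -5.2]
opening: 0.0265
```

Run:
```python
from plan import *
st(); p,r,o=cur()
crop('scene',(180,270,300,400),5,'k1.png')
crop('top',(370,140,460,230),6,'k2.png')
rows([([.5555,-.2855,.115],down(3.03))],dmax=.03)
```

```text
t 37.85 p [ 0.5546 -0.2829  0.1094] yaw 3.029 ydir [-0.006  0.004 -1.   ] q [-0.59  0.17  1.72 -0.    1.26  1.09] F [-0.4 -0.4 -5.2] op 0.0265

[[-0.0018, -0.0058, 0.0011]] [[0.2, -0.2, 0.4]]
```

View pics/k1.png

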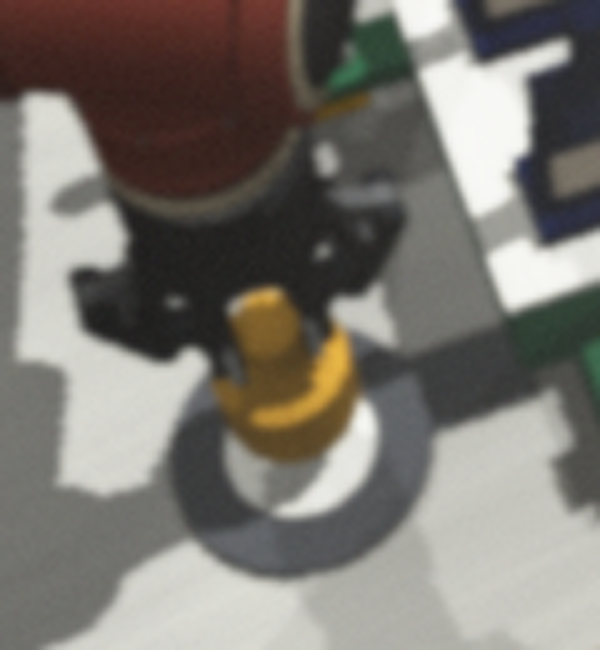

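View pics/k2.png

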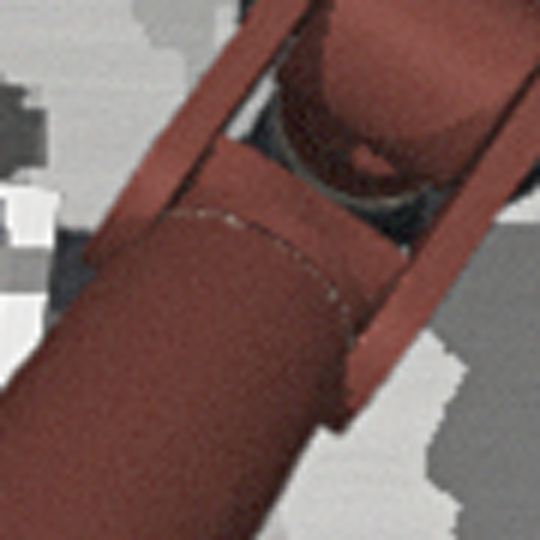

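Run:
```python
from plan import *
th=np.linspace(0,2*np.pi,120)
def ext(x,y,zb):
    pts=np.concatenate([np.c_[x+.03*np.cos(th),y+.03*np.sin(th),0*th+zb+h] for h in(0,.042)])
    q=proj('scene',pts); return np.array([q[:,0].min(),q[:,0].max(),q[:,1].max()])
obs=np.array([180+213/5-.4,180+360/5-.4,270+463/5-.4])
for zb in(.036,.040,.044):
    r=least_squares(lambda p:ext(p[0],p[1],zb)-obs,[.55,-.28]); print(zb,r.x,np.round(r.fun,1))
```

```text
0.036 [ 0.54757302 -0.28047875] [-0.4  0.4 -0. ]
0.04 [ 0.54940293 -0.28059249] [-0.4  0.5 -0. ]
0.044 [ 0.55123281 -0.28070618] [-0.5  0.5 -0. ]
```

Run:
```python
from plan import *
rows([([.558,-.2868,.082],down(3.03))],dmax=.012)
```

```text
[[-0.0016, 0.009, 0.0007], [-0.0015, 0.0091, 0.0008], [-0.0015, 0.0091, 0.0007]] [[0.1, -0.1, 0.1], [0.0, -0.0, 0.2], [0.1, -0.1, 0.1]]
```

Request:
{"api": "servo_tool", "payload": {
  "delta_pos": [
    [-0.002,0.009,0.0015],
    [-0.002,0.009,0.0015],
    [-0.002,0.009,0.001],
    [0,0,0]
  ],
  "dr": [
    [0.1,0,0.1],
    [0,0,0.2],
    [0.1,0,0.1],
    [0,0,0]
  ],
  "grip": [0,0,0,0]
}}

```text
t: 38.45
tool_pos: [0.5577, -0.2905, 0.0786]
tool_rot: [-0.125, -2.16, 2.16]
contact_force: [-0.0, 0.4, -4.8]
opening: 0.0269
```

Run:
```python
from plan import *
st(); p,r,o=cur()
crop('scene',(190,290,290,400),6,'k3.png',[[.5555,-.2855,.006]])
```

```text
t 38.45 p [ 0.5577 -0.2905  0.0786] yaw 3.024 ydir [-0.002 -0.    -1.   ] q [-0.6   0.22  1.73 -0.    1.2   1.09] F [-0.   0.4 -4.8] op 0.0269
```

View pics/k3.png

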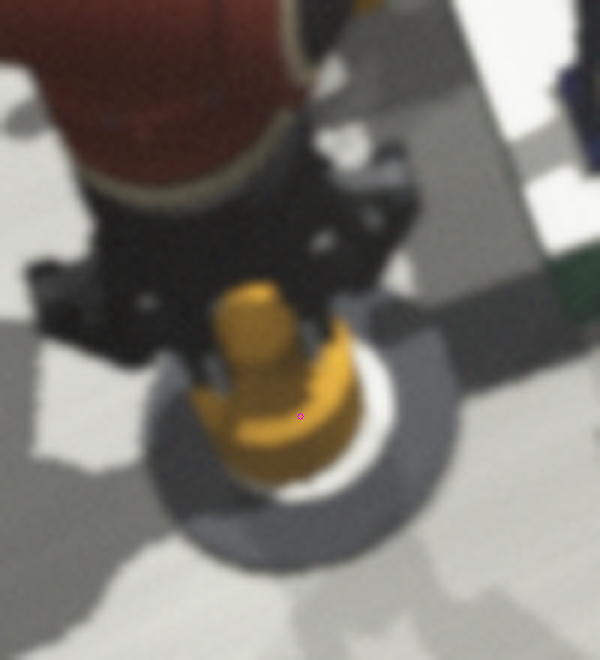

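Run:
```python
from plan import *
th=np.linspace(0,2*np.pi,120)
def ext(x,y,zb):
    pts=np.concatenate([np.c_[x+.03*np.cos(th),y+.03*np.sin(th),0*th+zb+h] for h in(0,.042)])
    q=proj('scene',pts); return np.array([q[:,0].min(),q[:,0].max(),q[:,1].max()])
obs=np.array([190+190/6-.4,190+362/6-.4,290+490/6-.4])
for zb in(.006,.010,.014):
    r=least_squares(lambda p:ext(p[0],p[1],zb)-obs,[.55,-.28]); print(zb,r.x,np.round(r.fun,1))
```

```text
0.006 [ 0.55227261 -0.28999863] [-0.5  0.5 -0. ]
0.01 [ 0.55402766 -0.2900702 ] [-0.5  0.6 -0. ]
0.014 [ 0.55578268 -0.29014171] [-0.6  0.6 -0. ]
```

Request:
{"api": "servo_tool", "payload": {
  "delta_pos": [
    [-0.0015,0,-0.0055],
    [0,0.003,0],
    [0,0,0]
  ],
  "dr": [
    [0,0,0],
    [0,0,0],
    [0,0,0]
  ],
  "grip": [0,0,0]
}}

```text
t: 38.88
tool_pos: [0.5609, -0.2852, 0.077]
tool_rot: [-0.127, -2.159, 2.163]
contact_force: [-0.1, 0.9, -4.5]
opening: 0.0264
```

Request:
{"api": "servo_tool", "payload": {
  "delta_pos": [
    [0.0015,0.004,0.0005],
    [0,0.003,0],
    [0,0,0]
  ],
  "dr": [
    [0,0,0],
    [0,0,0],
    [0,0,0]
  ],
  "grip": [0,0,0]
}}

```text
t: 39.25
tool_pos: [0.5626, -0.286, 0.0774]
tool_rot: [-0.133, -2.162, 2.167]
contact_force: [0.6, -0.2, -3.5]
opening: 0.0266
```

Run:
```python
from plan import *
st()
crop('scene',(190,290,290,400),6,'k4.png',[[.5555,-.2855,.006]])
```

```text
t 39.25 p [ 0.5626 -0.286   0.0774] yaw 3.025 ydir [ 0.006 -0.003 -1.   ] q [-0.59  0.22  1.73  0.    1.19  1.1 ] F [ 0.6 -0.2 -3.5] op 0.0266
```

View pics/k4.png

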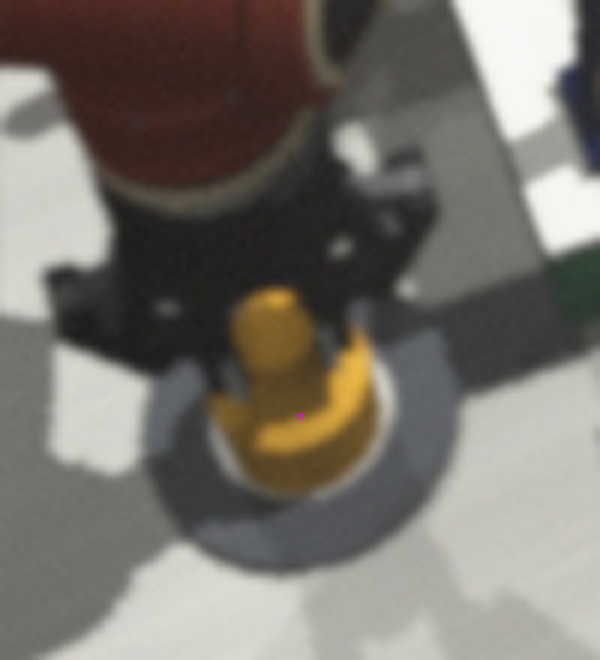

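The body now sits concentric on the inlay, with an even white rim on both sides (about (226,366) and (255,355)). Pressing a touch to confirm contact.

Request:
{"api": "servo_tool", "payload": {
  "delta_pos": [
    [0.0015,0.006,0],
    [0,0.002,0]
  ],
  "dr": [
    [0,0,-0.3],
    [0,0,0]
  ],
  "grip": [0,0]
}}

```text
t: 39.55
tool_pos: [0.5642, -0.2866, 0.0765]
tool_rot: [-0.133, -2.161, 2.167]
contact_force: [0.1, 0.3, -5.2]
opening: 0.0266
```

Not in contact yet. The arm drifts up and outward about 1 mm per row, so I'm compensating for that.

Request:
{"api": "servo_tool", "payload": {
  "delta_pos": [
    [0.004,0.005,0],
    [0.002,0.005,0]
  ],
  "dr": [
    [0,0,0],
    [0,0,0]
  ],
  "grip": [0,0]
}}

```text
t: 39.8
tool_pos: [0.5647, -0.2868, 0.0763]
tool_rot: [-0.15, -2.166, 2.175]
contact_force: [-6.2, 8.3, 20.5]
opening: 0.0266
```

Request:
{"api": "servo_tool", "payload": {
  "delta_pos": [
    [0.001,0,0],
    [0.001,0,0]
  ],
  "dr": [
    [0,0,0],
    [0,0,0]
  ],
  "grip": [0,0]
}}

```text
t: 40.05
tool_pos: [0.5635, -0.2869, 0.0769]
tool_rot: [-0.152, -2.166, 2.177]
contact_force: [1.2, 0.4, -2.6]
opening: 0.0264
```

Run:
```python
from plan import *
st()
crop('scene',(190,290,290,400),6,'k5.png',[[.5555,-.2855,.006]])
```

```text
t 40.05 p [ 0.5635 -0.2869  0.0769] yaw 3.025 ydir [ 0.022 -0.007 -1.   ] q [-0.59  0.21  1.73  0.01  1.17  1.09] F [ 1.2  0.4 -2.6] op 0.0264
```

View pics/k5.png

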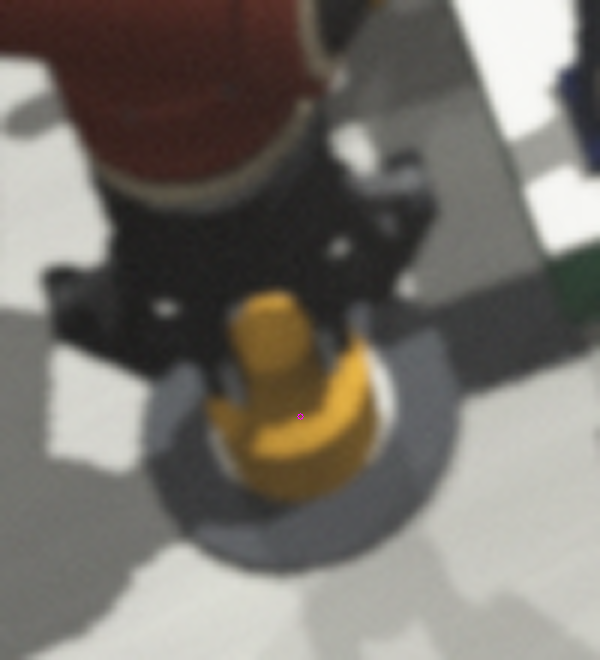

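Request:
{"api": "servo_tool", "payload": {
  "delta_pos": [
    [0.003,0.001,0],
    [0.001,0.004,0],
    [0.001,0.003,0]
  ],
  "dr": [
    [-0.3,0,-1.2],
    [0,0,-0.2],
    [0,0,-0.3]
  ],
  "grip": [0,0,0]
}}

```text
t: 40.48
tool_pos: [0.5623, -0.2872, 0.0764]
tool_rot: [-0.126, -2.162, 2.158]
contact_force: [-2.5, 5.0, 11.4]
opening: 0.0264
```

Run:
```python
from plan import *
st()
```

```text
t 40.48 p [ 0.5623 -0.2872  0.0764] yaw 3.024 ydir [-0.001  0.002 -1.   ] q [-0.59  0.22  1.72  0.    1.2   1.1 ] F [-2.5  5.  11.4] op 0.0264
```

On the tray and upright. Releasing and rising.

Request:
{"api": "servo_tool", "payload": {
  "delta_pos": [
    [0,0,0],
    [0,0,0],
    [0,0,0],
    [0,-0.01,0],
    [0,-0.03,0]
  ],
  "dr": [
    [0,0,0],
    [0,0,0],
    [0,0,0],
    [0,0,0],
    [0,0,0]
  ],
  "grip": [0.5,1,1,1,1]
}}

```text
t: 41.1
tool_pos: [0.5593, -0.2865, 0.1129]
tool_rot: [-0.116, -2.161, 2.15]
contact_force: [0.3, -0.5, 0.5]
opening: 0.0855
```

Request:
{"api": "servo_tool", "payload": {
  "delta_pos": [
    [0,-0.04,0],
    [0,-0.05,0],
    [0,-0.05,0],
    [0,-0.04,0]
  ],
  "dr": [
    [0,0,0],
    [0,0,0],
    [0,0,0],
    [0,0,0]
  ],
  "grip": [1,1,1,1]
}}

```text
t: 41.6
tool_pos: [0.5598, -0.2871, 0.2982]
tool_rot: [-0.113, -2.161, 2.147]
contact_force: [1.1, 0.4, -0.1]
opening: 0.0857
```

Run:
```python
from plan import *
st()
crop('scene',(150,200,370,390),3.5,'l1.png')
```

```text
t 41.6 p [ 0.5598 -0.2871  0.2982] yaw 3.023 ydir [-0.013  0.007 -1.   ] q [-0.59  0.05  1.53 -0.    1.58  1.1 ] F [ 1.1  0.4 -0.1] op 0.0857
```

View pics/l1.png

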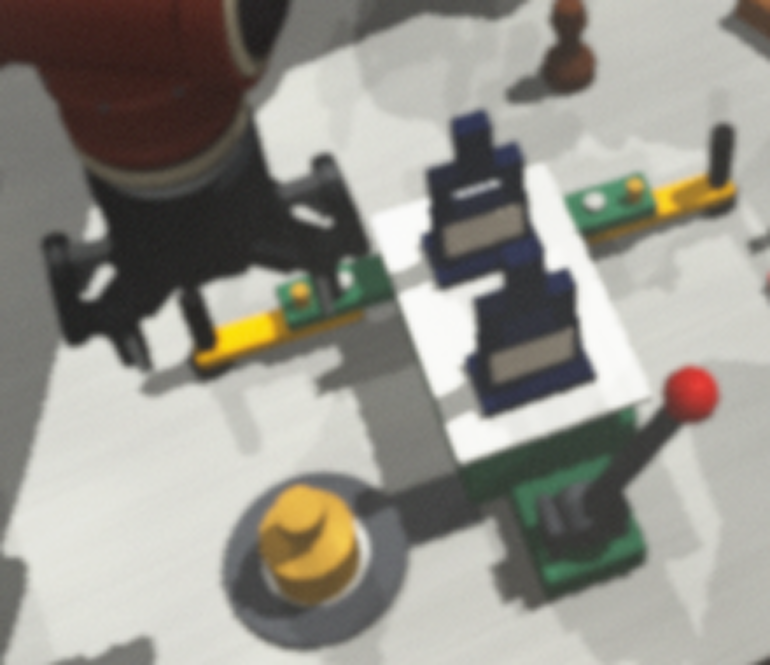

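```bash
python3 - <<'E'
import numpy as np
D=[((.2779,-.5598,.2453),.0533,1.6141,1.476),((.5207,-.0161,.2451),-.2,1.85,1.49),((.4403,-.1038,.3331),-.42,1.88,1.67),((.4938,-.3818,.1177),.16,1.72,1.26),((.5577,-.2905,.0786),.22,1.73,1.2),((.5598,-.2871,.2982),.05,1.53,1.58),((.4087,-.2963,.0747),-.07,2.04,1.16),((.5395,-.1113,.2134),-.10,1.82,1.43),((.5739,.3357,.3346),None,0,0)]
A=[];b=[]
for p,q2,q3,q5 in D[:-1]:
    A.append([1,np.cos(q2),np.cos(q2+q3)]);b.append(p[2])
x,res,_,_=np.linalg.lstsq(np.array(A),np.array(b),rcond=None);print('h-d,L1,L2',x,np.array(A)@x-b)
E
python3 - <<'E'
from plan import *
def push(y,z=.165): return s2w((.1445,y,z)),down(sc[2]-np.pi/2)
print(push(.11))
rows([push(.11,.28),push(.11,.165)],dmax=.05,amax=9)
E
```

```text
h-d,L1,L2 [-0.08618335  0.38814178  0.58308209] [-1.33069686e-04  2.98746807e-03 -4.04119505e-04  1.86882981e-03
 -1.84258551e-03 -2.09306185e-03 -3.27243205e-04 -5.62181156e-05]
(array([ 0.64251722, -0.01663892,  0.165     ]), Rotation.from_matrix(array([[-1.12843769e-01,  0.00000000e+00,  9.93612743e-01],
                            [-9.93612743e-01,  0.00000000e+00, -1.12843769e-01],
                            [ 0.00000000e+00, -1.00000000e+00, -2.77555756e-17]])))
[[-0.0044, 0.0023, -0.0254], [-0.008, 0.0023, -0.0245], [-0.0114, 0.0023, -0.0231], [-0.0145, 0.0023, -0.0213], [-0.0175, 0.0023, -0.0189]] [[0.0, -8.2, 0.0], [0.1, -8.2, 0.0], [-0.0, -8.2, 0.1], [0.0, -8.2, -0.0], [0.0, -8.2, -0.0]]
[[-0.0199, 0.0023, -0.0163], [-0.0222, 0.0023, -0.0133], [-0.0237, 0.0022, -0.0099], [-0.025, 0.0023, -0.0065], [-0.0256, 0.0023, -0.0028]] [[0.1, -8.3, -0.0], [-0.0, -8.2, 0.0], [0.0, -8.2, 0.0], [0.0, -8.2, 0.1], [0.1, -8.2, -0.0]]


[[-0.0257, 0.0023, 0.0009], [-0.0, 0.0383, -0.0], [-0.0, 0.0384, -0.0], [-0.0, 0.0383, -0.0001]] [[-0.0, -8.2, -0.0], [-0.0, 0.0, -0.0], [-0.0, 0.0, -0.0], [-0.0, 0.0, -0.0]]
```

Wrist clearance over the tags is fine. Moving to the far side of the knob with the gripper closed.

Request:
{"api": "servo_tool", "payload": {
  "delta_pos": [
    [-0.0044,0,-0.0254],
    [-0.008,0,-0.0245],
    [-0.0114,0,-0.0231],
    [-0.0145,0,-0.0213],
    [-0.0175,0,-0.0189]
  ],
  "dr": [
    [0,-8.2,0],
    [0,-8.2,0],
    [0,-8.2,0],
    [0,-8.2,0],
    [0,-8.2,0]
  ],
  "grip": [0,0,0,0,0]
}}

```text
t: 42.28
tool_pos: [0.5985, -0.1637, 0.311]
tool_rot: [-0.594, 1.866, -1.872]
contact_force: [1.0, 0.1, 0.1]
opening: -0.0001
```

Request:
{"api": "servo_tool", "payload": {
  "delta_pos": [
    [-0.0199,0,-0.0163],
    [-0.0222,0,-0.0133],
    [-0.0237,0,-0.0099],
    [-0.025,0,-0.0065],
    [-0.0256,0,-0.0028]
  ],
  "dr": [
    [0,-8.2,0],
    [0,-8.2,0],
    [0,-8.2,0],
    [0,-8.2,0],
    [0,-8.2,0]
  ],
  "grip": [0,0,0,0,0]
}}

```text
t: 42.9
tool_pos: [0.632, -0.0352, 0.3122]
tool_rot: [-1.1, 1.362, -1.37]
contact_force: [0.6, -0.7, 0.5]
opening: 0.0003
```

```bash
cat >> plan.py <<'E'
def push(y,z=.165): return s2w((.1445,y,z)),down(sc[2]-np.pi/2)
def sinv(X): c,s=np.cos(sc[2]),np.sin(sc[2]); d=np.array(X[:2])-sc[:2]; return np.r_[c*d[0]+s*d[1],-s*d[0]+c*d[1],X[2]]
E
python3 - <<'E'
from plan import *
st(); print(sinv(cur()[0]))
rows([push(.115,.28)],dmax=.04,amax=9)
E
```

```text
t 42.9 p [ 0.632  -0.0352  0.3122] yaw -1.786 ydir [ 0.003 -0.004 -1.   ] q [-0.17  0.04  1.52 -0.    1.58  0.04] F [ 0.6 -0.7  0.5] op 0.0003
[0.1361058  0.09036438 0.31216661]

[[-0.0127, 0.0161, 0.0029], [-0.0126, 0.016, 0.0035]] [[-0.1, -2.9, 0.1], [-0.1, -2.9, 0.1]]
```

Request:
{"api": "servo_tool", "payload": {
  "delta_pos": [
    [-0.0127,0.016,0.0029],
    [-0.0126,0.016,0.0035],
    [0,0,0]
  ],
  "dr": [
    [-0.1,-2.9,0.1],
    [-0.1,-2.9,0.1],
    [0,0,0]
  ],
  "grip": [0,0,0]
}}

```text
t: 43.28
tool_pos: [0.6431, -0.01, 0.2769]
tool_rot: [-1.157, 1.291, -1.288]
contact_force: [-0.8, 0.8, -0.2]
opening: -0.0003
```

Run:
```python
from plan import *
st(); print(sinv(cur()[0]))
rows([push(.113,.26),push(.113,.163)],dmax=.035,amax=9)
```

```text
t 43.27 p [ 0.6431 -0.01    0.2769] yaw -1.681 ydir [-0.002  0.    -1.   ] q [-0.13  0.08  1.53 -0.    1.53 -0.02] F [-0.8  0.8 -0.2] op -0.0003
[0.14431639 0.11668714 0.27690707]


[[0.0037, 0.0169, 0.0002], [-0.0, 0.0323, 0.0], [-0.0, 0.0324, 0.0001], [-0.0, 0.0323, -0.0]] [[0.1, 0.2, 0.0], [0.0, -0.0, 0.0], [0.0, -0.0, 0.0], [0.0, -0.0, 0.0]]
```

Request:
{"api": "servo_tool", "payload": {
  "delta_pos": [
    [0.0015,0.0169,0],
    [0,0.0323,0],
    [0,0.0324,0],
    [0,0.03,0],
    [0,0,0]
  ],
  "dr": [
    [0,0,0],
    [0,0,0],
    [0,0,0],
    [0,0,0],
    [0,0,0]
  ],
  "grip": [0,0,0,0,0]
}}

```text
t: 43.9
tool_pos: [0.6412, -0.0155, 0.1586]
tool_rot: [-1.156, 1.297, -1.294]
contact_force: [-0.6, -0.2, 0.1]
opening: -0.0001
```

Run:
```python
from plan import *
st(); print(sinv(cur()[0]))
rows([push(y,.165) for y in np.arange(.085,-.05,-.018)],dmax=.03,amax=9)
crop('scene',(220,180,400,370),3.3,'m1.png',[cur()[0]])
```

```text
t 43.9 p [ 0.6412 -0.0155  0.1586] yaw -1.688 ydir [-0.004 -0.001 -1.   ] q [-0.14  0.16  1.65 -0.    1.34 -0.02] F [-0.6 -0.2  0.1] op -0.0001
[0.1431029  0.11097711 0.15864295]




[[0.026, -0.0063, 0.0015], [0.018, -0.0, -0.0], [0.018, -0.0, -0.0], [0.018, -0.0, -0.0], [0.018, -0.0, -0.0]] [[0.2, -0.2, 0.1], [0.0, -0.0, -0.0], [0.0, -0.0, -0.0], [0.0, -0.0, -0.0], [0.0, -0.0, -0.0]]
--wp



[[0.018, -0.0, -0.0], [0.018, -0.0, 0.0], [0.018, -0.0, 0.0]] [[0.0, -0.0, -0.0], [0.0, -0.0, -0.0], [0.0, -0.0, -0.0]]
```

View pics/m1.png

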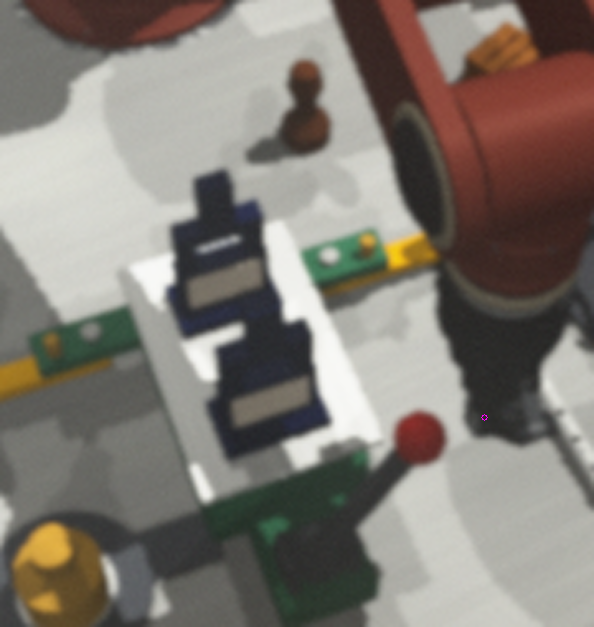

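The fingers stand beyond the knob at about (366,306), with the knob at (347,313). Throwing the lever steadily.

Request:
{"api": "servo_tool", "payload": {
  "delta_pos": [
    [0.012,-0.005,0.001],
    [0.014,-0.001,0],
    [0.014,0,0],
    [0.014,0,0]
  ],
  "dr": [
    [0,0,0],
    [0,0,0],
    [0,0,0],
    [0,0,0]
  ],
  "grip": [0,0,0,0]
}}

```text
t: 44.45
tool_pos: [0.6423, -0.0596, 0.1825]
tool_rot: [-1.122, 1.295, -1.279]
contact_force: [-2.6, 13.2, 7.9]
opening: -0.0002
```

Run:
```python
from plan import *
st(); print(sinv(cur()[0]))
rows([push(y,.165) for y in np.arange(sinv(cur()[0])[1]-.014,-.05,-.014)],dmax=.03,amax=9)
```

```text
t 44.45 p [ 0.6423 -0.0596  0.1825] yaw -1.685 ydir [ 0.015  0.026 -1.   ] q [-0.22  0.14  1.63  0.03  1.37 -0.11] F [-2.6 13.2  7.9] op -0.0002
[0.14914812 0.0672691  0.18246672]




[[0.0145, 0.017, -0.0048], [0.014, 0.0, -0.0], [0.014, 0.0, -0.0], [0.014, 0.0, -0.0], [0.014, 0.0, -0.0]] [[-0.7, -0.1, -1.6], [0.0, 0.0, -0.0], [0.0, 0.0, -0.0], [0.0, 0.0, -0.0], [0.0, 0.0, -0.0]]
--wp



[[0.014, 0.0, -0.0], [0.014, -0.0, -0.0], [0.014, -0.0, -0.0]] [[0.0, 0.0, -0.0], [0.0, 0.0, -0.0], [0.0, 0.0, -0.0]]
```

Request:
{"api": "servo_tool", "payload": {
  "delta_pos": [
    [0.015,0.01,-0.0045],
    [0.015,0.004,0],
    [0.015,0.004,0],
    [0.015,0.002,0]
  ],
  "dr": [
    [-0.7,0,-1.2],
    [-0.3,0,0],
    [-0.3,0,0],
    [-0.3,0,0]
  ],
  "grip": [0,0,0,0]
}}

```text
t: 44.95
tool_pos: [0.6381, -0.1121, 0.1796]
tool_rot: [-1.129, 1.299, -1.273]
contact_force: [-4.0, 7.9, 2.3]
opening: -0.0003
```

Run:
```python
from plan import *
st(); print(sinv(cur()[0]))
rows([push(y,.165) for y in np.arange(sinv(cur()[0])[1]-.014,-.05,-.014)],dmax=.03,amax=9)
crop('scene',(220,180,400,370),3.3,'m2.png')
```

```text
t 44.95 p [ 0.6381 -0.1121  0.1796] yaw -1.683 ydir [ 0.008  0.027 -1.   ] q [-0.3   0.15  1.62  0.03  1.37 -0.19] F [-4.   7.9  2.3] op -0.0003
[0.15087142 0.01463744 0.17958019]




[[0.0144, 0.0142, -0.0065], [0.014, -0.0, 0.0], [0.014, -0.0, 0.0001], [0.014, -0.0, -0.0]] [[-0.3, 0.1, -1.6], [0.0, -0.0, 0.0], [0.0, -0.0, 0.0], [0.0, -0.0, 0.0]]
```

View pics/m2.png

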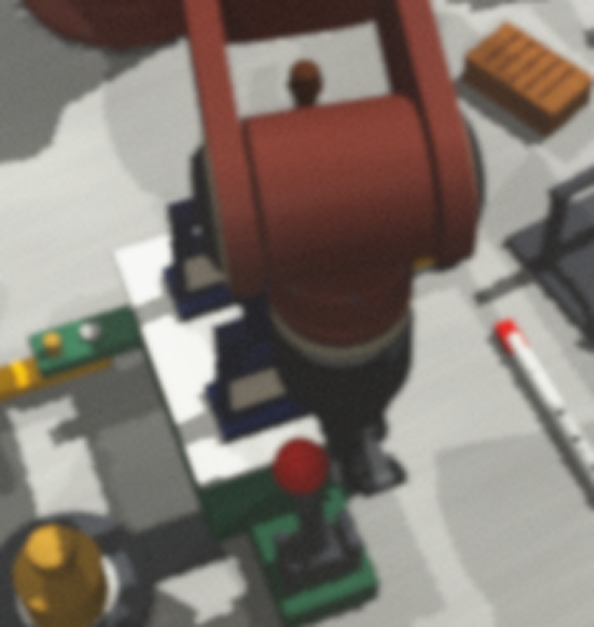

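The lever is near vertical, the pan is rising and the tags are standing. Continuing.

Request:
{"api": "servo_tool", "payload": {
  "delta_pos": [
    [0.015,0.011,-0.0065],
    [0.015,0.004,-0.001],
    [0.015,0.004,-0.001],
    [0.014,0.004,0]
  ],
  "dr": [
    [-0.7,0,-1.6],
    [-0.4,0,-0.2],
    [-0.3,0,-0.2],
    [-0.3,0,0]
  ],
  "grip": [0,0,0,0]
}}

```text
t: 45.5
tool_pos: [0.627, -0.1666, 0.1631]
tool_rot: [-1.154, 1.304, -1.278]
contact_force: [2.8, 10.4, -7.4]
opening: -0.0001
```

Run:
```python
from plan import *
st(); print(sinv(cur()[0]))
rows([push(-.044,.16)],dmax=.012,amax=9)
crop('scene',(220,180,400,370),3.3,'m3.png')
```

```text
t 45.5 p [ 0.627  -0.1666  0.1631] yaw -1.683 ydir [-0.01   0.011 -1.   ] q [-0.38  0.18  1.62  0.01  1.36 -0.27] F [ 2.8 10.4 -7.4] op -0.0001
[ 0.14604293 -0.04075675  0.16314826]

[[0.0033, 0.0031, -0.0015]] [[0.7, 0.1, -0.6]]
```

View pics/m3.png

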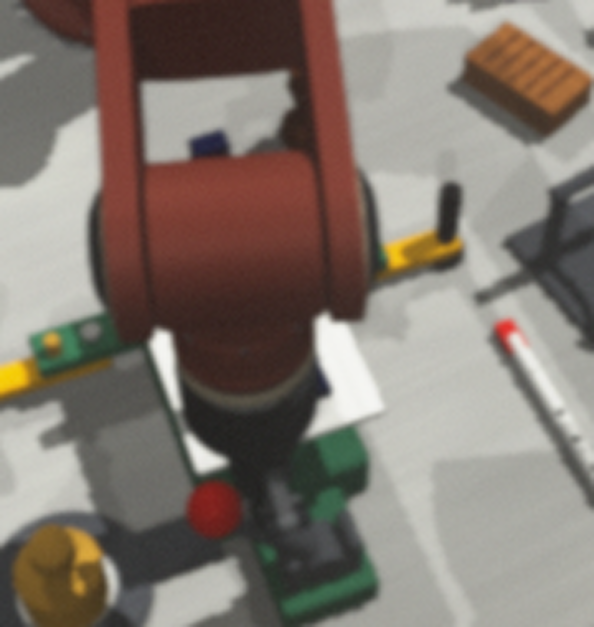

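Request:
{"api": "servo_tool", "payload": {
  "delta_pos": [
    [0.01,0.002,-0.001],
    [0.01,0.001,0]
  ],
  "dr": [
    [0,0,0],
    [0,0,0]
  ],
  "grip": [0,0]
}}

```text
t: 45.8
tool_pos: [0.6269, -0.1683, 0.1632]
tool_rot: [-1.117, 1.321, -1.244]
contact_force: [0.9, 34.8, 4.2]
opening: -0.0
```

Run:
```python
from plan import *
st(); print(sinv(cur()[0]))
```

```text
t 45.8 p [ 0.6269 -0.1683  0.1632] yaw -1.682 ydir [-0.003  0.057 -0.998] q [-0.4   0.18  1.61  0.05  1.37 -0.3 ] F [ 0.9 34.8  4.2] op -0.0
[ 0.14610412 -0.04247718  0.16320541]
```

Hard against the end stop (35 N, no more travel). Backing off and rising clear.

Request:
{"api": "servo_tool", "payload": {
  "delta_pos": [
    [-0.008,0,0],
    [-0.012,-0.01,0],
    [-0.015,-0.02,0],
    [-0.01,-0.04,0],
    [0,-0.05,0]
  ],
  "dr": [
    [0,0,0],
    [-1,0,0],
    [-1,0,0],
    [0,0,0],
    [0,0,0]
  ],
  "grip": [0,0,0,0,0]
}}

```text
t: 46.42
tool_pos: [0.6356, -0.1315, 0.2926]
tool_rot: [-1.144, 1.348, -1.228]
contact_force: [0.7, 0.4, 0.2]
opening: -0.0
```

Run:
```python
from plan import *
st(); p,r,o=cur(); print(sinv(p))
rows([(p+[0.0,.16,.06],r)],dmax=.05)
```

```text
t 46.42 p [ 0.6356 -0.1315  0.2926] yaw -1.683 ydir [-0.039  0.058 -0.998] q [-0.34  0.12  1.47  0.04  1.61 -0.22] F [0.7 0.4 0.2] op -0.0
[ 0.15063342 -0.00492544  0.29256495]

[[-0.0405, -0.0126, -0.0051], [-0.0405, -0.0127, -0.005], [-0.0405, -0.0126, -0.0051], [-0.0405, -0.0126, -0.0051]] [[0.0, 0.0, 0.0], [0.0, 0.0, 0.0], [0.0, 0.0, 0.0], [0.0, 0.0, 0.0]]
```

Request:
{"api": "servo_tool", "payload": {
  "delta_pos": [
    [-0.0405,-0.02,-0.005],
    [-0.05,-0.02,-0.005],
    [-0.06,-0.01,-0.005],
    [-0.06,0,0],
    [-0.06,0,0]
  ],
  "dr": [
    [-1,0,0],
    [-1,0,0],
    [-1,0,0],
    [0,0,0],
    [0,0,0]
  ],
  "grip": [0,0,0,0,0]
}}

```text
t: 47.05
tool_pos: [0.6591, 0.1336, 0.3785]
tool_rot: [-1.161, 1.375, -1.228]
contact_force: [0.5, -1.1, -0.4]
opening: 0.0001
```

Request:
{"api": "servo_tool", "payload": {
  "delta_pos": [
    [-0.03,0,0],
    [0,0,0]
  ],
  "dr": [
    [0,0,0],
    [0,0,0]
  ],
  "grip": [0,0]
}}

```text
t: 47.3
tool_pos: [0.6635, 0.167, 0.3848]
tool_rot: [-1.158, 1.367, -1.229]
contact_force: [0.1, -1.2, 0.2]
opening: 0.0001
```

Run:
```python
from plan import *
st()
crop('scene',(150,190,400,390),3.2,'n1.png')
crop('top',(285,125,485,255),4,'n2.png')
cv2.imwrite('pics/n3.png',ctrl.get_image('scene')[:,:,::-1])
```

```text
t 47.3 p [0.6635 0.167  0.3848] yaw -1.692 ydir [-0.059  0.054 -0.997] q [0.11 0.18 1.25 0.06 1.77 0.24] F [ 0.1 -1.2  0.2] op 0.0001
```

View pics/n1.png

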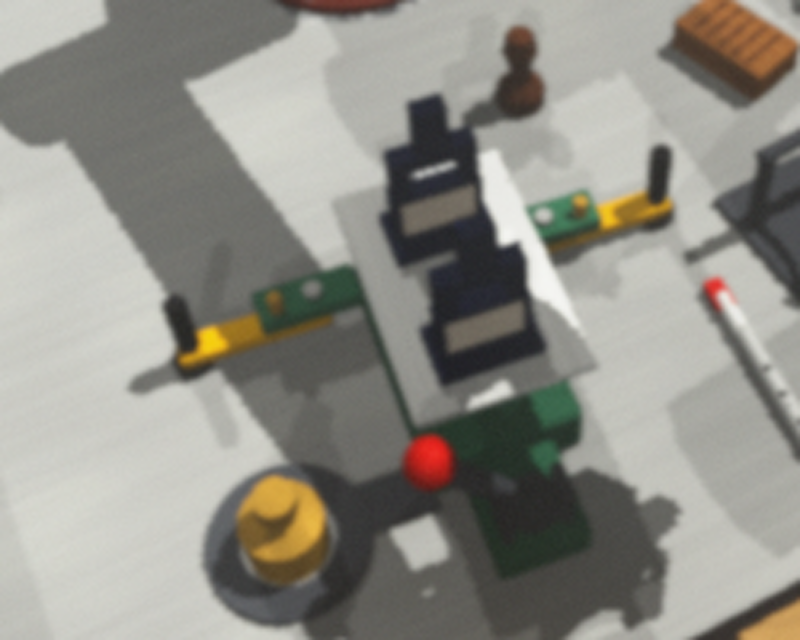

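View pics/n2.png

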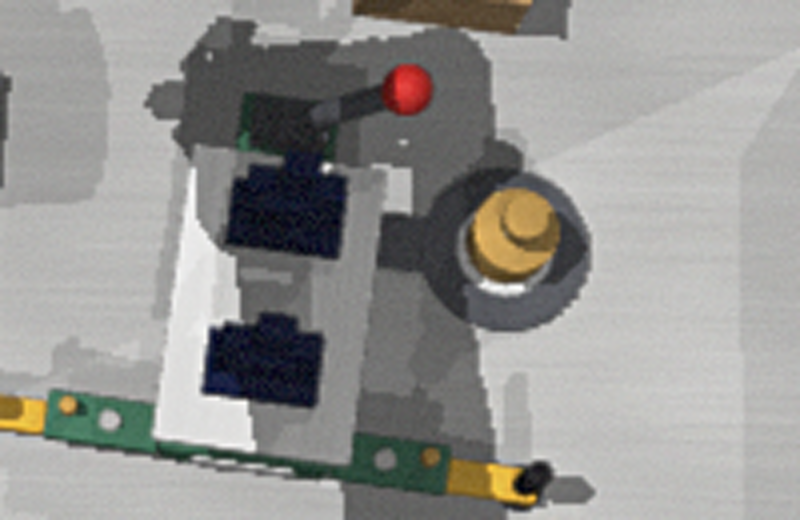

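View pics/n3.png

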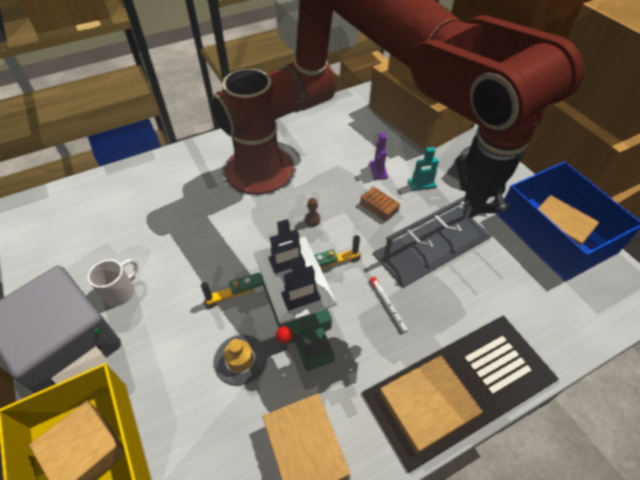

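Run:
```python
from plan import *
t=lambda u,v:np.array((u/4+285-.4,v/4+125-.4)); s=lambda u,v:np.array((u/3.2+150-.4,v/3.2+190-.4))
for n,a,b in(('knob',(408,90),(430,461)),('cwtop',(531,217),(270,498)),('Rpost',(540,474),(176,303))):
    X,e=tri(s(*b),t(*a)); print(n,X,e,sinv(X))
print('lever angle from vertical',np.arctan2(-sinv(tri(s(430,461),t(408,90))[0])[1],tri(s(430,461),t(408,90))[0][2]-.05))
print('cw vs tray',tri(s(270,498),t(531,217))[0][:2]-[.5555,-.2855])
Lp=ray('scene',s(659,152),.086); print('L post',sinv(Lp))
im=ctrl.get_image('top'); 
st()
```

```text
knob [ 0.62129256 -0.19458122  0.16469807] 0.03977226752971319 [ 0.14349059 -0.06920081  0.16469807]
cwtop [ 0.55888247 -0.28804401  0.08674063] 0.14248635121430198 [ 0.09202582 -0.16910922  0.08674063]
Rpost [ 0.38318153 -0.29304199  0.08604177] 0.31066052862991 [-0.08198888 -0.19390204  0.08604177]
lever angle from vertical 0.5428645703339301
cw vs tray [ 0.00338247 -0.00254401]
L post [-0.08088636  0.19285657  0.086     ]
t 47.5 p [0.6634 0.1641 0.3834] yaw -1.696 ydir [-0.061  0.054 -0.997] q [0.11 0.18 1.26 0.06 1.77 0.24] F [-0.2 -0.5  0. ] op 0.0002
```

Run:
```python
from station import ctrl
print(ctrl.finish_job())
```

```text
the job is handed in; nothing more can be done
None
```

The job is done in the order asked and handed in at about t = 47.5 s.

- **Braces:** I swung both yellow braces out until they snapped over. The last pictures put both grip posts within about 2 mm of straight out (scale x ≈ −0.081, y ≈ ±0.193).
- **Tag holders:** There were only two navy ones, on hooks 0 and 2; the middle hook was empty. I unhooked both and they stand upright on the pan, before and after it rose.
- **Counterweight:** It had been knocked a few centimetres aside before I reached for it, so I measured it again. It stands upright on the tray, about 4 mm from the centre.
- **Lever:** I threw it last and pushed it against its stop (35 N, no further travel). The knob measures about 0.54 rad past vertical, so the lever angle is about 1.09 of 1.1.

The bystanders and the purple and turquoise look-alikes look unmoved in the last picture. The robot was clear of everything when I handed in.

Two checks disagreed:
- The counterweight's top triangulated 1 mm above its expected height, which is within calibration error.
- While lowering the counterweight and the tags, the arm drifted up and outward by about 1 mm per row, so I confirmed contact by force before releasing.

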